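# Turn casket blanks over the step and rack them by number

## Task

Rack the inlaid casket blanks to dry, one at a time in order of their pip numbers, lowest first: lay the blank on the high tread of the turning board, let it tumble foot end first over the step without being gripped so that it lands on its foot, then stand it foot down, fully home, in the pocket with the same number of pips before tumbling the next. Only some of the four blanks are there; leave everything else on the bench where it is.

Things in the scene. Friction and masses are not known exactly. Their poses are not given: they have to be found in the camera images.
- board: Fixed stepped wooden board, 130 wide (y), no side walls. Origin: on the table top under the middle of the step's top edge; x is level and points from high to low tread. High tread: x -140..0, top 76 above the table, red line at its edge; riser vertical at x = 0. Low tread: x 0..150, top 12 above the table, flat.
- blank1: Loose inlaid wooden box 100 (x) x 50 (y) x 64 (z), 0.15-0.31 kg, origin at its centre; starts lying, z up. +x end: foot (plain, black band). 1 pip(s) on the +z face (white) and -x end (black). Pushed slowly (4 cm/s) foot first over the edge, it tips as its middle passes and lands standing on its foot on the low tread; if it lay on a y side it may stop leaning on the edge. None if absent or held.
- blank2: Loose inlaid wooden box 100 (x) x 50 (y) x 64 (z), 0.15-0.31 kg, origin at its centre; starts lying, z up. +x end: foot (plain, black band). 2 pip(s) on the +z face (white) and -x end (black). Pushed slowly (4 cm/s) foot first over the edge, it tips as its middle passes and lands standing on its foot on the low tread; if it lay on a y side it may stop leaning on the edge. None if absent or held.
- blank3: Loose inlaid wooden box 100 (x) x 50 (y) x 64 (z), 0.15-0.31 kg, origin at its centre; starts lying, z up. +x end: foot (plain, black band). 3 pip(s) on the +z face (white) and -x end (black). Pushed slowly (4 cm/s) foot first over the edge, it tips as its middle passes and lands standing on its foot on the low tread; if it lay on a y side it may stop leaning on the edge. None if absent or held.
- blank4: Loose inlaid wooden box 100 (x) x 50 (y) x 64 (z), 0.15-0.31 kg, origin at its centre; starts lying, z up. +x end: foot (plain, black band). 4 pip(s) on the +z face (white) and -x end (black). Pushed slowly (4 cm/s) foot first over the edge, it tips as its middle passes and lands standing on its foot on the low tread; if it lay on a y side it may stop leaning on the edge. None if absent or held.
- bay1: Fixed open-topped wooden pocket, 1 black pip(s) on its thick -x wall; one of four on a rack, order varies, 102 apart in x, 110 in y. Origin: centre of the opening, at the underside, 8 above the table, z up. Opening 72 (x) x 58 (y); floor 6, rim 38 above the origin. Walls 14 (-x), 8 (+x), 6 (y). A blank stands in it with its 64 side along x (either way), its 50 side along y.
- bay2: Fixed open-topped wooden pocket, 2 black pip(s) on its thick -x wall; one of four on a rack, order varies, 102 apart in x, 110 in y. Origin: centre of the opening, at the underside, 8 above the table, z up. Opening 72 (x) x 58 (y); floor 6, rim 38 above the origin. Walls 14 (-x), 8 (+x), 6 (y). A blank stands in it with its 64 side along x (either way), its 50 side along y.
- bay3: Fixed open-topped wooden pocket, 3 black pip(s) on its thick -x wall; one of four on a rack, order varies, 102 apart in x, 110 in y. Origin: centre of the opening, at the underside, 8 above the table, z up. Opening 72 (x) x 58 (y); floor 6, rim 38 above the origin. Walls 14 (-x), 8 (+x), 6 (y). A blank stands in it with its 64 side along x (either way), its 50 side along y.
- bay4: Fixed open-topped wooden pocket, 4 black pip(s) on its thick -x wall; one of four on a rack, order varies, 102 apart in x, 110 in y. Origin: centre of the opening, at the underside, 8 above the table, z up. Opening 72 (x) x 58 (y); floor 6, rim 38 above the origin. Walls 14 (-x), 8 (+x), 6 (y). A blank stands in it with its 64 side along x (either way), its 50 side along y.
- waxpot: Bystander: brass wax pot, 42 dia x 42 high (stands among the blanks), sizes in mm, loose; origin at the centre of its underside.
- casket: Bystander: finished inlaid casket, 80 x 110 x 50, sizes in mm, loose; origin at the centre of its underside.
- tape: Bystander: grey tape dispenser, 140 x 60 x 78, sizes in mm, loose; origin at the centre of its underside.
- chisel: Bystander: chisel with wooden handle, 235 long, 26 high, sizes in mm, loose, lying on the bench along its x.
- sander: Bystander: cork sanding block, 90 x 50 x 30, sizes in mm, loose; origin at the centre of its underside.
- glue: Bystander: white glue tin, 84 dia x 100 high, sizes in mm, loose; origin at the centre of its underside.
- brush: Bystander: flat brush, handle and bristles lying along x, lower than 30, sizes in mm, loose, lying on the bench along its x.
Things that resemble listed ones, but are neither listed nor needed, are in the scene too. What is shaped like the blank1 but red is not meant.

How it is judged:
By the outcome, as a careful person would: the job done as asked, in the order asked, and still so for the second after the job is handed in, with the robot touching nothing.
Of blank1, blank2, blank3, blank4 only 2 to 3 are there at a start; the rules pass over those that are not, and their reading is None.
At some moment in a run one of blank1, blank2, blank3, blank4 may be knocked a few centimetres aside while the robot is not near it.
Once in a run the grip may slacken for a moment while it holds something.
It also fails if it takes over 210 s, if anything falls off the work surface, if the arm or the gripper's body presses on something with over 40 N, if the wrist force passes 120 N, or if a joint passes its speed limit or range.

## Robot

A 6-joint arm with a two-finger parallel gripper is mounted at the origin on the work surface. World frame = base frame: x ahead of the robot, y to its left, z up, the work surface at z = 0. Lengths are in m, angles in degrees, forces in N, time in s.
With the tool pointing down it reaches from about 0.375 to 0.9 m from the base axis. Payload 3.1 kg.
Tool frame: the origin (TCP) lies at the very end of the fingers, on their centre line; the grasp point (between the pads) lies bot.grip_point_offset behind it (bot.grip_point_offset is the distance from the TCP to the grasp point, in m); z points along the fingers, y is the line along which they close (so a half turn about z gives the same grasp; the last joint's range is limited). The gripper opens to 87 mm and grips with 3 to 60 N. Pads are 19 mm wide; open, the fingers measure 117 mm over their backs; the gripper's body (75 mm by 190 mm) begins 51 mm behind the grasp point.
Start: joints at [-10.227, 30.224, 82.088, -0, 67.689, -10.227], TCP at [0.625, 0, 0.223] pointing down, gripper open.
Joint ranges: [-176.69, 176.69], [-43.24, 126.21], [12.49, 139.97], [-82, 262], [0, 151.66], [-163.58, 163.58]. Speed limits (degrees/s): [159.86, 159.86, 180, 180, 180, 180].

## Interface

Orientations are given as a 3x3 rotation matrix whose columns are the frame's x, y, z axes.
In Python, from rig import bot, viewer, ticket gives the robot as it stands.
- The arm moves only by the tool servo_tool, never from a script. Its argument "targets" is a list of rows, each an object with "offset": the shift along the tool's x, y, z in m, a list of three; "dr": the turn, a rotation vector about the tool's x, y, z in degrees, a list of three. In form: [{"offset": [x, y, z], "dr": [ax, ay, az]}, ...]. A call has 1 to 20 rows; each row is the pose to reach, as a shift and turn from the pose commanded when the call began, along the tool's axes at that moment; what a row does not reach only later rows make up. A row lasts 1/12 s, in which the tool goes at most 41.7 mm and 7.16 degrees, less where a joint would pass 70% of its speed; a pose out of reach is approached as far as the arm can. A call with a gripper value outside its range is refused whole. "gripper" is the gripper command: -1 is fully open, 1 is shut, values between are in proportion, set as the call begins (left out, the last holds). The fingers move at their own pace and stop on an object; the grip force is fixed at half the most. Time passes only in rows, so rows that repeat a pose let the fingers close. It gives the time, the measured TCP pose, the force, the opening and the grip force at its end, in the units of the state.
- bot.read_state(): the state, without advancing time (a new reading comes with each control period).
- viewer.capture(name): name is "scene" or "side" or "wrist"; returns a dict with "color" (420x560x3 uint8, red, green, blue), "camera_matrix" (3x3 intrinsics, pixels), "k1" (the pictures are not rectified: a ray, as slopes to the right and down, at radius r is drawn at 1 + k1 r^2 times it, then the intrinsics apply), "R" (3x3) and "t" (3): a world point X has camera coordinates R X + t. Camera axes: x right, y down, z forward; pixel columns grow to the right and rows downward; lengths in m; the calibration is good to about 2 mm. A picture is of the moment at which its call begins. There is no depth.
- ticket.hand_in(): hands the job in; it is judged then, once.
The state is a dict: "time_s": time; "joint_positions": joint angles; "qvel": joint speeds; "tau": joint torques, N m; "position": TCP position; "tcp_rot": TCP orientation; "force": force on the tool from outside, world axes, zero at the start; "moment": the same for the moment, N m; "opening": opening from 0.0 (shut) to 1.0 (fully open); "grasp_force": force on a finger pad.
Only numpy, scipy, OpenCV 4.12 (cv2) and the standard library are available. Lean on these libraries where they do the work, as an engineer would, in place of code of your own. Each camera call takes 0.05 s, during which the arm holds its last target. There are 200 camera calls.

## Working session

There is one attempt and no reset: what is moved stays moved. The work goes in short steps, Python scripts to look and compute and a tool call to move; the robot and the scene stay as the last step left them, time stands still between calls to the robot, and variables do not carry over. Pictures are saved under pics/ and viewed, at most 14 in all, crops included, and the job is handed in when it is done.

Besides the shell and the picture viewer there is one more tool, called after ">>>" as a command line: name --argument value ..., lists and objects as JSON in quotes. servo_tool: Moves the arm, as the interface text tells. Its arguments: {"type":"object","properties":{"targets":{"type":"array"},"gripper":{"type":"number"}},"required":["targets"]}

```bash
ls; mkdir -p pics; cat > h.py <<'E'
from rig import bot, viewer, ticket
import numpy as np, cv2
def cap(n, fn=None):
    c=viewer.capture(n)
    if fn: cv2.imwrite('pics/'+fn, c['color'][:,:,::-1])
    return c
def ray(c,u,v):
    K=np.array(c['camera_matrix']); p=np.array([(u-K[0,2])/K[0,0],(v-K[1,2])/K[1,1]])
    q=p.copy()
    for _ in range(30): q=p/(1+c['k1']*(q@q))
    R=np.array(c['R']);t=np.array(c['t'])
    return -R.T@t, R.T@np.array([q[0],q[1],1])
def plane(c,u,v,z):
    o,d=ray(c,u,v); return o+d*(z-o[2])/d[2]
def proj(c,X):
    K=np.array(c['camera_matrix']); Y=np.array(c['R'])@np.array(X)+np.array(c['t']); q=Y[:2]/Y[2]
    q=q*(1+c['k1']*(q@q)); return np.array([K[0,0]*q[0]+K[0,2],K[1,1]*q[1]+K[1,2]])
E
python3 - <<'E'
from h import *
import pickle
for n in ('scene','side','wrist'):
    c=cap(n,n+'0.png'); pickle.dump(c,open(n+'0.pkl','wb'))
    print(n,-np.array(c['R']).T@np.array(c['t']),np.round(c['R'],2).tolist(),c['k1'])
s=bot.read_state(); print(s['time_s'],s['tcp_rot'],bot.grip_point_offset,s['force'])
E
```

```text
pics
scene [1.45608255 0.04818618 1.06348225] [[-0.01, 1.0, -0.01], [0.75, 0.0, -0.67], [-0.67, -0.02, -0.75]] -0.12436344725446961
side [ 0.27737696 -0.71093302  0.73467187] [[0.93, -0.37, -0.02], [-0.26, -0.6, -0.76], [0.27, 0.71, -0.65]] -0.10135710912165516
wrist [0.62360521 0.07072629 0.38456385] [[1.0, 0.0, -0.0], [0.0, -0.97, 0.26], [-0.0, -0.26, -0.97]] -0.06140501250056293
0.15 [[ 1.65598096e-05  9.99998621e-01 -1.66045349e-03]
 [ 9.99999949e-01 -1.60285043e-05  3.19988828e-04]
 [ 3.19961772e-04 -1.66045870e-03 -9.99998570e-01]] 0.0187 [ 0.27388888  0.54904076 -1.06981767]
```

View pics/scene0.png

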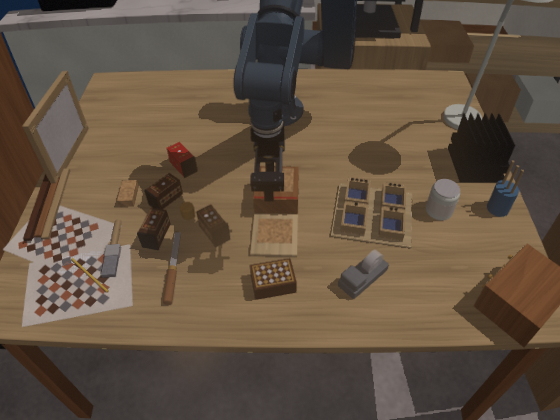

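View pics/side0.png

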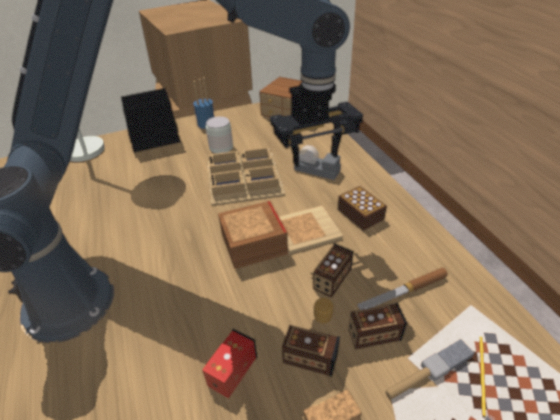

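The scene view shows three dark blanks at about (164,191), (154,228) and (212,224), with the wax pot at (187,211) and the red decoy at (181,159). The board's step edge is near row 213, and the rack sits around (373,212). I'll enlarge the blanks and the rack to read the pips.

```bash
python3 - <<'E'
import cv2,numpy as np
a=cv2.imread('pics/scene0.png');b=cv2.imread('pics/side0.png')
A=cv2.resize(a[165:260,100:310],(800,362),interpolation=cv2.INTER_CUBIC)
B=cv2.resize(a[175:245,330:420],(309,240),interpolation=cv2.INTER_CUBIC)
C=cv2.resize(b[235:380,270:420],(248,240),interpolation=cv2.INTER_CUBIC)
D=cv2.resize(b[140:205,200:290],(243,175),interpolation=cv2.INTER_CUBIC)
D=cv2.copyMakeBorder(D,0,65,0,0,0)
cv2.imwrite('pics/z.png',np.vstack([A[:360],np.hstack([B,C,D])[:,:800]]) if False else np.vstack([A[:360],np.hstack([B,C,D])[:240,:800]]))
E
```

```text
(no output)
```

View pics/z.png

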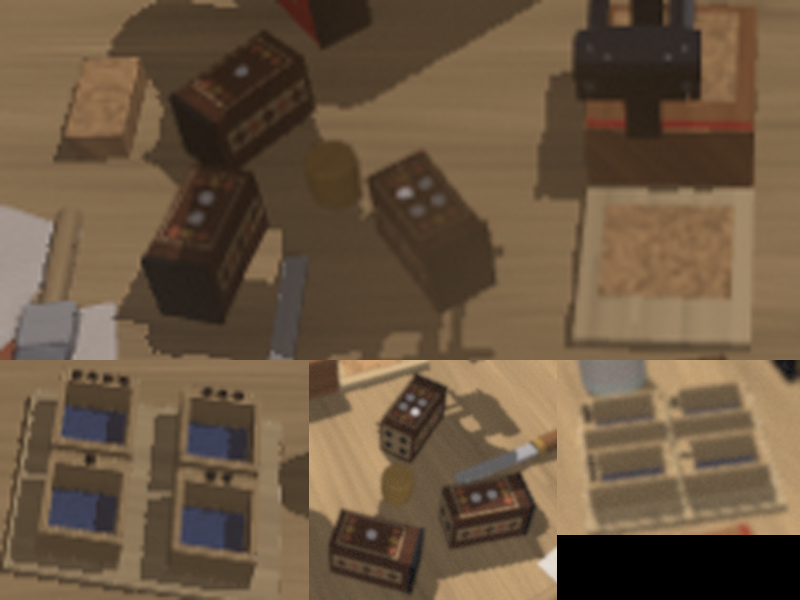

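Blanks 1, 2 and 4 are present; 3 is absent. In the scene view the pockets are: 4 upper-left, 3 upper-right, 1 lower-left, 2 lower-right. I'll take rough positions next.

```bash
python3 - <<'E'
from h import *
import pickle
c=pickle.load(open('scene0.pkl','rb'))
f=lambda u,v:(100+u/3.81,165+v/3.81)
g=lambda u,v:(330+u/3.433,175+(v-360)/3.433)
P=lambda n,p,z:print(n,np.round(plane(c,*p,z),3))
for n,p in dict(b1=(241,95),b2=(203,222),b4=(430,203)).items(): P(n,f(*p),.064)
P('pot',f(330,150),.042)
P('edgeL',f(585,126),.076);P('edgeR',f(754,126),.076)
for n,p in dict(lowL0=(588,188),lowR0=(754,188),lowL1=(575,343),lowR1=(750,345)).items(): P(n,f(*p),.012)
for n,q in dict(bay4=[(60,380),(132,380),(125,457),(53,457)],bay1=[(48,462),(122,462),(118,542),(40,542)],bay3=[(183,396),(255,396),(255,465),(180,465)],bay2=[(175,481),(252,481),(248,556),(173,556)]).items():
    for p in q: P(n,g(*p),.046)
w=viewer.capture('wrist');print(w['camera_matrix'])
E
```

```text
b1 [ 0.485 -0.328  0.064]
b2 [ 0.617 -0.333  0.064]
b4 [ 0.597 -0.165  0.064]
pot [ 0.524 -0.255  0.042]
edgeL [ 0.53  -0.053  0.076]
edgeR [0.53  0.076 0.076]
lowL0 [ 0.537 -0.053  0.012]
lowR0 [0.536 0.077 0.012]
lowL1 [ 0.687 -0.055  0.012]
lowR1 [0.688 0.072 0.012]
bay4 [0.428 0.23  0.046]
bay4 [0.428 0.295 0.046]
bay4 [0.522 0.279 0.046]
bay4 [0.522 0.216 0.046]
bay1 [0.528 0.212 0.046]
bay1 [0.528 0.275 0.046]
bay1 [0.617 0.262 0.046]
bay1 [0.617 0.198 0.046]
bay3 [0.448 0.339 0.046]
bay3 [0.448 0.404 0.046]
bay3 [0.531 0.39  0.046]
bay3 [0.531 0.325 0.046]
bay2 [0.549 0.318 0.046]
bay2 [0.549 0.384 0.046]
bay2 [0.631 0.368 0.046]
bay2 [0.631 0.306 0.046]
[[341.8557896    0.         276.52008694]
 [  0.         341.8557896  210.06275699]
 [  0.           0.           1.        ]]
```

View pics/wrist0.png

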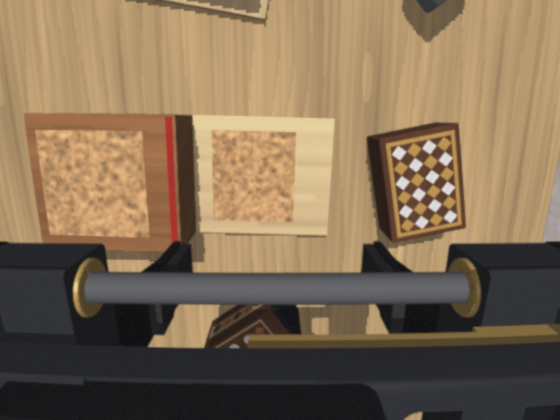

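The wrist view shows the board: the red line runs from about (170,117) to (180,242), and the low tread ends near x px 331. Next I'll look at the blanks from above, and then the rack.

>>> servo_tool --targets '[{"offset": [-0.33,-0.065,-0.127],"dr": [0,0,0]},{"offset": [-0.33,-0.065,-0.127],"dr": [0,0,0]},{"offset": [-0.33,-0.065,-0.127],"dr": [0,0,0]},{"offset": [-0.33,-0.065,-0.127],"dr": [0,0,0]},{"offset": [-0.33,-0.065,-0.127],"dr": [0,0,0]},{"offset": [-0.33,-0.065,-0.127],"dr": [0,0,0]},{"offset": [-0.33,-0.065,-0.127],"dr": [0,0,0]},{"offset": [-0.33,-0.065,-0.127],"dr": [0,0,0]},{"offset": [-0.33,-0.065,-0.127],"dr": [0,0,0]},{"offset": [-0.33,-0.065,-0.127],"dr": [0,0,0]},{"offset": [-0.33,-0.065,-0.127],"dr": [0,0,0]},{"offset": [-0.33,-0.065,-0.127],"dr": [0,0,0]},{"offset": [-0.33,-0.065,-0.127],"dr": [0,0,0]}]'

```text
time_s: 1.28
position: [0.5599, -0.3281, 0.3486]
tcp_rot: [[-0.002, 1.0, -0.002], [1.0, 0.002, 0.002], [0.002, -0.002, -1.0]]
force: [-0.1, -0.4, -0.7]
opening: 1.001
grasp_force: 0.0
```

```bash
python3 - <<'E'
from h import *
import pickle
c=cap('wrist','w1.png'); pickle.dump(c,open('w1.pkl','wb'))
s=bot.read_state();print(s['time_s'],s['position'],np.round(s['tcp_rot'],3).tolist())
im=cv2.imread('pics/w1.png')
# board in wrist0
w=pickle.load(open('wrist0.pkl','rb'));a=w['color'].astype(int)
m=((a[...,0]>120)&(a[...,1]<50)&(a[...,2]<60)).astype(np.uint8)
n,l,st,ce=cv2.connectedComponentsWithStats(m)
for i in range(1,n):
    if st[i,4]>100:
        r=cv2.boxPoints(cv2.minAreaRect(np.argwhere(l==i)[:,::-1].astype(np.float32)))
        for p in r: print('red',p,np.round(plane(w,*p,.076),4))
for p in [(335,118),(327,236),(194,115),(200,234)]: print(p,np.round(plane(w,*p,.012),4))
for p in [(25,115),(43,248),(190,115)]: print(p,np.round(plane(w,*p,.076),4))
E
```

```text
1.3333 [ 0.56006344 -0.32800811  0.3487053 ] [[-0.002, 1.0, -0.001], [1.0, 0.002, 0.002], [0.002, -0.001, -1.0]]
(335, 118) [0.6851 0.0718 0.012 ]
(327, 236) [ 0.6815 -0.0601  0.012 ]
(194, 115) [0.5358 0.075  0.012 ]
(200, 234) [ 0.5349 -0.0578  0.012 ]
(25, 115) [0.3956 0.077  0.076 ]
(43, 248) [ 0.3907 -0.0512  0.076 ]
(190, 115) [0.5474 0.0743 0.076 ]
```

View pics/w1.png

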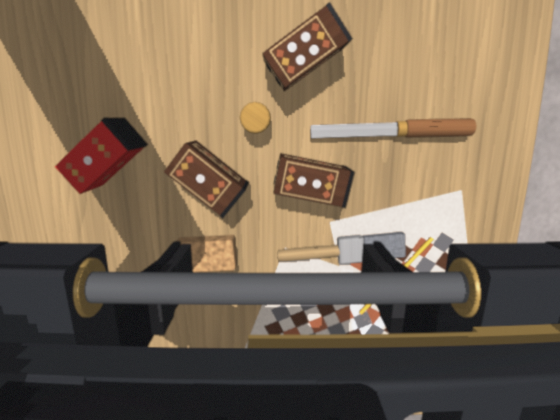

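The wrist view shows blank 1 at (201,178), blank 2 at (312,182), blank 4 at (306,47) and the pot at (255,117). I'll enlarge it to get centres, angles and foot ends.

```bash
python3 - <<'E'
from h import *
import pickle
im=cv2.imread('pics/w1.png')
cv2.imwrite('pics/z1.png',cv2.resize(im[0:220,155:365],None,fx=2.7,fy=2.7,interpolation=cv2.INTER_CUBIC))
w=pickle.load(open('wrist0.pkl','rb'));a=w['color'].astype(int)
m=((a[...,0]>110)&(a[...,0]>2.5*a[...,1])&(a[...,0]>2.2*a[...,2])).astype(np.uint8); m[:, :140]=0;m[:,200:]=0;m[245:]=0
p=np.argwhere(m)[:,::-1];print(len(p),p.min(0),p.max(0))
for v in (125,150,175,200,225): 
    q=p[p[:,1]==v]; 
    if len(q): print(v,q[:,0].min(),q[:,0].max(),np.round(plane(w,q[:,0].max()+.5,v,.076),4))
E
```

```text
666 [166 117] [176 241]
125 166 171 [0.5304 0.0659 0.076 ]
150 167 172 [0.5297 0.0439 0.076 ]
175 168 173 [0.529  0.0212 0.076 ]
200 170 174 [ 0.5281 -0.0023  0.076 ]
225 171 175 [ 0.5272 -0.0267  0.076 ]
```

View pics/z1.png

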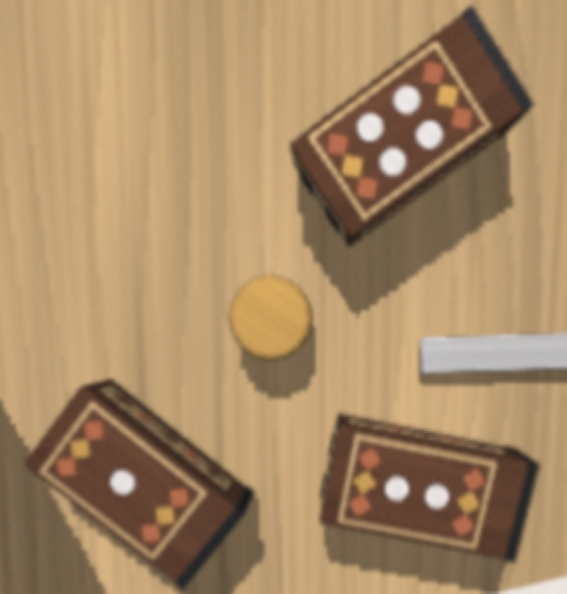

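>>> servo_tool --targets '[{"offset": [0.54,-0.04,0],"dr": [0,0,0]},{"offset": [0.54,-0.04,0],"dr": [0,0,0]},{"offset": [0.54,-0.04,0],"dr": [0,0,0]},{"offset": [0.54,-0.04,0],"dr": [0,0,0]},{"offset": [0.54,-0.04,0],"dr": [0,0,0]},{"offset": [0.54,-0.04,0],"dr": [0,0,0]},{"offset": [0.54,-0.04,0],"dr": [0,0,0]},{"offset": [0.54,-0.04,0],"dr": [0,0,0]},{"offset": [0.54,-0.04,0],"dr": [0,0,0]},{"offset": [0.54,-0.04,0],"dr": [0,0,0]},{"offset": [0.54,-0.04,0],"dr": [0,0,0]},{"offset": [0.54,-0.04,0],"dr": [0,0,0]},{"offset": [0.54,-0.04,0],"dr": [0,0,0]},{"offset": [0.54,-0.04,0],"dr": [0,0,0]},{"offset": [0.54,-0.04,0],"dr": [0,0,0]},{"offset": [0.54,-0.04,0],"dr": [0,0,0]},{"offset": [0.54,-0.04,0],"dr": [0,0,0]}]'

```text
time_s: 2.75
position: [0.5197, 0.2094, 0.3493]
tcp_rot: [[0.0, 1.0, -0.001], [1.0, -0.0, -0.001], [-0.001, -0.001, -1.0]]
force: [-0.5, 0.8, 0.8]
opening: 1.0
grasp_force: 0.0
```

```bash
python3 - <<'E'
from h import *
import pickle
c=cap('wrist','w2.png'); pickle.dump(c,open('w2.pkl','wb'))
s=bot.read_state();print(s['time_s'],s['position'])
im=cv2.imread('pics/w2.png')
pts=[]
for x in (.42,.66):
  for y in (.18,.42): pts.append(proj(c,[x,y,.046]))
pts=np.array(pts);lo=np.maximum(pts.min(0),0).astype(int);hi=pts.max(0).astype(int);print(lo,hi)
cv2.imwrite('pics/z2.png',cv2.resize(im[lo[1]:hi[1],lo[0]:hi[0]],None,fx=3,fy=3,interpolation=cv2.INTER_CUBIC))
E
```

```text
2.8 [0.5199401  0.20894051 0.34942348]
[197   4] [389 192]
```

View pics/z2.png

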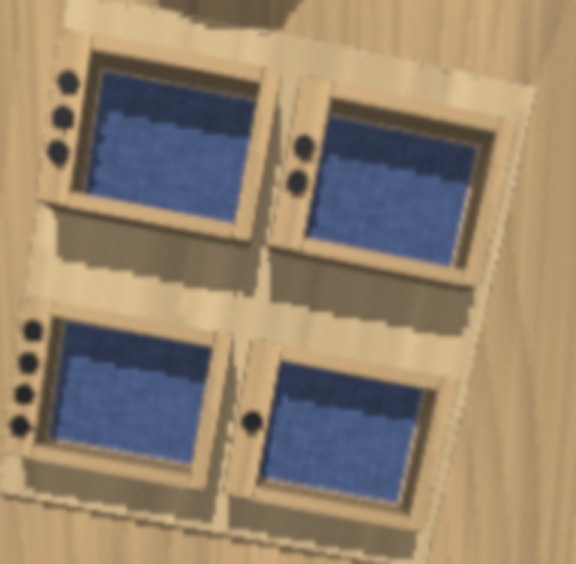

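Dark foot bands are at the right-hand end of every blank. The pockets read clearly as 3 and 2 in the upper row, 4 and 1 in the lower row. Now I'll compute the poses from the corner pixels.

```bash
python3 - <<'E'
from h import *
import pickle
c=pickle.load(open('w1.pkl','rb'))
# top-face corners: head-left, head-right..., foot
B=dict(b1=[(85,388),(30,465),(181,586),(247,497)],b2=[(342,420),(323,522),(510,560),(530,468)],b4=[(293,147),(350,242),(529,103),(472,10)])
for n,q in B.items():
    p=np.array([plane(c,155+u/2.7,v/2.7,.064)[:2] for u,v in q]); d=(p[2]+p[3]-p[0]-p[1])/2
    print(n,'c',np.round(p.mean(0),4),'yaw',round(np.degrees(np.arctan2(d[1],d[0])),1),'L',np.linalg.norm(d),'W',np.linalg.norm(p[0]-p[1]),np.linalg.norm(p[2]-p[3]))
print('pot',plane(c,155+271/2.7,317/2.7,.042))
c=pickle.load(open('w2.pkl','rb'))
O=dict(bay1=[(258,340),(447,378),(418,527),(228,494)],bay2=[(303,77),(509,121),(477,284),(270,244)],bay3=[(70,32),(280,68),(250,242),(42,203)],bay4=[(30,303),(232,335),(203,488),(0,460)])
I=dict(bay1=[(280,362),(425,391),(404,510),(258,487)],bay2=[(330,98),(497,133),(469,270),(305,240)],bay3=[(92,52),(264,83),(237,223),(71,193)],bay4=[(52,320),(214,346),(190,466),(34,446)])
for D,s,nm in((O,.003,'outer'),(I,0,'inner')):
  for n,q in D.items():
    p=np.array([plane(c,197+u/3,4+v/3,.046)[:2] for u,v in q]); d=(p[1]+p[2]-p[0]-p[3])/2;e=(p[0]+p[1]-p[2]-p[3])/2
    print(nm,n,np.round(p.mean(0)+s*d/np.linalg.norm(d),4),'yaw',round(np.degrees(np.arctan2(d[1],d[0])),1),round(np.degrees(np.arctan2(-e[0],e[1])),1),np.linalg.norm(d),np.linalg.norm(e))
E
```

```text
b1 c [ 0.4644 -0.3354] yaw -37.6 L 0.09406708854724481 W 0.04750465347568265 0.057136280096855174
b2 c [ 0.6074 -0.3392] yaw -12.8 L 0.09538446916513175 W 0.051106110308185015 0.04712129663572716
b4 c [ 0.5955 -0.171 ] yaw 36.7 L 0.09949325014192188 W 0.04892655309150098 0.04697843426304241
pot [ 0.53045818 -0.25517858  0.042     ]
outer bay1 [0.5667 0.2391] yaw -10.3 -9.8 0.08729951916022133 0.06876192783503919
outer bay2 [0.5867 0.347 ] yaw -10.4 -10.1 0.09058253434699591 0.06820757361398454
outer bay3 [0.4888 0.3651] yaw -9.9 -10.9 0.08973727523895964 0.07029043159074133
outer bay4 [0.4672 0.2562] yaw -8.5 -12.5 0.09130260817093169 0.06979487494218133
inner bay1 [0.5655 0.2386] yaw -9.9 -8.8 0.06694981544998342 0.05524131688696204
inner bay2 [0.5882 0.3461] yaw -10.0 -9.5 0.07257191601250819 0.0576347207368495
inner bay3 [0.4882 0.3651] yaw -9.9 -11.0 0.07254751736359305 0.05727174242546016
inner bay4 [0.4671 0.2577] yaw -8.3 -11.3 0.07156684603631604 0.05507794504856785
```

>>> servo_tool --gripper -1 --targets '[{"offset": [-0.544,-0.056,0.14],"dr": [0,0,127.6]},{"offset": [-0.544,-0.056,0.14],"dr": [0,0,127.6]},{"offset": [-0.544,-0.056,0.14],"dr": [0,0,127.6]},{"offset": [-0.544,-0.056,0.14],"dr": [0,0,127.6]},{"offset": [-0.544,-0.056,0.14],"dr": [0,0,127.6]},{"offset": [-0.544,-0.056,0.14],"dr": [0,0,127.6]},{"offset": [-0.544,-0.056,0.14],"dr": [0,0,127.6]},{"offset": [-0.544,-0.056,0.14],"dr": [0,0,127.6]},{"offset": [-0.544,-0.056,0.14],"dr": [0,0,127.6]},{"offset": [-0.544,-0.056,0.14],"dr": [0,0,127.6]},{"offset": [-0.544,-0.056,0.14],"dr": [0,0,127.6]},{"offset": [-0.544,-0.056,0.14],"dr": [0,0,127.6]},{"offset": [-0.544,-0.056,0.14],"dr": [0,0,127.6]},{"offset": [-0.544,-0.056,0.14],"dr": [0,0,127.6]},{"offset": [-0.544,-0.056,0.14],"dr": [0,0,127.6]},{"offset": [-0.544,-0.056,0.14],"dr": [0,0,127.6]},{"offset": [-0.544,-0.056,0.14],"dr": [0,0,127.6]},{"offset": [-0.544,-0.056,0.14],"dr": [0,0,127.6]},{"offset": [-0.544,-0.056,0.14],"dr": [0,0,127.6]},{"offset": [-0.544,-0.056,0.14],"dr": [0,0,127.6]}]'

```text
time_s: 4.47
position: [0.4631, -0.335, 0.2096]
tcp_rot: [[0.793, -0.61, -0.0], [-0.61, -0.793, -0.0], [-0.0, 0.0, -1.0]]
force: [-0.3, -0.2, 0.3]
opening: 1.0
grasp_force: 0.0
```

```bash
python3 - <<'E'
from h import *
import pickle
c=cap('wrist','w3.png'); pickle.dump(c,open('w3.pkl','wb'))
s=bot.read_state();print(s['time_s'],s['position'],np.round(s['tcp_rot'],3).tolist(),np.round(s['joint_positions'],1))
E
```

```text
4.5167 [ 0.46325914 -0.33479456  0.20964717] [[0.793, -0.61, -0.0], [-0.61, -0.793, -0.0], [0.0, 0.0, -1.0]] [-47.1  27.   90.7  -0.   62.3  80.5]
```

View pics/w3.png

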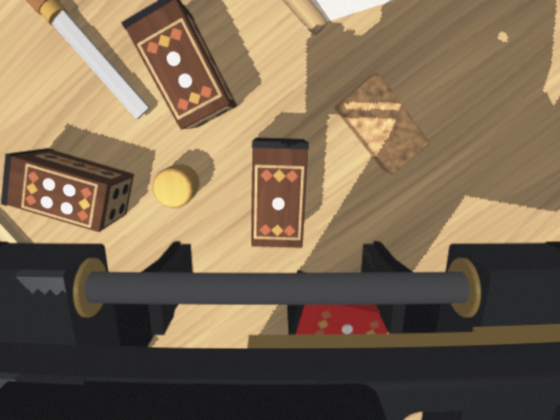

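The blank 1 top face is square to the tool, spanning columns 252–308 with the foot at row 143. It is centred between the fingers, so I'll descend, grip and lift.

>>> servo_tool --gripper -1 --targets '[{"offset": [0,0,0.03],"dr": [0,0,0]},{"offset": [0,0,0.06],"dr": [0,0,0]},{"offset": [0,0,0.09],"dr": [0,0,0]},{"offset": [0,0,0.12],"dr": [0,0,0]},{"offset": [0,0,0.15],"dr": [0,0,0]},{"offset": [0,0,0.17],"dr": [0,0,0]},{"offset": [0,0,0.185],"dr": [0,0,0]},{"offset": [0,0,0.195],"dr": [0,0,0]},{"offset": [0,0,0.195],"dr": [0,0,0]}]'

```text
time_s: 5.27
position: [0.4629, -0.3333, 0.0126]
tcp_rot: [[0.793, -0.609, -0.003], [-0.609, -0.793, 0.003], [-0.004, -0.001, -1.0]]
force: [0.1, -0.2, -0.2]
opening: 1.003
grasp_force: 0.0
```

>>> servo_tool --gripper 1 --targets '[{"offset": [0,0,0],"dr": [0,0,0]},{"offset": [0,0,0],"dr": [0,0,0]},{"offset": [0,0,0],"dr": [0,0,0]},{"offset": [0,0,0],"dr": [0,0,0]},{"offset": [0,0,0],"dr": [0,0,0]},{"offset": [0,0,0],"dr": [0,0,0]},{"offset": [0,0,0],"dr": [0,0,0]},{"offset": [0,0,0],"dr": [0,0,0]},{"offset": [0,0,0],"dr": [0,0,0]},{"offset": [0,0,0],"dr": [0,0,0]}]'

```text
time_s: 6.1
position: [0.4642, -0.3346, 0.0152]
tcp_rot: [[0.792, -0.61, 0.001], [-0.61, -0.792, -0.001], [0.001, 0.001, -1.0]]
force: [-1.3, -0.7, 5.2]
opening: 0.579
grasp_force: 29.8
```

>>> servo_tool --gripper 1 --targets '[{"offset": [0,0,-0.02],"dr": [0,0,0]},{"offset": [0,0,-0.05],"dr": [0,0,0]},{"offset": [0,0,-0.08],"dr": [0,0,0]},{"offset": [0,0,-0.115],"dr": [0,0,0]},{"offset": [0,0,-0.145],"dr": [0,0,0]},{"offset": [0,0,-0.16],"dr": [0,0,0]},{"offset": [0,0,-0.16],"dr": [0,0,0]}]'

```text
time_s: 6.68
position: [0.4657, -0.3352, 0.1779]
tcp_rot: [[0.792, -0.61, 0.005], [-0.61, -0.792, -0.005], [0.007, 0.001, -1.0]]
force: [1.0, -1.3, -1.6]
opening: 0.576
grasp_force: 29.8
```

>>> servo_tool --gripper 1 --targets '[{"offset": [-0.016,-0.021,0],"dr": [0,0,-2.8]},{"offset": [-0.032,-0.043,0],"dr": [0,0,-5.5]},{"offset": [-0.048,-0.064,0],"dr": [0,0,-8.3]},{"offset": [-0.064,-0.085,0],"dr": [0,0,-11]},{"offset": [-0.08,-0.107,0],"dr": [0,0,-13.8]},{"offset": [-0.096,-0.128,0],"dr": [0,0,-16.5]},{"offset": [-0.112,-0.149,0],"dr": [0,0,-19.3]},{"offset": [-0.128,-0.171,0],"dr": [0,0,-22]},{"offset": [-0.144,-0.192,0],"dr": [0,0,-24.8]},{"offset": [-0.16,-0.213,0],"dr": [0,0,-27.5]},{"offset": [-0.176,-0.235,0],"dr": [0,0,-30.3]},{"offset": [-0.192,-0.256,0],"dr": [0,0,-33]},{"offset": [-0.208,-0.2775,0],"dr": [0,0,-35.8]},{"offset": [-0.208,-0.2775,0],"dr": [0,0,-35.8]},{"offset": [-0.208,-0.2775,0],"dr": [0,0,-35.8]}]'

```text
time_s: 7.93
position: [0.4669, 0.0144, 0.1729]
tcp_rot: [[1.0, -0.029, -0.004], [-0.029, -1.0, 0.001], [-0.004, -0.001, -1.0]]
force: [0.3, -0.2, -1.1]
opening: 0.575
grasp_force: 29.8
```

```bash
python3 - <<'E'
from h import *
import pickle
c=pickle.load(open('w3.pkl','rb'))
T=np.array([.46326,-.33479]);ex=np.array([.793,-.61])
for p in [(280,148),(277,246)]: print((plane(c,*p,.064)[:2]-T)@ex)
c=cap('wrist','w4.png'); pickle.dump(c,open('w4.pkl','wb'))
s=bot.read_state();print(s['time_s'],s['position'],np.round(s['tcp_rot'],3).tolist(),s['opening'],s['grasp_force'])
E
```

```text
0.04472473406366672
-0.048416279743428846
7.9833 [0.46746279 0.01338482 0.17321263] [[1.0, -0.03, -0.003], [-0.03, -1.0, 0.0], [-0.003, -0.0, -1.0]] 0.5732592696997523 29.834364987909794
```

View pics/w4.png

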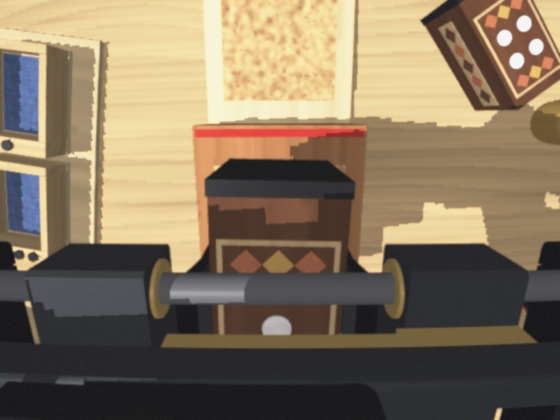

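Blank 1 is held square to the red line (row 133) and centred on the board. I'll lower it and release.

>>> servo_tool --gripper 1 --targets '[{"offset": [0,0,0.02],"dr": [0,0,0]},{"offset": [0,0,0.035],"dr": [0,0,0]},{"offset": [0,0,0.05],"dr": [0,0,0]},{"offset": [0,0,0.06],"dr": [0,0,0]},{"offset": [0,0,0.068],"dr": [0,0,0]},{"offset": [0,0,0.074],"dr": [0,0,0]},{"offset": [0,0,0.079],"dr": [0,0,0]},{"offset": [0,0,0.082],"dr": [0,0,0]},{"offset": [0,0,0.082],"dr": [0,0,0]}]'

```text
time_s: 8.73
position: [0.4684, 0.0126, 0.0921]
tcp_rot: [[0.999, -0.032, -0.001], [-0.032, -0.999, 0.0], [-0.001, -0.0, -1.0]]
force: [-0.2, 0.3, -2.5]
opening: 0.574
grasp_force: 29.8
```

>>> servo_tool --gripper -1 --targets '[{"offset": [0,0,0],"dr": [0,0,0]},{"offset": [0,0,0],"dr": [0,0,0]},{"offset": [0,0,0],"dr": [0,0,0]},{"offset": [0,0,0],"dr": [0,0,0]},{"offset": [0,0,0],"dr": [0,0,0]},{"offset": [0,0,0],"dr": [0,0,0]},{"offset": [0,0,0],"dr": [0,0,0]}]'

```text
time_s: 9.32
position: [0.4686, 0.0128, 0.0927]
tcp_rot: [[1.0, -0.031, 0.0], [-0.031, -1.0, -0.0], [0.0, 0.0, -1.0]]
force: [-0.5, 0.1, 0.9]
opening: 0.971
grasp_force: 0.0
```

>>> servo_tool --gripper -1 --targets '[{"offset": [0,0,-0.02],"dr": [0,0,0]},{"offset": [0,0,-0.05],"dr": [0,0,0]},{"offset": [0,0,-0.08],"dr": [0,0,0]},{"offset": [0,0,-0.095],"dr": [0,0,0]},{"offset": [0,0,-0.095],"dr": [0,0,0]}]'

```text
time_s: 9.73
position: [0.4709, 0.0124, 0.1909]
tcp_rot: [[0.999, -0.031, 0.008], [-0.031, -1.0, -0.002], [0.008, 0.001, -1.0]]
force: [0.3, 0.5, -0.1]
opening: 0.996
grasp_force: 0.0
```

>>> servo_tool --gripper 1 --targets '[{"offset": [-0.03,0,0],"dr": [0,0,0]},{"offset": [-0.06,0,0],"dr": [0,0,0]},{"offset": [-0.076,0,0],"dr": [0,0,0]},{"offset": [-0.076,0,0],"dr": [0,0,0]},{"offset": [-0.076,0,0],"dr": [0,0,0]},{"offset": [-0.076,0,0],"dr": [0,0,0]},{"offset": [-0.076,0,0],"dr": [0,0,0]},{"offset": [-0.076,0,0.02],"dr": [0,0,0]},{"offset": [-0.076,0,0.045],"dr": [0,0,0]},{"offset": [-0.076,0,0.065],"dr": [0,0,0]},{"offset": [-0.076,0,0.08],"dr": [0,0,0]},{"offset": [-0.076,0,0.085],"dr": [0,0,0]},{"offset": [-0.076,0,0.085],"dr": [0,0,0]}]'

```text
time_s: 10.82
position: [0.3927, 0.0152, 0.1013]
tcp_rot: [[1.0, -0.031, -0.002], [-0.031, -1.0, 0.001], [-0.002, -0.001, -1.0]]
force: [0.2, 0.0, -0.9]
opening: 0.097
grasp_force: 0.0
```

```bash
python3 - <<'E'
from h import *
c=cap('side','s1.png');w=cap('wrist','w5.png')
a=cv2.imread('pics/s1.png')[190:360,150:430];b=cv2.imread('pics/w5.png')[:290]
cv2.imwrite('pics/z3.png',np.vstack([cv2.resize(a,(490,298)),cv2.resize(b,(490,254))]))
E
```

```text
(no output)
```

View pics/z3.png

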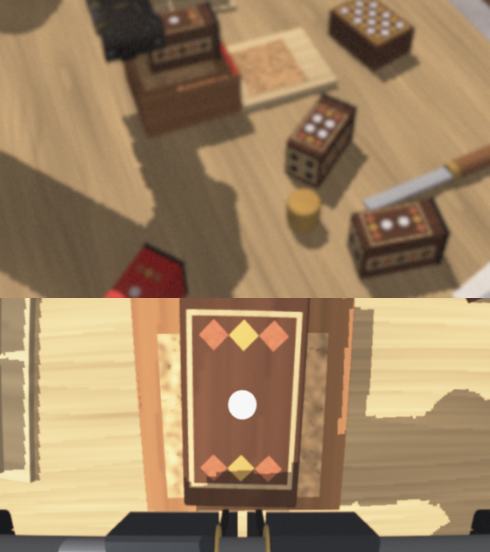

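Blank 1 lies on the tread with its foot toward the step, and the closed fingers are behind it. I'll push slowly.

>>> servo_tool --targets '[{"offset": [0.0033,0,0],"dr": [0,0,0]},{"offset": [0.0066,0,0],"dr": [0,0,0]},{"offset": [0.01,0,0],"dr": [0,0,0]},{"offset": [0.0133,0,0],"dr": [0,0,0]},{"offset": [0.0166,0,0],"dr": [0,0,0]},{"offset": [0.02,0,0],"dr": [0,0,0]},{"offset": [0.0233,0,0],"dr": [0,0,0]},{"offset": [0.0266,0,0],"dr": [0,0,0]},{"offset": [0.03,0,0],"dr": [0,0,0]},{"offset": [0.0333,0,0],"dr": [0,0,0]},{"offset": [0.0366,0,0],"dr": [0,0,0]},{"offset": [0.04,0,0],"dr": [0,0,0]},{"offset": [0.0433,0,0],"dr": [0,0,0]},{"offset": [0.0466,0,0],"dr": [0,0,0]},{"offset": [0.05,0,0],"dr": [0,0,0]},{"offset": [0.0533,0,0],"dr": [0,0,0]},{"offset": [0.0566,0,0],"dr": [0,0,0]},{"offset": [0.06,0,0],"dr": [0,0,0]},{"offset": [0.0633,0,0],"dr": [0,0,0]},{"offset": [0.0666,0,0],"dr": [0,0,0]}]'

```text
time_s: 12.58
position: [0.4594, 0.0131, 0.1026]
tcp_rot: [[1.0, -0.031, -0.0], [-0.031, -1.0, -0.0], [-0.0, 0.0, -1.0]]
force: [-1.4, -0.0, 0.1]
opening: 0.005
grasp_force: 0.7
```

>>> servo_tool --targets '[{"offset": [0.0033,0,0],"dr": [0,0,0]},{"offset": [0.0066,0,0],"dr": [0,0,0]},{"offset": [0.01,0,0],"dr": [0,0,0]},{"offset": [0.0133,0,0],"dr": [0,0,0]},{"offset": [0.0166,0,0],"dr": [0,0,0]},{"offset": [0.02,0,0],"dr": [0,0,0]},{"offset": [0.02,0,0],"dr": [0,0,0]},{"offset": [0.02,0,0],"dr": [0,0,0]},{"offset": [0.02,0,0],"dr": [0,0,0]},{"offset": [0.02,0,0],"dr": [0,0,0]},{"offset": [0.02,0,0],"dr": [0,0,0]},{"offset": [0.02,0,0],"dr": [0,0,0]}]'

```text
time_s: 13.58
position: [0.4791, 0.0125, 0.1026]
tcp_rot: [[1.0, -0.031, 0.0], [-0.031, -1.0, -0.0], [0.0, 0.0, -1.0]]
force: [-0.4, 0.2, 0.3]
opening: 0.004
grasp_force: 0.0
```

```bash
python3 - <<'E'
from h import *
import pickle
c=cap('side','s2.png');w=cap('wrist','w6.png');d=cap('scene','c2.png');pickle.dump((c,w,d),open('t1.pkl','wb'))
a=cv2.imread('pics/s2.png')[190:360,150:430];b=cv2.imread('pics/w6.png')[:290];e=cv2.imread('pics/c2.png')[150:260,200:330]
cv2.imwrite('pics/z4.png',np.hstack([np.vstack([cv2.resize(a,(490,298)),cv2.resize(b,(490,254))]),cv2.copyMakeBorder(cv2.resize(e,(300,254)),0,298,0,0,0)]))
E
```

```text
(no output)
```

View pics/z4.png

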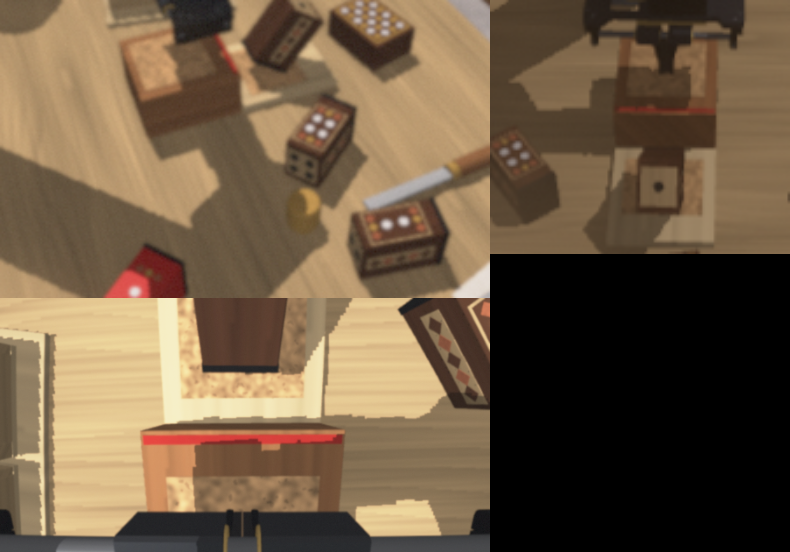

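The scene view shows the 1-pip end facing up. In the side view blank 1 looks tilted, so it may still be settling. I'll retract and look again.

>>> servo_tool --targets '[{"offset": [0,0,-0.03],"dr": [0,0,0]},{"offset": [0,0,-0.06],"dr": [0,0,0]},{"offset": [0,0,-0.09],"dr": [0,0,0]},{"offset": [0,0,-0.115],"dr": [0,0,0]},{"offset": [0,0,-0.115],"dr": [0,0,0]},{"offset": [0,0,-0.115],"dr": [0,0,0]},{"offset": [0,0,-0.115],"dr": [0,0,0]}]'

```text
time_s: 14.32
position: [0.4783, 0.0126, 0.217]
tcp_rot: [[1.0, -0.031, -0.001], [-0.031, -1.0, 0.0], [-0.001, -0.0, -1.0]]
force: [-0.2, 1.2, 0.1]
opening: 0.004
grasp_force: 0.0
```

```bash
python3 - <<'E'
from h import *
import pickle
c=cap('side','s3.png');w=cap('wrist','w7.png');d=cap('scene','c3.png');pickle.dump((c,w,d),open('t1.pkl','wb'))
a=cv2.imread('pics/s3.png')[150:260,200:370];b=cv2.imread('pics/w7.png')[:250];e=cv2.imread('pics/c3.png')[190:260,230:320]
cv2.imwrite('pics/z5.png',np.vstack([cv2.resize(b,(784,350)),np.hstack([cv2.resize(a,(386,250)),cv2.resize(e,(398,250)) ])[:, :784]]))
s=bot.read_state();print(s['time_s'],s['position'])
E
```

```text
14.4667 [0.47802157 0.01265442 0.21617336]
```

View pics/z5.png

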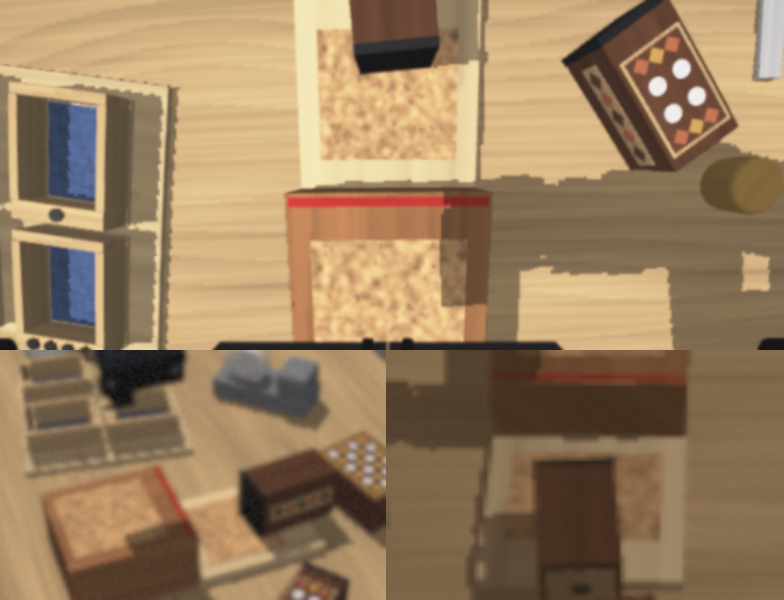

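Blank 1 stood for a moment and then toppled slowly forward. It now lies on the low tread with its foot toward the riser. I'll regrasp it, turn it half round and tumble again, this time withdrawing the pusher just as its middle passes the edge. First I need its pose.

```bash
python3 - <<'E'
from h import *
import pickle
c,w,d=pickle.load(open('t1.pkl','rb'))
a=cv2.imread('pics/w7.png');b=cv2.imread('pics/c3.png')
A=cv2.resize(a[0:90,200:360],None,fx=4,fy=4,interpolation=cv2.INTER_CUBIC)
B=cv2.resize(b[200:300,230:325],None,fx=4,fy=4,interpolation=cv2.INTER_CUBIC)
B2=cv2.resize(cv2.imread('pics/scene0.png')[200:300,230:325],None,fx=2.3,fy=2.3,interpolation=cv2.INTER_CUBIC)
H=np.zeros((600,800,3),np.uint8);H[:180,:320]=cv2.resize(A,(320,180));H[200:600,:380]=B;H[200:430,400:618]=B2[:230,:218]
H[:180,330:650]=0
cv2.imwrite('pics/z6.png',H)
E
```

```text
(no output)
```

View pics/z6.png

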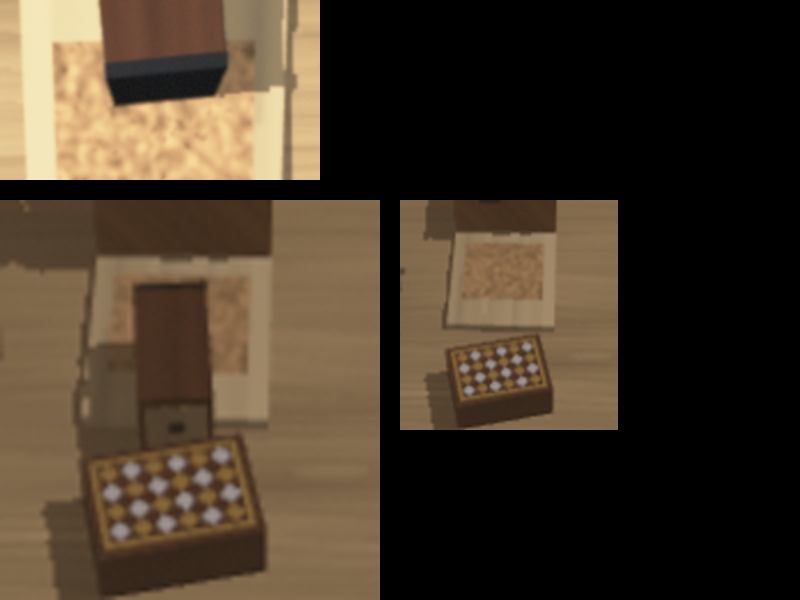

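The casket hasn't moved. Blank 1 lies with its foot's top edge from about (107,78) to (223,69) in the crop.

```bash
python3 - <<'E'
from h import *
import pickle
c,w,d=pickle.load(open('t1.pkl','rb'))
p=[plane(w,200+u/2,v/2,.076) for u,v in [(107,78),(223,69)]]
print('foot top',np.round(p,4),np.linalg.norm(p[0]-p[1]))
p=[plane(w,200+u/2,v/2,.012) for u,v in [(115,104),(218,94)]]
print('foot bot',np.round(p,4),np.linalg.norm(p[0]-p[1]))
for u,v in [(135,283),(207,282),(213,402),(140,402)]: print(np.round(plane(d,230+u/4,200+(v-200)/4,.076),4))
s=bot.read_state();print(s['position'],np.round(s['joint_positions'],1))
E
```

```text
foot top [[ 0.6121  0.0274  0.076 ]
 [ 0.6141 -0.0203  0.076 ]] 0.047684404172298994
foot bot [[ 0.6133  0.0275  0.012 ]
 [ 0.6165 -0.0241  0.012 ]] 0.05170430242851209
[ 0.616  -0.0199  0.076 ]
[0.615 0.03  0.076]
[0.7183 0.035  0.076 ]
[ 0.7186 -0.0129  0.076 ]
[0.47802157 0.01265442 0.21617336] [-11.9  19.6 102.9   0.   57.7  79.9]
```

>>> servo_tool --gripper -1 --targets '[{"offset": [0.035,0,0],"dr": [0,0,-1]},{"offset": [0.07,0,0],"dr": [0,0,-2]},{"offset": [0.11,0,0],"dr": [0,0,-3]},{"offset": [0.15,0,0],"dr": [0,0,-4]},{"offset": [0.187,-0.001,0],"dr": [0,0,-4.8]},{"offset": [0.187,-0.001,0],"dr": [0,0,-4.8]},{"offset": [0.187,-0.001,0],"dr": [0,0,-4.8]},{"offset": [0.187,-0.001,0.03],"dr": [0,0,-4.8]},{"offset": [0.187,-0.001,0.06],"dr": [0,0,-4.8]},{"offset": [0.187,-0.001,0.09],"dr": [0,0,-4.8]},{"offset": [0.187,-0.001,0.12],"dr": [0,0,-4.8]},{"offset": [0.187,-0.001,0.145],"dr": [0,0,-4.8]},{"offset": [0.187,-0.001,0.165],"dr": [0,0,-4.8]},{"offset": [0.187,-0.001,0.18],"dr": [0,0,-4.8]},{"offset": [0.187,-0.001,0.19],"dr": [0,0,-4.8]},{"offset": [0.187,-0.001,0.19],"dr": [0,0,-4.8]}]'

```text
time_s: 15.8
position: [0.6624, 0.008, 0.0247]
tcp_rot: [[0.999, 0.052, -0.007], [0.052, -0.999, 0.001], [-0.007, -0.001, -1.0]]
force: [0.0, -0.2, 1.0]
opening: 0.988
grasp_force: 0.0
```

>>> servo_tool --gripper 1 --targets '[{"offset": [0,0,0],"dr": [0,0,0]},{"offset": [0,0,0],"dr": [0,0,0]},{"offset": [0,0,0],"dr": [0,0,0]},{"offset": [0,0,0],"dr": [0,0,0]},{"offset": [0,0,0],"dr": [0,0,0]},{"offset": [0,0,0],"dr": [0,0,0]},{"offset": [0,0,0],"dr": [0,0,0]},{"offset": [0,0,0],"dr": [0,0,0]},{"offset": [0,0,0],"dr": [0,0,0]}]'

```text
time_s: 16.55
position: [0.6663, 0.0074, 0.0281]
tcp_rot: [[0.999, 0.052, 0.001], [0.052, -0.999, -0.0], [0.001, 0.0, -1.0]]
force: [-1.3, -0.2, 1.7]
opening: 0.579
grasp_force: 3.0
```

>>> servo_tool --gripper 1 --targets '[{"offset": [0,0,-0.03],"dr": [0,0,0]},{"offset": [0,0,-0.06],"dr": [0,0,0]},{"offset": [0,0,-0.09],"dr": [0,0,0]},{"offset": [0,0,-0.12],"dr": [0,0,0]},{"offset": [0,0,-0.145],"dr": [0,0,0]},{"offset": [0,0,-0.16],"dr": [0,0,0]},{"offset": [0,0,-0.16],"dr": [0,0,0]},{"offset": [0,0,-0.16],"dr": [0,0,0]}]'

```text
time_s: 17.22
position: [0.666, 0.0077, 0.1876]
tcp_rot: [[0.999, 0.052, 0.001], [0.052, -0.999, 0.0], [0.001, -0.0, -1.0]]
force: [-0.4, -0.2, -2.8]
opening: 0.571
grasp_force: 30.0
```

>>> servo_tool --gripper 1 --targets '[{"offset": [-0.015,-0.001,0],"dr": [0,0,-6.5]},{"offset": [-0.03,-0.002,0],"dr": [0,0,-13]},{"offset": [-0.045,-0.003,0],"dr": [0,0,-19.5]},{"offset": [-0.06,-0.004,0],"dr": [0,0,-26]},{"offset": [-0.075,-0.005,0],"dr": [0,0,-32.5]},{"offset": [-0.09,-0.006,0],"dr": [0,0,-39]},{"offset": [-0.105,-0.008,0],"dr": [0,0,-45.5]},{"offset": [-0.12,-0.009,0],"dr": [0,0,-52]},{"offset": [-0.135,-0.01,0],"dr": [0,0,-58.5]},{"offset": [-0.15,-0.011,0],"dr": [0,0,-65]},{"offset": [-0.165,-0.012,0],"dr": [0,0,-71.5]},{"offset": [-0.18,-0.013,0],"dr": [0,0,-78]},{"offset": [-0.19,-0.014,0],"dr": [0,0,-84]},{"offset": [-0.197,-0.014,0],"dr": [0,0,-90]},{"offset": [-0.197,-0.014,0],"dr": [0,0,-90]}]'

```text
time_s: 18.47
position: [0.4648, 0.012, 0.1855]
tcp_rot: [[-0.054, 0.999, -0.007], [0.999, 0.054, 0.002], [0.002, -0.007, -1.0]]
force: [-0.8, -0.7, -1.8]
opening: 0.575
grasp_force: 30.0
```

>>> servo_tool --gripper 1 --targets '[{"offset": [0,0,0],"dr": [0,0,-6.5]},{"offset": [0,0,0],"dr": [0,0,-13]},{"offset": [0,0,0],"dr": [0,0,-19.5]},{"offset": [0,0,0],"dr": [0,0,-26]},{"offset": [0,0,0],"dr": [0,0,-32.5]},{"offset": [0,0,0],"dr": [0,0,-39]},{"offset": [0,0,0],"dr": [0,0,-45.5]},{"offset": [0,0,0],"dr": [0,0,-52]},{"offset": [0,0,0],"dr": [0,0,-58.5]},{"offset": [0,0,0],"dr": [0,0,-65]},{"offset": [0,0,0],"dr": [0,0,-71.5]},{"offset": [0,0,0],"dr": [0,0,-78]},{"offset": [0,0,0],"dr": [0,0,-85.2]},{"offset": [0,0,0],"dr": [0,0,-85.2]},{"offset": [0,0,0],"dr": [0,0,-85.2]}]'

```text
time_s: 19.72
position: [0.4683, 0.0114, 0.1866]
tcp_rot: [[-0.999, 0.036, -0.002], [0.036, 0.999, 0.001], [0.002, 0.0, -1.0]]
force: [-0.2, -0.1, -2.3]
opening: 0.575
grasp_force: 30.0
```

```bash
python3 - <<'E'
from h import *
c=cap('side','s4.png');w=cap('wrist','w8.png')
a=cv2.imread('pics/s4.png')[150:330,150:430];b=cv2.imread('pics/w8.png')[:290]
cv2.imwrite('pics/z7.png',np.vstack([cv2.resize(a,(464,298)),cv2.resize(b,(464,240))]))
s=bot.read_state();print(s['position'],np.round(s['tcp_rot'],3).tolist(),s['opening'],np.round(s['joint_positions'],1))
E
```

```text
[0.46842333 0.01133906 0.18693615] [[-0.999, 0.035, -0.001], [0.035, 0.999, 0.0], [0.001, 0.0, -1.0]] 0.5712228588854442 [ -12.3   21.4  106.2    0.    52.5 -100.3]
```

View pics/z7.png

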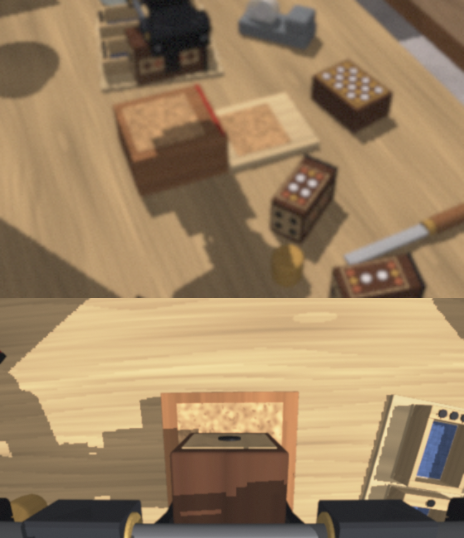

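I've used all my picture views, so from here I check numerically. Next I lower blank 1 onto the tread, release it and go behind it.

>>> servo_tool --gripper 1 --targets '[{"offset": [0,0,0.025],"dr": [0,0,0]},{"offset": [0,0,0.045],"dr": [0,0,0]},{"offset": [0,0,0.06],"dr": [0,0,0]},{"offset": [0,0,0.072],"dr": [0,0,0]},{"offset": [0,0,0.082],"dr": [0,0,0]},{"offset": [0,0,0.088],"dr": [0,0,0]},{"offset": [0,0,0.092],"dr": [0,0,0]},{"offset": [0,0,0.094],"dr": [0,0,0]},{"offset": [0,0,0.094],"dr": [0,0,0]}]'

```text
time_s: 20.57
position: [0.4688, 0.0112, 0.0937]
tcp_rot: [[-0.999, 0.032, 0.0], [0.032, 0.999, -0.0], [-0.0, -0.0, -1.0]]
force: [-0.4, 0.9, -1.5]
opening: 0.572
grasp_force: 30.0
```

>>> servo_tool --gripper -1 --targets '[{"offset": [0,0,0],"dr": [0,0,0]},{"offset": [0,0,0],"dr": [0,0,0]},{"offset": [0,0,0],"dr": [0,0,0]},{"offset": [0,0,0],"dr": [0,0,0]},{"offset": [0,0,0],"dr": [0,0,0]},{"offset": [0,0,0],"dr": [0,0,0]},{"offset": [0,0,0],"dr": [0,0,0]},{"offset": [0,0,-0.02],"dr": [0,0,0]},{"offset": [0,0,-0.05],"dr": [0,0,0]},{"offset": [0,0,-0.08],"dr": [0,0,0]},{"offset": [0,0,-0.095],"dr": [0,0,0]},{"offset": [0,0,-0.095],"dr": [0,0,0]}]'

```text
time_s: 21.57
position: [0.471, 0.0108, 0.1918]
tcp_rot: [[-0.999, 0.031, 0.008], [0.031, 1.0, -0.002], [-0.008, -0.001, -1.0]]
force: [1.0, -0.2, -0.6]
opening: 1.001
grasp_force: 0.0
```

>>> servo_tool --gripper 1 --targets '[{"offset": [0.03,0,0],"dr": [0,0,0]},{"offset": [0.06,0,0],"dr": [0,0,0]},{"offset": [0.074,0,0],"dr": [0,0,0]},{"offset": [0.074,0,0],"dr": [0,0,0]},{"offset": [0.074,0,0],"dr": [0,0,0]},{"offset": [0.074,0,0],"dr": [0,0,0]},{"offset": [0.074,0,0],"dr": [0,0,0]},{"offset": [0.074,0,0.02],"dr": [0,0,0]},{"offset": [0.074,0,0.045],"dr": [0,0,0]},{"offset": [0.074,0,0.065],"dr": [0,0,0]},{"offset": [0.074,0,0.08],"dr": [0,0,0]},{"offset": [0.074,0,0.085],"dr": [0,0,0]},{"offset": [0.074,0,0.085],"dr": [0,0,0]},{"offset": [0.074,0,0.085],"dr": [0,0,0]}]'

```text
time_s: 22.73
position: [0.3954, 0.0134, 0.1035]
tcp_rot: [[-1.0, 0.031, 0.0], [0.031, 1.0, -0.0], [-0.0, -0.0, -1.0]]
force: [-1.1, 0.2, -0.2]
opening: 0.045
grasp_force: 0.0
```

>>> servo_tool --targets '[{"offset": [-0.0033,0,0],"dr": [0,0,0]},{"offset": [-0.0066,0,0],"dr": [0,0,0]},{"offset": [-0.01,0,0],"dr": [0,0,0]},{"offset": [-0.0133,0,0],"dr": [0,0,0]},{"offset": [-0.0166,0,0],"dr": [0,0,0]},{"offset": [-0.02,0,0],"dr": [0,0,0]},{"offset": [-0.0233,0,0],"dr": [0,0,0]},{"offset": [-0.0266,0,0],"dr": [0,0,0]},{"offset": [-0.03,0,0],"dr": [0,0,0]},{"offset": [-0.0333,0,0],"dr": [0,0,0]},{"offset": [-0.0366,0,0],"dr": [0,0,0]},{"offset": [-0.04,0,0],"dr": [0,0,0]},{"offset": [-0.0433,0,0],"dr": [0,0,0]},{"offset": [-0.0466,0,0],"dr": [0,0,0]},{"offset": [-0.05,0,0],"dr": [0,0,0]},{"offset": [-0.0533,0,0],"dr": [0,0,0]},{"offset": [-0.0566,0,0],"dr": [0,0,0]},{"offset": [-0.06,0,0],"dr": [0,0,0]},{"offset": [-0.0633,0,0],"dr": [0,0,0]},{"offset": [-0.066,0,0],"dr": [0,0,0]}]'

```text
time_s: 24.4
position: [0.461, 0.0115, 0.1036]
tcp_rot: [[-1.0, 0.031, 0.0], [0.031, 1.0, -0.0], [-0.0, -0.0, -1.0]]
force: [-1.1, -0.2, 0.2]
opening: 0.009
grasp_force: 0.7
```

>>> servo_tool --targets '[{"offset": [-0.003,0,0],"dr": [0,0,0]},{"offset": [-0.006,0,0],"dr": [0,0,0]},{"offset": [-0.009,0,0],"dr": [0,0,0]},{"offset": [-0.012,0,0],"dr": [0,0,0]},{"offset": [0,0,0],"dr": [0,0,0]},{"offset": [0,0,0],"dr": [0,0,0]},{"offset": [0,0,0],"dr": [0,0,0]}]'

```text
time_s: 24.98
position: [0.461, 0.0115, 0.1036]
tcp_rot: [[-1.0, 0.032, 0.001], [0.032, 1.0, -0.0], [-0.001, -0.0, -1.0]]
force: [-0.8, -0.2, 0.2]
opening: 0.002
grasp_force: 0.0
```

```bash
cat >> h.py <<'E'
def asc(im,u0,u1,v0,v1,s=1):
    g=cv2.cvtColor(im,cv2.COLOR_RGB2GRAY)[v0:v1:s,u0:u1:s]
    ch=" .:-=+*#%@"
    for r in range(g.shape[0]): print(''.join(ch[min(9,int(x)//20)] for x in g[r]))
E
python3 - <<'E'
from h import *
d=cap('scene','c4.png')
for x in (.5285,.537,.69): print(np.round([proj(d,[x,y,.076 if x<.53 else .012]) for y in (-.055,.07)]).tolist())
asc(d['color'],242,310,185,275)
E
```

```text
[[253.0, 198.0], [296.0, 198.0]]
[[254.0, 214.0], [296.0, 215.0]]
[[251.0, 256.0], [296.0, 256.0]]
++----------::::::------:-==========----:::-+++++++======+++++++++++
++----------:::::-------:==+++==-=======-::-+++++++======+++++++++++
++----------::::::-----::=++++=:.:-====+-:--=+++++=======+++++++++++
+=----------::::::-----::=++++=--=======-::-++++++=======+++++++++++
+-----------::::::-----:-===============-::-++++++=======+++++++++++
+=----------::::::-----::-------------=-::--+++++++======+++++++++++
+=----------::::::::--:::::::::::::::::::::-====+++======+++++++++++
=---------------------::::::::::::::::::::--=============+++++++++++
-----------------------::::::::::::::::::-=======-=======+++++++++++
----------------------::::::::::::::::::::=======-=======+++++++++++
-----------------:::::::::::::::::::::::::==============++++++++++++
----------------::::::::::::::::::::::::::-==------=====++++++++++++
----------------:::::::::::::::::::::::::---------------=+++++++++++
---------------::::::::::::::::::::::::::--=------------=+++++++++++
------------:::::::::::::::::::::::
[... 4508 characters left out ...]
++++++++++
+++++++=---=========+=---===--*##*=-=++=--=+=--+-:=+++++++++++++++++
+++++++=--======---+**+-=+++=-+##*=--==-:::==--+=:-+++++++++++++++++
+++++++=--==--===-=*##*===+=-:-+*=-::=+=-:-====+=--+++++++++++++++++
++++++++-:-=-=+++-=+#*+---=--::-==-:-*#*+-=+++===--=++++++++++++++++
++++++++-:-+===+=-:-++-:::=+=-:-++=-+###*--=+=--+-:==+++++++++++++++
++++++++-:-==--=--::-=--:=***+==+++-=+**+-:-==--+=--=+++==++=+++++++
++++++++-::==--++=--=+==-+###+-==+=-:-=+-:::+*=-+=--===============+
++++++++-::==-+##*==+++=-=+#*=:--=-:::-==-:=*#**+=-:=+++++++++++++++
++++++++=::-==*##*=-===--:-+=-::-**=--=++=-+###*=+-:=+++++++++++++++
++++++==-::-==+**+-:----:::===--+##*=-+++=-=+**=-+=--+++++++++++++++
```

The pip end is on top at cols 267–281. I'll raise the arm, let it settle, and measure whether it stands upright and where.

>>> servo_tool --gripper -1 --targets '[{"offset": [0.01,0,-0.03],"dr": [0,0,0]},{"offset": [0.02,0,-0.06],"dr": [0,0,0]},{"offset": [0.02,0,-0.09],"dr": [0,0,0]},{"offset": [0.02,0,-0.12],"dr": [0,0,0]},{"offset": [0.02,0,-0.14],"dr": [0,0,0]},{"offset": [0.02,0,-0.14],"dr": [0,0,0]},{"offset": [0.02,0,-0.14],"dr": [0,0,0]}]'

```text
time_s: 25.62
position: [0.4419, 0.0119, 0.2447]
tcp_rot: [[-0.999, 0.031, 0.004], [0.031, 1.0, -0.001], [-0.004, -0.001, -1.0]]
force: [-1.2, 0.0, -1.1]
opening: 0.452
grasp_force: 0.0
```

```bash
python3 - <<'E'
from h import *
d=cap('scene','c5.png')
asc(d['color'],258,292,172,230)
for n,u,v,z in [('TL',267,190.5,.112),('TR',281.5,190.5,.112),('BL',265,224,.012),('BR',282,224.5,.012)]: print(n,np.round(plane(d,u,v,z),4))
print(bot.read_state()['position'])
E
```

```text
--=+++++++++++++++++=+++++++++++++
::==+++++++++++++++++++++++++===++
::=+++++++++++++++++++++++++++==++
::=+++++++++++++++++++++++++++++++
::=+++++++++++++++++++++++++++++++
::=+++++++++++++++++++++++++++++++
:-++++++++++++++++++++++++++++++++
:-++++++++++++++++++++++++++++++++
:-++++++++++++++++++++++++++++++++
:=++++++++++++++++++++++++++++++++
:=++++++++++++++++++++++++++++++++
:=++++++++++++++++++++++++++++++++
:=++++++++++++++++++++++++++++++++
:=++++++++++++++++++++++++++++++++
:=++++++++++++++++++++*+++++++++++
-=++++++++++=+++++++++++++++++++++
-==+++++++++++++++++++++++++++++++
-==+++++++++++++++++++++++++++++++
-==++++=++++++++++++++++++++++++++
-=========+++=+++===============++
-----------=----------============
---==------=-----==---============
---==------=-----===--============
---=-------=-----===--============
-------------------------=====----
----------------------------------
---------------------------=------
:::------------------------=------
::::::::::::::::::::::::::::::::::
::::::::::::::::::::::::::::::::::
::::::::::::::::::::::::::::::::::
:::::::::::::::
[... 374 characters left out ...]
++++++++--------=+++-----=++++
*++*********++++++++****+++++*****
*++*******************************
+++*******************************
+++++*++++++++++******************
++++++=---------=========+++++++++
++++++-::::::::::::.:...-+++++++++
++++++-:::::::::::::::::-+++++++++
++++++-:::::::::::::::::-+++++++++
++++++-:::::::::::::::::-++====+++
++++++-------:::--::::::-++++==+**
++++++-=---------------::++++++++*
++++++-=------==------=-:+++++++++
+++++=-=--==--=+=-==-:=-:+++++++++
++++++-=------==-----:=--+++++++++
+++++=---:::::--::--::=--+++++++++
TL [ 0.5344 -0.0123  0.112 ]
TR [0.5343 0.0287 0.112 ]
BL [ 0.5741 -0.0202  0.012 ]
BR [0.5758 0.0297 0.012 ]
[0.44078431 0.01216078 0.24346739]
```

It toppled past upright again. A short 2D rigid-body check will show which push speed and stopping point leave it standing.

```bash
cat > sim.py <<'E'
import numpy as np
L,H,m=.1,.064,.23; I=m*(L*L+H*H)/12
def run(v,mu,mup,stop,zp=.027,e=0.0,c0=-.015,retreat=False,k=2e4,dt=1e-4,T=6):
    cs=np.array([[-L/2,-H/2],[L/2,-H/2],[L/2,H/2],[-L/2,H/2]])
    q=np.array([c0,.076+H/2,0.]);w=np.zeros(3); xp=c0-L/2-.002; d=2*0.35*np.sqrt(k*m/2); td=None
    for i in range(int(T/dt)):
        vp=v if xp+L/2<stop else 0.
        if vp==0 and retreat: xp=-1
        xp+=vp*dt
        c,s=np.cos(q[2]),np.sin(q[2]);R=np.array([[c,-s],[s,c]])
        P=q[:2]+cs@R.T; F=np.array([0,-9.81*m,0.])
        def con(p,n,pen,vs,mm):
            r=p-q[:2];vel=w[:2]+w[2]*np.array([-r[1],r[0]])-vs
            vn=vel@n;t=np.array([-n[1],n[0]]);vt=vel@t
            fn=max(0,k*pen-d*vn); f=fn*n-mm*fn*np.tanh(vt/2e-3)*t
            F[:2]+=f;F[2]+=r[0]*f[1]-r[1]*f[0]
        Z=np.zeros(2)
        for p in P:
            if p[0]<0 and p[1]<.076 and p[1]>.066: con(p,np.array([0,1.]),.076-p[1],Z,mu)
            elif p[0]<0 and p[1]<.076: con(p,np.array([1.,0]),-p[0],Z,mu)
            if p[1]<.012: con(p,np.array([0,1.]),.012-p[1],Z,mu)
            if p[0]<xp and p[1]>.076+zp and p[0]>xp-.01: con(p,np.array([1.,0]),xp-p[0],np.array([vp,0]),mup)
        for pt,vs,mm in((np.array([0,.076]),Z,mu),(np.array([xp,.076+zp]),np.array([vp,0]),mup)):
            l=R.T@(pt-q[:2])
            if abs(l[0])<L/2 and abs(l[1])<H/2:
                D=[L/2-l[0],L/2+l[0],H/2-l[1],H/2+l[1]];j=int(np.argmin(D))
                nl=[(-1,0),(1,0),(0,-1),(0,1)][j]
                con(pt,R@np.array(nl,float),D[j],vs,mm)
        w+=dt*F/np.array([m,m,I]);q+=dt*w
        if q[2]<-.1 and td is None: td=i*dt;xt=xp+L/2
        if td and i*dt>td+1.5: break
    return ('none' if td is None else round(xt*1e3,1)), round(np.degrees(q[2])), round(q[0]*1e3)
if __name__=='__main__':
    import sys
    for mu in (.3,.45,.6):
        for mup in (.2,.8):
            for v in (.02,.04,.08,.15):
                print(mu,mup,v,run(v,mu,mup,.03),run(v,mu,mup,.004,retreat=True),flush=True)
E
timeout 560 python3 - <<'E'
from sim import *
from multiprocessing import Pool
J=[(v,mu,mup,st,.027,0.,-.015 if v<.1 else -.03,rt) for mu in (.2,.3,.45,.6) for mup in (.2,.8) for v in (.02,.04,.08,.15) for st,rt in ((.03,False),(.004,True))]
with Pool() as p: R=p.starmap(run,J)
for j,r in zip(J,R): print(j[1],j[2],j[0],j[3],r)
E
```

```text
0.2 0.2 0.02 0.03 (0.3, -90, 104)
0.2 0.2 0.02 0.004 (0.3, -90, 104)
0.2 0.2 0.04 0.03 (1.7, -90, 106)
0.2 0.2 0.04 0.004 (1.7, -90, 106)
0.2 0.2 0.08 0.03 (4.6, -90, 113)
0.2 0.2 0.08 0.004 (-949.5, -90, 114)
0.2 0.2 0.15 0.03 (8.7, -90, 106)
0.2 0.2 0.15 0.004 (-945.8, -90, 117)
0.2 0.8 0.02 0.03 (5.3, -90, 112)
0.2 0.8 0.02 0.004 (-948.9, -90, 113)
0.2 0.8 0.04 0.03 (7.2, -90, 113)
0.2 0.8 0.04 0.004 (-947.6, -90, 113)
0.2 0.8 0.08 0.03 (10.1, -90, 111)
0.2 0.8 0.08 0.004 (-945.7, -90, 114)
0.2 0.8 0.15 0.03 (14.2, -90, 101)
0.2 0.8 0.15 0.004 (-943.2, -90, 115)
0.3 0.2 0.02 0.03 (-1.2, -180, 151)
0.3 0.2 0.02 0.004 (-1.2, -180, 151)
0.3 0.2 0.04 0.03 (0.1, -180, 152)
0.3 0.2 0.04 0.004 (0.1, -180, 150)
0.3 0.2 0.08 0.03 (2.9, -180, 153)
0.3 0.2 0.08 0.004 (2.9, -180, 149)
0.3 0.2 0.15 0.03 (7.0, -90, 66)
0.3 0.2 0.15 0.004 (-947.3, -180, 150)
0.3 0.8 0.02 0.03 (6.6, -180, 150)
0.3 0.8 0.02 0.004 (-948.6, -180, 150)
0.3 0.8 0.04 0.03 (8.4, -180, 151)
0.3 0.8 0.04 0.004 (-947.4, -180, 150)
0.3 0.8 0.08 0.03 (11.2, -180, 154)
0.3 0.8 0.08 0.004 (-945.7, -180, 150)
0.3 0.8 0.15 0.03 
[... 546 characters left out ...]
45 0.8 0.08 0.004 (-945.7, -180, 137)
0.45 0.8 0.15 0.03 (16.7, -90, 72)
0.45 0.8 0.15 0.004 (-943.9, -180, 138)
0.6 0.2 0.02 0.03 (-5.9, -180, 122)
0.6 0.2 0.02 0.004 (-5.9, -180, 122)
0.6 0.2 0.04 0.03 (-4.6, -180, 122)
0.6 0.2 0.04 0.004 (-4.6, -180, 122)
0.6 0.2 0.08 0.03 (-2.0, -180, 133)
0.6 0.2 0.08 0.004 (-2.0, -180, 122)
0.6 0.2 0.15 0.03 (1.8, -180, 145)
0.6 0.2 0.15 0.004 (1.8, -180, 125)
0.6 0.8 0.02 0.03 (11.2, -180, 136)
0.6 0.8 0.02 0.004 (-948.6, -180, 128)
0.6 0.8 0.04 0.03 (12.4, -180, 138)
0.6 0.8 0.04 0.004 (-947.4, -180, 129)
0.6 0.8 0.08 0.03 (14.7, -180, 143)
0.6 0.8 0.08 0.004 (-945.8, -180, 129)
0.6 0.8 0.15 0.03 (18.1, -90, 72)
0.6 0.8 0.15 0.004 (-944.1, -180, 130)
```

The model reproduces the observed resting place (centre about 136 mm past the edge) at friction 0.45–0.6. I'll scan faster pushes, contact heights, and the on-side pose for a robust choice.

```bash
timeout 570 python3 - <<'E'
import sim
from sim import *
from multiprocessing import Pool
M=[(mu,mup) for mu in (.4,.5,.6) for mup in (.3,.6,.9)]
def go(a):
    (v,st,zp,h),(mu,mup)=a
    sim.H=h; sim.I=sim.m*(.01+h*h)/12
    return run(v,mu,mup,st,zp,0.,-.03,False,T=2.5 if v>.05 else 3.5)
C=[(v,st,zp,.064) for v in (.15,.2,.25,.32) for st in (.02,.04) for zp in (.008,.035)]+[(v,.03,.02,.05) for v in (.04,.1)]
J=[(c,m) for c in C for m in M]
with Pool() as p: R=p.map(go,J,chunksize=1)
for i,c in enumerate(C): print(c,[r[1] for r in R[i*9:i*9+9]],[r[2] for r in R[i*9:i*9+9]])
E
```

```text
(0.15, 0.02, 0.008, 0.064) [-90, -180, -180, -90, -90, -180, -180, -90, -90] [84, 162, 162, 81, 76, 157, 156, 76, 76]
(0.15, 0.02, 0.035, 0.064) [-180, -180, -180, -180, -180, -180, -180, -180, -180] [143, 143, 148, 138, 136, 145, 135, 134, 143]
(0.15, 0.04, 0.008, 0.064) [-90, -90, -90, -90, -90, -42, -90, -90, -41] [90, 97, 102, 90, 97, 56, 91, 99, 57]
(0.15, 0.04, 0.035, 0.064) [-180, -180, -180, -180, -180, -180, -180, -180, -180] [143, 143, 148, 138, 137, 145, 135, 135, 143]
(0.2, 0.02, 0.008, 0.064) [-90, -90, -90, -90, -180, -180, -180, -180, -180] [89, 79, 79, 83, 159, 159, 158, 157, 157]
(0.2, 0.02, 0.035, 0.064) [-180, -180, -90, -180, -180, -90, -180, -180, -90] [147, 147, 67, 142, 141, 68, 139, 137, 68]
(0.2, 0.04, 0.008, 0.064) [-90, -90, -40, -90, -41, -44, -90, -41, -90] [100, 105, 59, 99, 57, 52, 99, 58, 45]
(0.2, 0.04, 0.035, 0.064) [-180, -180, -90, -180, -180, -90, -180, -180, -90] [147, 148, 67, 142, 143, 68, 139, 140, 68]
(0.25, 0.02, 0.008, 0.064) [-90, -90, -90, -90, -90, -90, -90, -90, -90] [92, 84, 81, 89, 81, 81, 84, 80, 79]
(0.25, 0.02, 0.035, 0.064) [-180,
[... 291 characters left out ...]
77, 148, 70, 74, 144, 148, 74]
(0.32, 0.02, 0.008, 0.064) [-90, -90, -90, -90, -90, -90, -90, -90, -90] [103, 99, 96, 98, 93, 90, 95, 88, 85]
(0.32, 0.02, 0.035, 0.064) [-90, -180, -90, -90, -90, -180, -90, -90, -180] [84, 168, 84, 78, 81, 163, 75, 78, 159]
(0.32, 0.04, 0.008, 0.064) [-540, 0, 0, -360, 0, 0, -30, -20, 0] [283, 54, 61, 138, 53, 53, 59, 58, 52]
(0.32, 0.04, 0.035, 0.064) [-90, -180, -90, -90, -90, -90, -90, -90, -90] [84, 168, 89, 78, 82, 88, 75, 80, 87]
(0.04, 0.03, 0.02, 0.05) [-180, -90, -90, -180, -90, -90, -180, -90, -180] [127, 55, 57, 117, 55, 59, 114, 54, 135]
(0.1, 0.03, 0.02, 0.05) [-90, -180, -90, -90, -180, -90, -90, -90, -90] [62, 140, 67, 61, 137, 68, 60, 64, 70]
```

```bash
sed -i 's/vp=v if xp+L\/2<stop else 0./vp=float(np.clip(np.sqrt(max(0,2*A*(stop-xp-L\/2))),0,v))\n        if vp<1e-3: vp=0./; s/^L,H,m=/A=3.;L,H,m=/' sim.py
timeout 575 python3 - <<'E'
import sim
from sim import *
from multiprocessing import Pool
M=[(mu,mup) for mu in (.35,.5,.65) for mup in (.3,.6,.9)]
def go(a):
    (v,st,zp),(mu,mup)=a
    return run(v,mu,mup,st,zp,0.,-.03,False,T=2.3 if v>.1 else 4.)
C=[(v,st,zp) for v in (.22,.28,.34) for st in (.015,.022,.03) for zp in (.006,.012)]+[(v,.03,.005) for v in (.04,.08)]
J=[(c,m) for c in C for m in M]
with Pool() as p: R=p.map(go,J,chunksize=1)
for i,c in enumerate(C): print(c,[r[1] for r in R[i*9:i*9+9]],[r[2] for r in R[i*9:i*9+9]])
E
```

```text
(0.22, 0.015, 0.006) [-90, -90, -90, -90, -90, -90, -90, -90, -90] [63, 64, 66, 68, 68, 68, 67, 66, 67]
(0.22, 0.015, 0.012) [-180, -90, -90, -180, -90, -90, -180, -180, -90] [153, 60, 61, 147, 66, 66, 145, 145, 66]
(0.22, 0.022, 0.006) [-90, -90, -90, -180, -180, -180, -90, -180, -90] [82, 77, 76, 160, 158, 157, 77, 156, 76]
(0.22, 0.022, 0.012) [-90, -90, -90, -90, -90, -90, -90, -90, -90] [78, 83, 85, 78, 76, 76, 77, 75, 75]
(0.22, 0.03, 0.006) [-90, -90, -90, -90, -90, -90, -90, -90, -90] [108, 106, 103, 95, 91, 88, 93, 88, 87]
(0.22, 0.03, 0.012) [-90, -90, -90, -90, -90, -90, -90, -90, -90] [106, 104, 102, 92, 88, 86, 91, 86, 85]
(0.28, 0.015, 0.006) [-90, -90, -90, -90, -90, -90, -180, -90, -90] [63, 63, 63, 68, 68, 67, 147, 66, 67]
(0.28, 0.015, 0.012) [-90, -90, -90, -180, -180, -90, -180, -180, -90] [62, 59, 60, 147, 146, 66, 145, 145, 66]
(0.28, 0.022, 0.006) [-90, -90, -90, -90, -180, -180, -180, -180, -90] [85, 82, 80, 81, 159, 157, 158, 156, 75]
(0.28, 0.022, 0.012) [-90, -90, -90, -90, -90, -90, -90, -90, -90] [78, 78, 85, 79, 76, 75, 78, 75, 74]
(0.28, 0.03, 0.006) [-
[... 348 characters left out ...]
0, -180, -180, -90] [77, 83, 84, 70, 146, 65, 145, 144, 65]
(0.34, 0.022, 0.006) [-90, -90, -90, -90, -90, -180, -180, -90, -90] [89, 100, 96, 84, 81, 157, 161, 76, 75]
(0.34, 0.022, 0.012) [-90, -90, -90, -180, -180, -90, -90, -90, -90] [80, 80, 82, 162, 160, 76, 80, 77, 74]
(0.34, 0.03, 0.006) [-90, -90, -90, -90, -90, -90, -90, -90, -90] [109, 109, 108, 96, 95, 94, 95, 93, 89]
(0.34, 0.03, 0.012) [-90, -90, -90, -90, -90, -90, -90, -90, -90] [108, 108, 107, 92, 91, 90, 91, 89, 86]
(0.04, 0.03, 0.005) [-180, -90, -90, -180, -90, -90, -180, -90, -90] [149, 70, 73, 143, 72, 81, 143, 75, 86]
(0.08, 0.03, 0.005) [-90, -90, -90, -90, -90, -90, -90, -90, -90] [68, 76, 94, 70, 80, 87, 71, 85, 87]
```

With low contact (about 10 mm above the tread), around 0.25 m/s and stopping 30 mm past the edge, every friction case lands standing. First I'll regrasp blank 1, measuring its pose in the scene view.

```bash
python3 - <<'E'
from h import *
d=cap('scene','c6.png')
asc(d['color'],248,304,214,276)
E
```

```text
------=++++===++++++++=-------++++-----=++++++++++++++++
------+****++*********++++++++****+++++***********++++++
------+****++*************************************++++++
====--+****++*************************************++++++
++++=-****+++++*+++++++++++++++++++***************++++++
++++==****++++++=::::-------------=+++++++++******++++++
++++==****++++++-:::::::::::::::::-+++++++++******++++++
++++==****++++++-:::::::::::::::::-+++++++++******++++++
++++-+****++++++-:::::::::::::::::-+++++++++******++++++
+++=-+****++++++-:::::::::::::::::-++====+++******++++++
+++=-+****++++++-----------------::++++==+********++++++
+++=-+****++++++-=-------=------=-:++++++++*******++++++
+++--+****++++++-=------==-----:=-:+++++++++******++++++
+++==*****+++++=-=--=---=+=-==-:=-:+++++++++******++++++
+++==+***+++++++-=----:-==-:---:=--+++++++++******++++++
+++==*****+++++=---:::::-:::::::=--+++++++++******++++++
++=-=****+++++*=--::::::::::::::=--+++++++++******++++++
++=-=****++++++==--:::::::::::::=--+++++++++******++++++
++=-+***+++++++==--::::-=-::::::=--+*+++++++******++++++
++=-+***+=====+-=
[... 1733 characters left out ...]
+=--++++++++++++
------::----=========---=**+--=++=-+*#*===--++++++++++++
=-----========+=---===--*##*=-=++=:-=+=--+-:=+++++++++++
+=--======---+**+-=+++=-+##*=--==-:::=---=-:-+++++++++++
+=-:==--===-=*##*===+=-:-++=-::=+=-:-====+=--=++++++++++
++-:-=-=+++-=+#*+---=-:::-==-:-*#*+-=+++===--=++++++++++
++-:-====+=-:-++-:::=+=::-=+=-+###*--=+=--=-:==+++++++++
++-:-==--=--::-=--:=***+==++=-=+**+-:-==--+=--==========
++-::==--++=--=+==-+###+-==+=-:-==-:::=*=-==:-==========
++-::==-+##*===++=-=+#*=:--=-:::-==-:=*#**+=-:=========+
++=::-==*##*=-===--:-+=-::-+*=--=++=-+###*=+-:=+++++++++
==-::-==+**+-::---:::===--+##*=-=++=-=+**=-==:-+++++++++
--:::-==-==-:::=*+=:-=++=-*##*=--==-::-==-:+=--+++++++++
```

```bash
python3 - <<'E'
from h import *
d=cap('scene')
P=lambda u,v,z:plane(d,u,v,z)
for u,v in [(264,218.8),(282.3,219.3),(282.3,247.5),(263,247.5),(273,234.5)]: print((u,v),np.round(P(u,v,.076),4))
for u,v in [(281.5,261),(263.5,261)]: print((u,v),np.round(P(u,v,.012),4))
for x in(.6,.7): print(proj(d,[x,.008,.076]))
E
```

```text
(264, 218.8) [ 0.6089 -0.0194  0.076 ]
(282.3, 219.3) [0.6106 0.0314 0.076 ]
(282.3, 247.5) [0.7085 0.0324 0.076 ]
(263, 247.5) [ 0.7087 -0.0185  0.076 ]
(273, 234.5) [0.6647 0.0069 0.076 ]
(281.5, 261) [0.7064 0.0297 0.012 ]
(263.5, 261) [ 0.7067 -0.0197  0.012 ]
[273.94245127 216.39874006]
[273.11663833 244.9091774 ]
```

>>> servo_tool --gripper -1 --targets '[{"offset": [-0.035,0,0],"dr": [0,0,-0.5]},{"offset": [-0.07,0,0],"dr": [0,0,-1]},{"offset": [-0.11,0,0],"dr": [0,0,-1.5]},{"offset": [-0.15,0,0],"dr": [0,0,-2]},{"offset": [-0.19,0.001,0],"dr": [0,0,-2.5]},{"offset": [-0.218,0.001,0],"dr": [0,0,-2.5]},{"offset": [-0.218,0.001,0],"dr": [0,0,-2.5]},{"offset": [-0.218,0.001,0.03],"dr": [0,0,-2.5]},{"offset": [-0.218,0.001,0.06],"dr": [0,0,-2.5]},{"offset": [-0.218,0.001,0.09],"dr": [0,0,-2.5]},{"offset": [-0.218,0.001,0.12],"dr": [0,0,-2.5]},{"offset": [-0.218,0.001,0.15],"dr": [0,0,-2.5]},{"offset": [-0.218,0.001,0.175],"dr": [0,0,-2.5]},{"offset": [-0.218,0.001,0.195],"dr": [0,0,-2.5]},{"offset": [-0.218,0.001,0.21],"dr": [0,0,-2.5]},{"offset": [-0.218,0.001,0.2145],"dr": [0,0,-2.5]},{"offset": [-0.218,0.001,0.2145],"dr": [0,0,-2.5]}]'

```text
time_s: 27.18
position: [0.6558, 0.0066, 0.0261]
tcp_rot: [[-1.0, -0.012, -0.006], [-0.012, 1.0, 0.001], [0.006, 0.001, -1.0]]
force: [-0.2, 1.1, -0.4]
opening: 0.998
grasp_force: 0.0
```

>>> servo_tool --gripper 1 --targets '[{"offset": [0,0,0],"dr": [0,0,0]},{"offset": [0,0,0],"dr": [0,0,0]},{"offset": [0,0,0],"dr": [0,0,0]},{"offset": [0,0,0],"dr": [0,0,0]},{"offset": [0,0,0],"dr": [0,0,0]},{"offset": [0,0,0],"dr": [0,0,0]},{"offset": [0,0,0],"dr": [0,0,0]},{"offset": [0,0,0],"dr": [0,0,0]},{"offset": [0,0,0],"dr": [0,0,0]},{"offset": [0,0,0],"dr": [0,0,0]}]'

```text
time_s: 28.02
position: [0.6589, 0.0061, 0.0296]
tcp_rot: [[-1.0, -0.012, 0.001], [-0.012, 1.0, -0.0], [-0.001, -0.0, -1.0]]
force: [-1.1, -1.0, 4.4]
opening: 0.575
grasp_force: 29.7
```

>>> servo_tool --gripper 1 --targets '[{"offset": [0,0,-0.03],"dr": [0,0,0]},{"offset": [0,0,-0.06],"dr": [0,0,0]},{"offset": [0,0,-0.09],"dr": [0,0,0]},{"offset": [0,0,-0.12],"dr": [0,0,0]},{"offset": [0,0,-0.145],"dr": [0,0,0]},{"offset": [0,0,-0.16],"dr": [0,0,0]},{"offset": [0,0,-0.16],"dr": [0,0,0]},{"offset": [0,0,-0.16],"dr": [0,0,0]}]'

```text
time_s: 28.68
position: [0.6583, 0.0065, 0.1889]
tcp_rot: [[-1.0, -0.012, 0.0], [-0.012, 1.0, 0.0], [-0.0, 0.0, -1.0]]
force: [-0.1, -0.2, -2.5]
opening: 0.575
grasp_force: 29.7
```

>>> servo_tool --gripper 1 --targets '[{"offset": [0.014,0.001,0],"dr": [0,0,6.5]},{"offset": [0.028,0.001,0],"dr": [0,0,13]},{"offset": [0.042,0.002,0],"dr": [0,0,19.5]},{"offset": [0.056,0.003,0],"dr": [0,0,26]},{"offset": [0.07,0.003,0],"dr": [0,0,32.5]},{"offset": [0.084,0.004,0],"dr": [0,0,39]},{"offset": [0.098,0.005,0],"dr": [0,0,45.5]},{"offset": [0.112,0.005,0],"dr": [0,0,52]},{"offset": [0.126,0.006,0],"dr": [0,0,58.5]},{"offset": [0.14,0.006,0],"dr": [0,0,65]},{"offset": [0.154,0.007,0],"dr": [0,0,71.5]},{"offset": [0.168,0.007,0],"dr": [0,0,78]},{"offset": [0.182,0.008,0],"dr": [0,0,85]},{"offset": [0.19,0.008,0],"dr": [0,0,92]},{"offset": [0.19,0.008,0],"dr": [0,0,92]}]'

```text
time_s: 29.93
position: [0.4643, 0.0128, 0.1869]
tcp_rot: [[0.025, 1.0, -0.008], [1.0, -0.025, 0.002], [0.002, -0.008, -1.0]]
force: [-0.2, 0.3, -1.8]
opening: 0.58
grasp_force: 29.7
```

>>> servo_tool --gripper 1 --targets '[{"offset": [0,0,0],"dr": [0,0,6.5]},{"offset": [0,0,0],"dr": [0,0,13]},{"offset": [0,0,0],"dr": [0,0,19.5]},{"offset": [0,0,0],"dr": [0,0,26]},{"offset": [0,0,0],"dr": [0,0,32.5]},{"offset": [0,0,0],"dr": [0,0,39]},{"offset": [0,0,0],"dr": [0,0,45.5]},{"offset": [0,0,0],"dr": [0,0,52]},{"offset": [0,0,0],"dr": [0,0,58.5]},{"offset": [0,0,0],"dr": [0,0,65]},{"offset": [0,0,0],"dr": [0,0,71.5]},{"offset": [0,0,0],"dr": [0,0,78]},{"offset": [0,0,0],"dr": [0,0,84.5]},{"offset": [0,0,0],"dr": [0,0,90.5]},{"offset": [0,0,0],"dr": [0,0,90.5]},{"offset": [0,0,0],"dr": [0,0,90.5]}]'

```text
time_s: 31.27
position: [0.4683, 0.012, 0.1881]
tcp_rot: [[1.0, -0.027, -0.002], [-0.027, -1.0, 0.0], [-0.002, -0.0, -1.0]]
force: [-0.5, 0.1, -1.5]
opening: 0.575
grasp_force: 29.7
```

>>> servo_tool --gripper 1 --targets '[{"offset": [0,0,0.025],"dr": [0,0,0]},{"offset": [0,0,0.045],"dr": [0,0,0]},{"offset": [0,0,0.06],"dr": [0,0,0]},{"offset": [0,0,0.072],"dr": [0,0,0]},{"offset": [0,0,0.082],"dr": [0,0,0]},{"offset": [0,0,0.088],"dr": [0,0,0]},{"offset": [0,0,0.092],"dr": [0,0,0]},{"offset": [0,0,0.0945],"dr": [0,0,0]},{"offset": [0,0,0.0945],"dr": [0,0,0]}]'

```text
time_s: 32.02
position: [0.4684, 0.012, 0.0943]
tcp_rot: [[1.0, -0.03, -0.0], [-0.03, -1.0, 0.0], [-0.0, -0.0, -1.0]]
force: [-0.3, 0.7, -2.2]
opening: 0.574
grasp_force: 29.7
```

>>> servo_tool --gripper -1 --targets '[{"offset": [0,0,0],"dr": [0,0,0]},{"offset": [0,0,0],"dr": [0,0,0]},{"offset": [0,0,0],"dr": [0,0,0]},{"offset": [0,0,0],"dr": [0,0,0]},{"offset": [0,0,0],"dr": [0,0,0]},{"offset": [0,0,0],"dr": [0,0,0]},{"offset": [0,0,0],"dr": [0,0,0]},{"offset": [0,0,-0.02],"dr": [0,0,0]},{"offset": [0,0,-0.05],"dr": [0,0,0]},{"offset": [0,0,-0.08],"dr": [0,0,0]},{"offset": [0,0,-0.095],"dr": [0,0,0]},{"offset": [0,0,-0.095],"dr": [0,0,0]}]'

```text
time_s: 33.02
position: [0.4709, 0.0115, 0.1929]
tcp_rot: [[0.999, -0.031, 0.008], [-0.031, -1.0, -0.002], [0.008, 0.001, -1.0]]
force: [0.3, 0.5, -0.1]
opening: 1.001
grasp_force: 0.0
```

>>> servo_tool --gripper 1 --targets '[{"offset": [-0.03,0,0],"dr": [0,0,0]},{"offset": [-0.06,0,0],"dr": [0,0,0]},{"offset": [-0.078,0,0],"dr": [0,0,0]},{"offset": [-0.078,0,0],"dr": [0,0,0]},{"offset": [-0.078,0,0],"dr": [0,0,0]},{"offset": [-0.078,0,0],"dr": [0,0,0]},{"offset": [-0.078,0,0],"dr": [0,0,0]},{"offset": [-0.078,0,0.02],"dr": [0,0,0]},{"offset": [-0.078,0,0.045],"dr": [0,0,0]},{"offset": [-0.078,0,0.07],"dr": [0,0,0]},{"offset": [-0.078,0,0.09],"dr": [0,0,0]},{"offset": [-0.078,0,0.102],"dr": [0,0,0]},{"offset": [-0.078,0,0.102],"dr": [0,0,0]},{"offset": [-0.078,0,0.102],"dr": [0,0,0]}]'

```text
time_s: 34.18
position: [0.3911, 0.0143, 0.0869]
tcp_rot: [[1.0, -0.031, -0.001], [-0.031, -1.0, 0.0], [-0.001, -0.0, -1.0]]
force: [-0.3, 0.3, -0.2]
opening: 0.046
grasp_force: 0.0
```

```bash
python3 - <<'E'
from h import *
w=cap('wrist','w9.png')
print(bot.read_state()['position'])
print([np.round(proj(w,[x,.012,.14])).tolist() for x in (.4184,.5184)], np.round(proj(w,[.5285,.012,.076])))
asc(w['color'],140,420,0,250,5)
E
```

```text
[0.3914255  0.01423588 0.0874875 ]
[[281.0, 247.0], [270.0, -89.0]] [272. -33.]
%%%%%%%%%%%+=@%++++++++++*#%%@@@@@@@@@@@@@@@=++======+%%
%%%%%%%%%%%+=@%+++++#+++++++*+++++===+++++@#==+====+=+%*
%%%%%%%%%%%+=@#++++%%*+++++@@+++++=*%++++=@#=++======+%*
%%%%%%%%%%%+=@%+++%%%%*+++@@@@++++#%%%++++@*=++===+==+%*
%%%%%%%%%%%+=@%++%%%%%%++@@@@@@++#%%%%#+++@+-++===+==+%*
%%%%%%%%%%%+=@%+#%%%%%%%@@@@@@@@#%%%%%%*=+@+-+====+==+%*
%%%%%%@@@@@*=@%++#%%%%%++@@@@@@*+%%%%%%#=+@=-#*+*=+==+%*
%%%%%%@@@@@#=@%+++#%%%++++@@@@#++*%%%%#+=*@=-**++=+=++%*
%%%%%%@@@@@*=@@++++%%++++++@@*++++#%%*++=*@=-****==+=+%*
@%%%%%@@@@@#=@%++++++++++++**++++==#*+++=#@==#*++===++%*
@%%%%%@@@@@#=@%+++++++++++++++++++==++++=%@=+#+=+=+=++%*
@%%%%%@@@@@%=@%++++++++++++++++++==+++++=@@=+#*++=+=++#*
@%%%%%@@@@@%=@%+++++++++++++++++++=+++++=@@=+##**===++#*
@%%%%%%@@@@%=@@++++++++++++++++++==+++++=@@=*###*==+++**
@%%%%%%@%@@@=@@++++++++++++++++++==+++++=@@=#**#*+++++**
@%%%%%%@@@@@=@@++++++++++++++++=+==+++++=@%=####*+==+%**
@%%%%%%@@@@%=@@++++++++++++++++++==+++++=@#=####+===+%**
@%%%%%%@@@@@=@@+++++++++++++++++++++++++=@*-#***+++
[... 1129 characters left out ...]
@=+****===+++***
@@@%%%%%@@@@=#@+++%%%#+++#@@@++++%%#++=%@=****#===+++***
@@@%%%%%@@@@=#@++%%%%%#+%@@@@@++%%%%*==@@=****#==++++***
@@@%%%%%@@@@=#@++%%%%%%*@@@@@@#%%%%#+--*+:*****===++****
@@@%%%%%@@@@=*@+++%%%%++*@@@@@+*%%*++--*+:##*#*===++****
@@@@%%%%%@@@+*@++++%%++++*@@#=++*%+=---*=:###**===++****
@@@@%%%%%@@@+*@====-=-----==-----==----*-:####*===++****
@@@@%%%%%@@@++###******+++++====-------*--#*##*==+++****
@@@@@%%%%@@@++=--===++++++************#*:-**#**===++****
@@@@@%%%%@@@=------:-------------::::::::-*###*==+++####
@@@@@%%%%%%%=-------------------:::::::::-=======+++****
@@@@@%%%%%%%=--:-:-::----------::-:::::::========+++@###
@@*::::::::::::::::::::-------:-:::::::::::::::::::::%@@
```

Blank 1 lies square on the tread, pip up. Now the brisk low push.

>>> servo_tool --gripper 1 --targets '[{"offset": [0.008,0,0],"dr": [0,0,0]},{"offset": [0.022,0,0],"dr": [0,0,0]},{"offset": [0.043,0,0],"dr": [0,0,0]},{"offset": [0.064,0,0],"dr": [0,0,0]},{"offset": [0.085,0,0],"dr": [0,0,0]},{"offset": [0.103,0,0],"dr": [0,0,0]},{"offset": [0.109,0,0],"dr": [0,0,0]},{"offset": [0.109,0,0],"dr": [0,0,0]},{"offset": [0.109,0,0],"dr": [0,0,0]},{"offset": [0.109,0,0],"dr": [0,0,0]},{"offset": [0.109,0,0],"dr": [0,0,0]},{"offset": [0.109,0,0],"dr": [0,0,0]},{"offset": [0.109,0,0],"dr": [0,0,0]},{"offset": [0.109,0,0],"dr": [0,0,0]},{"offset": [0.109,0,0],"dr": [0,0,0]},{"offset": [0.109,0,0],"dr": [0,0,0]}]'

```text
time_s: 35.57
position: [0.4993, 0.011, 0.0875]
tcp_rot: [[1.0, -0.031, -0.0], [-0.031, -1.0, 0.0], [-0.0, -0.0, -1.0]]
force: [0.3, 0.0, -0.3]
opening: 0.005
grasp_force: 0.0
```

>>> servo_tool --gripper 1 --targets '[{"offset": [-0.02,0,-0.01],"dr": [0,0,0]},{"offset": [-0.04,0,-0.04],"dr": [0,0,0]},{"offset": [-0.04,0,-0.07],"dr": [0,0,0]},{"offset": [-0.04,0,-0.1],"dr": [0,0,0]},{"offset": [-0.04,0,-0.14],"dr": [0,0,0]},{"offset": [-0.04,0,-0.16],"dr": [0,0,0]},{"offset": [-0.04,0,-0.16],"dr": [0,0,0]},{"offset": [-0.04,0,-0.16],"dr": [0,0,0]}]'

```text
time_s: 36.23
position: [0.46, 0.0122, 0.2487]
tcp_rot: [[1.0, -0.031, 0.003], [-0.031, -1.0, -0.001], [0.003, 0.001, -1.0]]
force: [-0.3, -0.3, -0.9]
opening: 0.004
grasp_force: 0.0
```

```bash
python3 - <<'E'
from h import *
d=cap('scene','c7.png')
asc(d['color'],248,304,190,262)
E
```

```text
------::::-==++++=+++++++++++++++++++++++++++======+++++
------::::-=========++=++++===============+++======+++++
------::::---=------------------===================+++++
------::::---=-------=-----==----==================+++++
------:------=-------=-----==---===================+++++
--------==---==------=-----==---==================++++++
----------------------------------======------====++++++
--------------------------------------------------=+++++
-----------------------------------=-=------------=+++++
------:::::::------------------------=------------++++++
------::::::::::::::::::::::::::::::::::::::::::::++++++
------::::::::::::::::::::::::::::::::::::::::::::++++++
------::::::::::::::::::::::::::::::::::::::::::::++++++
------::::::::::::::::::::::::::::::::::::::::::::++++++
------::::::::::::::::::::::::::::::::::::::::::::++++++
-----:::::::::::::::::::::::::::::::::::::::::::::++++++
------:::::::::::::::::::::::::::::::::::::::::::-++++++
------:::::::::::::::::::::::::::::::::::::::::::-=+++++
------::::::::::::-==-------------:::::::::::::::-=+++++
------:::::::::::
[... 2303 characters left out ...]
*********+++++++
--=****++****************************************+++++++
--+****+*****************************************+++++++
=-+***++*****************************************+++++++
=-=+++++++++**++*****+***************************+++++++
--=====================+++++++++++++++++++++*****+++++++
-----------------------------=---================+++++++
=================---------------------------=====+++++++
+++++++++++=+++++================================+++++++
+++++++++++++++++++++++++++++++++++======-=+++++++++++++
+++++++++++++++++++++++++++++======------:-+++++++++++++
+++++++++++++++++++++++======-------=====--+++++++++++++
++++++++++++++++++=====-------====-=+===+-:=++++++++++++
```

Blank 1 now stands on its foot, with the pip end up at rows 208–222. I'll write a helper that measures a standing blank's top corners.

```bash
python3 - <<'E'
from h import *
d=cap('scene')
q=np.array([plane(d,u,v,.112)[:2] for u,v in [(265.7,207.8),(282.3,208),(283,222),(264.7,221.8)]])
print(np.round(q,4),np.round(q.mean(0),4))
q2=np.array([plane(d,u,v,.012)[:2] for u,v in [(265,247.3),(283,247.3)]]);print(np.round(q2,4))
print('pip',np.round(plane(d,273.8,214.2,.112),4)) 
def info(d):
    a=d['color'].astype(int)
    g=cv2.cvtColor(d['color'],cv2.COLOR_RGB2GRAY)
    m=np.zeros_like(g);m[200:230,258:292]=1
    return a[212,270],a[235,270],a[240,295]
print(info(d))
s=bot.read_state();print(s['position'])
E
```

```text
[[ 0.6002 -0.0138]
 [ 0.6008  0.0316]
 [ 0.6509  0.034 ]
 [ 0.6503 -0.0147]] [0.6255 0.0093]
[[ 0.6596 -0.0172]
 [ 0.6593  0.0334]]
pip [0.6234 0.0089 0.112 ]
(array([126, 102,  73]), array([54, 39, 26]), array([158, 134, 102]))
[0.45831171 0.01247768 0.24650242]
```

>>> servo_tool --gripper -1 --targets '[{"offset": [0.035,0,0],"dr": [0,0,-0.5]},{"offset": [0.07,0,0],"dr": [0,0,-1]},{"offset": [0.11,0,0],"dr": [0,0,-1.5]},{"offset": [0.15,0,0],"dr": [0,0,-1.5]},{"offset": [0.168,-0.001,0],"dr": [0,0,-1.5]},{"offset": [0.168,-0.001,0],"dr": [0,0,-1.5]},{"offset": [0.168,-0.001,0],"dr": [0,0,-1.5]},{"offset": [0.168,-0.001,0.03],"dr": [0,0,-1.5]},{"offset": [0.168,-0.001,0.06],"dr": [0,0,-1.5]},{"offset": [0.168,-0.001,0.09],"dr": [0,0,-1.5]},{"offset": [0.168,-0.001,0.12],"dr": [0,0,-1.5]},{"offset": [0.168,-0.001,0.145],"dr": [0,0,-1.5]},{"offset": [0.168,-0.001,0.165],"dr": [0,0,-1.5]},{"offset": [0.168,-0.001,0.18],"dr": [0,0,-1.5]},{"offset": [0.168,-0.001,0.1865],"dr": [0,0,-1.5]},{"offset": [0.168,-0.001,0.1865],"dr": [0,0,-1.5]},{"offset": [0.168,-0.001,0.1865],"dr": [0,0,-1.5]}]'

```text
time_s: 37.75
position: [0.6264, 0.0081, 0.061]
tcp_rot: [[1.0, -0.005, -0.001], [-0.005, -1.0, 0.0], [-0.001, -0.0, -1.0]]
force: [0.7, -0.2, 0.0]
opening: 1.0
grasp_force: 0.0
```

>>> servo_tool --gripper 1 --targets '[{"offset": [0,0,0],"dr": [0,0,0]},{"offset": [0,0,0],"dr": [0,0,0]},{"offset": [0,0,0],"dr": [0,0,0]},{"offset": [0,0,0],"dr": [0,0,0]},{"offset": [0,0,0],"dr": [0,0,0]},{"offset": [0,0,0],"dr": [0,0,0]},{"offset": [0,0,0],"dr": [0,0,0]},{"offset": [0,0,0],"dr": [0,0,0]},{"offset": [0,0,0],"dr": [0,0,0]},{"offset": [0,0,0],"dr": [0,0,0]}]'

```text
time_s: 38.58
position: [0.6274, 0.0081, 0.0612]
tcp_rot: [[1.0, -0.005, 0.0], [-0.005, -1.0, 0.0], [0.0, -0.0, -1.0]]
force: [-1.0, 1.2, 1.2]
opening: 0.576
grasp_force: 29.9
```

>>> servo_tool --gripper 1 --targets '[{"offset": [0,0,-0.02],"dr": [0,0,0]},{"offset": [0,0,-0.04],"dr": [0,0,0]},{"offset": [0,0,-0.06],"dr": [0,0,0]},{"offset": [0,0,-0.08],"dr": [0,0,0]},{"offset": [0,0,-0.09],"dr": [0,0,0]},{"offset": [0,0,-0.09],"dr": [0,0,0]},{"offset": [0,0,-0.09],"dr": [0,0,0]},{"offset": [0,0,-0.09],"dr": [0,0,0]}]'

```text
time_s: 39.25
position: [0.6262, 0.0081, 0.1496]
tcp_rot: [[1.0, -0.005, -0.003], [-0.005, -1.0, 0.0], [-0.003, -0.0, -1.0]]
force: [0.4, -0.1, -2.3]
opening: 0.572
grasp_force: 29.9
```

```bash
python3 - <<'E'
from h import *
d=cap('scene')
s=bot.read_state();print(s['position'],np.round(s['tcp_rot'],3).tolist(),s['opening'],s['grasp_force'])
asc(d['color'],248,304,170,235)
w=cap('wrist','w10.png');asc(w['color'],190,370,60,290,4)
E
```

```text
[0.62611336 0.00814222 0.14932056] [[1.0, -0.005, -0.003], [-0.005, -1.0, 0.001], [-0.003, -0.001, -1.0]] 0.5746940851959123 29.876658590510488
.............................................:::::::::::
..............................................::::::::::
-::..........::..............................:::::::::::
--:..........:-:.......................:.....:::::::::::
::...........:-:..............................::::::::::
::...........::..............................:::::::::::
--:..........::...............................::::::::::
+=:..........--:.............................:::::::::::
+-:..........==:.............................:::::::::::
+-...........--..............................:::::::::::
=-...........::..............................:::::::::::
.............................................:::::::::::
..............................................:..:::::::
....................................................::::
....................................................::::
::::::::::::::::::::::::::::::::::.-:..........::--:.:::
------------:---:----------------::=-.......
[... 4716 characters left out ...]
-=:***@@@@
@@@@@@::::::::::::::::::::-:::-------:-@*@@@@
@@@@@=:::::::::::::::::::::::::::::::::=%@@@@
@@@@@:::::::::::::::::::::::::::::::::::#@@@@
@@@@@:::::::::::::::::::::::::::::::::::%@@@@
@@@@*:::::::::::::::::::::::::::::::::::#@@@@
@@@@.:::::::::::::::::::::::::::::::::::#@@@@
@@@=.::::::::::::::::::::::::::::::::::::@@@@
@@*..:::::::::::::::::::::::::::::::::::.=@@@
@*...::+**++++**++++++++++++++++++=++-::..=@@
+....::+************++****+++********-::...-@
:::::::=++=====++======+=============:::::::-
---------------------------------------------
==============-------------------------------
+++++++++++++=-------------------------------
*++++++++++++--------------------------------
```

```bash
python3 - <<'E'
from h import *
w=cap('wrist')
s=bot.read_state();T=np.array(s['position'])
g=cv2.cvtColor(w['color'],cv2.COLOR_RGB2GRAY).astype(int)
for u in (250,280,300): print(u,[ (v,g[v,u]) for v in range(178,196,2)],[(v,g[v,u]) for v in range(252,274,2)])
for u,v,z in [(280,186,.049),(280,262,-.051)]: print(np.round(plane(w,u,v,T[2]-z)-T,4))
E
```

```text
250 [(178, np.int64(232)), (180, np.int64(220)), (182, np.int64(190)), (184, np.int64(107)), (186, np.int64(37)), (188, np.int64(45)), (190, np.int64(50)), (192, np.int64(60)), (194, np.int64(67))] [(252, np.int64(57)), (254, np.int64(55)), (256, np.int64(55)), (258, np.int64(54)), (260, np.int64(56)), (262, np.int64(72)), (264, np.int64(118)), (266, np.int64(126)), (268, np.int64(126)), (270, np.int64(125)), (272, np.int64(102))]
280 [(178, np.int64(230)), (180, np.int64(224)), (182, np.int64(193)), (184, np.int64(148)), (186, np.int64(39)), (188, np.int64(45)), (190, np.int64(50)), (192, np.int64(79)), (194, np.int64(89))] [(252, np.int64(52)), (254, np.int64(53)), (256, np.int64(52)), (258, np.int64(51)), (260, np.int64(51)), (262, np.int64(62)), (264, np.int64(113)), (266, np.int64(122)), (268, np.int64(123)), (270, np.int64(124)), (272, np.int64(100))]
300 [(178, np.int64(235)), (180, np.int64(233)), (182, np.int64(218)), (184, np.int64(181)), (186, np.int64(46)), (188, np.int64(41)), (190, np.int64(45)), (192, np.int64(66)), (194, np.int64(72))] [(252, np.int64(50)), (254, np.int64(50)), (256, np.int64(49)), (258, np.int64(53)), (260, np.int64(53)), (262, np.int64(60)), (264, np.int64(102)), (266, np.int64(117)), (268, np.int64(115)), (270, np.int64(117)), (272, np.int64(95))]
[ 0.0283 -0.0023 -0.049 ]
[ 0.0207 -0.0014  0.051 ]
```

>>> servo_tool --gripper 1 --targets '[{"offset": [-0.006,-0.023,0],"dr": [0,0,1]},{"offset": [-0.012,-0.046,0],"dr": [0,0,2]},{"offset": [-0.017,-0.069,0],"dr": [0,0,3]},{"offset": [-0.023,-0.092,0],"dr": [0,0,4]},{"offset": [-0.029,-0.115,0],"dr": [0,0,5]},{"offset": [-0.035,-0.138,0],"dr": [0,0,6]},{"offset": [-0.04,-0.161,0],"dr": [0,0,7]},{"offset": [-0.046,-0.184,0],"dr": [0,0,8]},{"offset": [-0.052,-0.207,0],"dr": [0,0,9]},{"offset": [-0.0575,-0.23,0],"dr": [0,0,10]},{"offset": [-0.0575,-0.23,0.01],"dr": [0,0,10]},{"offset": [-0.0575,-0.23,0.02],"dr": [0,0,10]},{"offset": [-0.0575,-0.23,0.03],"dr": [0,0,10]},{"offset": [-0.0575,-0.23,0.03],"dr": [0,0,10]},{"offset": [-0.0575,-0.23,0.03],"dr": [0,0,10]}]'

```text
time_s: 40.65
position: [0.5705, 0.2369, 0.1194]
tcp_rot: [[0.984, -0.18, -0.003], [-0.18, -0.984, -0.001], [-0.003, 0.002, -1.0]]
force: [0.5, -0.1, -1.7]
opening: 0.57
grasp_force: 29.9
```

```bash
python3 - <<'E'
from h import *
w=cap('wrist','w11.png')
s=bot.read_state();print(s['position'],np.round(s['tcp_rot'],3).tolist(),s['opening'])
T=np.array(s['position']);R=np.array(s['tcp_rot'])
# expected rim points (tool frame) of pocket, centred on blank centre
ex=np.array([.984,-.179,0]);ey=np.array([.179,.984,0]);c=np.array([.5678,.2386,.046])
for n,a,b in [('in+x',.036,0),('out+x',.044,0),('in+x+y',.036,.029),('in+x-y',.036,-.029),('out+x+y',.044,.035),('out+x-y',.044,-.035)]: print(n,np.round(proj(w,c+a*ex+b*ey),1))
asc(w['color'],200,360,100,215,2)
E
```

```text
[0.57115125 0.2371245  0.12025605] [[0.984, -0.18, -0.001], [-0.18, -0.984, -0.0], [-0.001, 0.001, -1.0]] 0.5730771995556309
in+x [274.3 172.8]
out+x [274.3 161.3]
in+x+y [232.6 172.9]
in+x-y [316.  172.8]
out+x+y [223.6 161.4]
out+x-y [325.  161.3]
@@@@@@@@@@@@@@@@@@@@@@@@@@@@@@@@@@@@@@@@@@@@@@@@@@@@@@@@@@@@@@@@@@@@@@@@@@@@@@@@
@@@@@@@@@@@@@@@@@@@@@@@@@@@@@@@@@@@@@@@@@@@@@@@@@@@@@@@@@@@@@@@@@@@@@@@@@@@@@@@@
@@@@@@@@@@@@@@@@@@@@@@@@@@@@@@@@@@@@@@@@@@@@@@@@@@@@@@@@@@@@@@@@@@@@@@@@@@@@@@@@
@@@@@@@@@@@@@@@@@@@@@@@@@@@@@@@@@@@@@@@@@@@@@@@@@@@@@@@@@@@@@@@@@@@@@@@@@@@@@@@@
@@@@@@@@@@@@@@@@@@@@@@@@@@@@@@@@@@@@@@@@@@@@@@@@@@@@@@@@@@@@@@@@@@@@@@@@@@@@@@@@
@@@@@@@@@@@@@@@@@@@@@@@@@@@@@@@@@@@@@@@@@@@@@@@@@@@@@@@@@@@@@@@@@@@@@@@@@@@@@@@@
@@@@@@@@@@@@@@@@@@@@@@@@@@@@@@@@@@@@@@@@@@@@@@@@@@@@@@@@@@@@@@@@%%#%@@%%#@@@@@@@
@@@@@@@@@@@@@@@@@@@@@@@@@@@@@@@@@@@@@@@@@@@@@@@@@@@@@@@@@@@%##*************#@@@@
@@@@@@@@@@@@@@@@@@@@@@@@@@@@@@@@@@@@@@@@@@@@@@@@@@@@@@@##*******************@@@@
@@@@@@@@@@@@@@@@@@@@@@@@@@@@@@@@@@@@@@@@@@@@@@@@@@@@@@@#********************###*
@@@@@@@@@@@@@@@@@@@@@@@@@@@@@@@@@@@@@@@@
[... 3147 characters left out ...]
::::::::::::::::::::::::::::::==-:*###########******
####%@@@@@@@@@@+:=+-::::::::::::::::-----:::::::::::::::::-==:=*#########*******
####%@@@@@@@@@%:-+=::::::::::::::-=++****++=-::::::::::::::=+-:+#########*******
#####@@@@@@@@@=:=+-::::::::::::::+***********-:::::::::::::-==:-*########*******
#####@@@@@@@@#:-+=:::::::::::::::=##########*-::::::::::::::=+-:=########*******
*####%@@@@@@@-:=+-::::::::::::::::=+*#####*+-:::::::::::::::-==:-*#######*******
#####%@@@@@@*:=+=::::::::::::::::::::-----:::::::::::::::::::=+-:=*######*******
#####@@@@@@@-:++-::::::::::::::::::::::::::::::::::::::::::::-==-:+######*******
####%@@@@@@+:=+=::::::::::::::::::::::::::::::::::::::::::::::-+=:-*#####*******
```

```bash
python3 - <<'E'
from h import *
w=cap('wrist')
s=bot.read_state();T=np.array(s['position']);R=np.array(s['tcp_rot'])
g=cv2.cvtColor(w['color'],cv2.COLOR_RGB2GRAY).astype(int)
print('row186',list(g[187,228:246]),list(g[187,308:326])); print('col', [(v,int(g[v,250]),int(g[v,300])) for v in range(156,192,1)])
L=lambda u,v,z:np.round(R.T@(plane(w,u,v,z)-T),4)
print('box',L(236,185.5,T[2]-.049),L(317.5,185.5,T[2]-.049))
print('rim in',L(234,175.5,.046),L(315.5,175.5,.046),'out',L(275,163.7,.046))
E
```

```text
row186 [np.int64(219), np.int64(219), np.int64(219), np.int64(220), np.int64(219), np.int64(208), np.int64(147), np.int64(96), np.int64(71), np.int64(53), np.int64(50), np.int64(47), np.int64(46), np.int64(47), np.int64(45), np.int64(43), np.int64(46), np.int64(48)] [np.int64(38), np.int64(39), np.int64(40), np.int64(39), np.int64(41), np.int64(40), np.int64(41), np.int64(41), np.int64(37), np.int64(44), np.int64(79), np.int64(120), np.int64(131), np.int64(131), np.int64(132), np.int64(132), np.int64(134), np.int64(142)]
col [(156, 150, 151), (157, 147, 150), (158, 137, 142), (159, 118, 127), (160, 106, 110), (161, 104, 104), (162, 103, 103), (163, 111, 103), (164, 146, 107), (165, 194, 115), (166, 220, 127), (167, 225, 130), (168, 226, 131), (169, 226, 131), (170, 224, 131), (171, 222, 131), (172, 218, 131), (173, 215, 130), (174, 209, 128), (175, 180, 118), (176, 120, 98), (177, 79, 79), (178, 69, 74), (179, 70, 74), (180, 72, 73), (181, 74, 72), (182, 72, 73), (183, 62, 74), (184, 48, 63), (185, 39, 46), (186, 42, 38), (187, 45, 39), (188, 45, 44), (189, 50, 46), (190, 54, 47), (191, 59, 59)]
box [ 0.0287 -0.0249  0.049 ] [0.0287 0.0263 0.049 ]
rim in [ 0.0309 -0.0292  0.0748] [0.0309 0.0278 0.0749] out [ 0.0391 -0.0005  0.0748]
```

>>> servo_tool --gripper 1 --targets '[{"offset": [-0.002,-0.001,0.005],"dr": [0,0,0]},{"offset": [-0.002,-0.001,0.01],"dr": [0,0,0]},{"offset": [-0.002,-0.001,0.015],"dr": [0,0,0]},{"offset": [-0.002,-0.001,0.02],"dr": [0,0,0]},{"offset": [-0.002,-0.001,0.025],"dr": [0,0,0]},{"offset": [-0.002,-0.001,0.03],"dr": [0,0,0]},{"offset": [-0.002,-0.001,0.03],"dr": [0,0,0]},{"offset": [-0.002,-0.001,0.03],"dr": [0,0,0]}]'

```text
time_s: 41.42
position: [0.569, 0.2396, 0.0905]
tcp_rot: [[0.984, -0.179, -0.001], [-0.179, -0.984, -0.0], [-0.001, 0.0, -1.0]]
force: [-0.5, -0.1, -1.5]
opening: 0.572
grasp_force: 29.9
```

>>> servo_tool --gripper 1 --targets '[{"offset": [0,0,0.005],"dr": [0,0,0]},{"offset": [0,0,0.01],"dr": [0,0,0]},{"offset": [0,0,0.015],"dr": [0,0,0]},{"offset": [0,0,0.02],"dr": [0,0,0]},{"offset": [0,0,0.023],"dr": [0,0,0]},{"offset": [0,0,0.025],"dr": [0,0,0]},{"offset": [0,0,0.025],"dr": [0,0,0]},{"offset": [0,0,0.025],"dr": [0,0,0]}]'

```text
time_s: 42.08
position: [0.5693, 0.2396, 0.0659]
tcp_rot: [[0.984, -0.179, -0.0], [-0.179, -0.984, -0.0], [-0.0, 0.0, -1.0]]
force: [-0.3, 0.0, -1.4]
opening: 0.57
grasp_force: 29.9
```

>>> servo_tool --gripper 1 --targets '[{"offset": [0,0,0.0015],"dr": [0,0,0]},{"offset": [0,0,0.003],"dr": [0,0,0]},{"offset": [0,0,0.003],"dr": [0,0,0]}]'

```text
time_s: 42.33
position: [0.5696, 0.2397, 0.0633]
tcp_rot: [[0.984, -0.179, 0.001], [-0.179, -0.984, 0.0], [0.001, -0.0, -1.0]]
force: [0.5, -1.0, -2.7]
opening: 0.579
grasp_force: 29.9
```

>>> servo_tool --gripper -1 --targets '[{"offset": [0,0,0],"dr": [0,0,0]},{"offset": [0,0,0],"dr": [0,0,0]},{"offset": [0,0,0],"dr": [0,0,0]},{"offset": [0,0,0],"dr": [0,0,0]},{"offset": [0,0,0],"dr": [0,0,0]},{"offset": [0,0,0],"dr": [0,0,0]},{"offset": [0,0,0],"dr": [0,0,0]},{"offset": [0,0,-0.02],"dr": [0,0,0]},{"offset": [0,0,-0.05],"dr": [0,0,0]},{"offset": [0,0,-0.08],"dr": [0,0,0]},{"offset": [0,0,-0.12],"dr": [0,0,0]},{"offset": [0,0,-0.16],"dr": [0,0,0]},{"offset": [0,0,-0.18],"dr": [0,0,0]},{"offset": [0,0,-0.18],"dr": [0,0,0]}]'

```text
time_s: 43.5
position: [0.5728, 0.2406, 0.2496]
tcp_rot: [[0.984, -0.179, 0.013], [-0.179, -0.984, 0.003], [0.012, -0.005, -1.0]]
force: [0.3, 0.2, 0.7]
opening: 0.999
grasp_force: 0.0
```

```bash
python3 - <<'E'
from h import *
d=cap('scene','c8.png')
s=bot.read_state();print(s['time_s'],s['position'])
ex=np.array([.984,-.179,0]);ey=np.array([.179,.984,0]);c=np.array([.566,.2386,0])
for a,b in [(-1,-1),(-1,1),(1,1),(1,-1)]: print(np.round(proj(d,c+a*.032*ex+b*.025*ey+[0,0,.114]),1))
asc(d['color'],330,420,175,245,1)
# blank pips now
a=d['color'].astype(int)
b=cv2.imread('pics/scene0.png')[:,:,::-1].astype(int)
print('diff blanks 2,4', np.abs(a[165:260,125:230]-b[165:260,125:230]).sum(2).mean())
asc(d['color'],125,235,175,250,1)
E
```

```text
43.55 [0.57101546 0.24007416 0.24638385]
[349.  189.1]
[366.7 191.4]
[365. 208.]
[346.8 205.5]
+++++++++++++++++++++++++++++++++++++++++++++++++++++++++++++++*++*+++++**+*+*+*+++**+++++
++++++++++++++++++++++++++++++++++++++++++++++++++++++++++++++*****************+++++++++++
++++++++++++++++++++*+++++++++++*******************************************************+++
++++++++++++++++++*+*-:-++==++++++++++++++++++++++++++++++++++++++++++++++++++++++++++++++
++++++++++++++++++*++:.:+-.:=+--=+===+++++++++++++++++++++++++++++++++++++++++++++++++++++
++++++++++++++++++*++--=+=-:=+:.:=-.:=++++++++++++++++++++++++++++++++++++++++++++++++++++
++++++++++++++++++++--===+=-++--=+=::-++*+++++++++++++++++++++++++++++++++++++++++++++++++
+++++++++++++++++++=----------==+++--=++++++++++++++++++++++=+++++++++++++++++++++++++++++
+++++++++++*+++++++=-----------------=+++++++++++++++++++++-:-++==++++++++++++++++++++++++
++++++++++*****++++-------------------=+++++++++++++++++++=:.:=-..=+--=+++++++++++++++++++
+++++++++********++-------------------++++++++++++++=++++++-:==-::==:.:++*++++++++++++++++
++++
[... 13022 characters left out ...]
-------------:-----:--------------
+*****+=--------::...:.:..:..:..::::++++++++++--******=+++++++++++++++++++==------------------:---------------
#####*=---------::::...:.....:.::::-++++++++++--******+++++++++++++++++++++=---------------:--===-------------
#####*=----------:..:::...::.:.::::=++++++++++-=******++++++++++++++++++++++=---------------==+++=------------
#####+-----------:::::.:::::::..::-+++++++++++-+*****++++++++++++++++++++++++=---------=====++++++==--------==
####*-----------------:::::..:..::=+++++++++++-+*****+++++++++++++++++++++++++=========++++++++++++==---====++
#####*++++-----------------:::::::=+++++++++++-******+++++++++++++++++++++++++++++++++++++++++++++++====++++++
```

Blank 1 is home in pocket 1 (TCP 0.0633, top face where expected). Next is blank 2; I'll go above it and measure.

>>> servo_tool --gripper -1 --targets '[{"offset": [0.01,0.04,0],"dr": [0,0,0.2]},{"offset": [0.02,0.08,0],"dr": [0,0,0.4]},{"offset": [0.03,0.12,0],"dr": [0,0,0.6]},{"offset": [0.04,0.16,0],"dr": [0,0,0.8]},{"offset": [0.05,0.2,0],"dr": [0,0,1]},{"offset": [0.06,0.24,0],"dr": [0,0,1.2]},{"offset": [0.07,0.28,0],"dr": [0,0,1.4]},{"offset": [0.08,0.32,0],"dr": [0,0,1.6]},{"offset": [0.09,0.36,0],"dr": [0,0,1.8]},{"offset": [0.1,0.4,0],"dr": [0,0,2]},{"offset": [0.11,0.44,0],"dr": [0,0,2.2]},{"offset": [0.12,0.48,0.01],"dr": [0,0,2.4]},{"offset": [0.13,0.52,0.025],"dr": [0,0,2.5]},{"offset": [0.139,0.55,0.035],"dr": [0,0,2.5]},{"offset": [0.139,0.563,0.035],"dr": [0,0,2.5]},{"offset": [0.139,0.563,0.035],"dr": [0,0,2.5]},{"offset": [0.139,0.563,0.035],"dr": [0,0,2.5]}]'

```text
time_s: 44.97
position: [0.6043, -0.3384, 0.2063]
tcp_rot: [[0.975, -0.223, -0.003], [-0.223, -0.975, 0.003], [-0.003, -0.003, -1.0]]
force: [-0.5, 0.4, 0.0]
opening: 0.998
grasp_force: 0.0
```

```bash
cat >> h.py <<'E'
def pips(w,T,R,z=.064):
    a=w['color'].astype(int); m=((a.min(2)>170)&(a.max(2)-a.min(2)<40)).astype(np.uint8)
    n,l,st,ce=cv2.connectedComponentsWithStats(m)
    for i in range(1,n):
        if 30<st[i,4]<900 and ce[i][1]<270: print('pip',np.round(ce[i],1),st[i,2:5],'tool',np.round(R.T@(plane(w,*ce[i],z)-T),4))
E
python3 - <<'E'
from h import *
w=cap('wrist','w12.png');s=bot.read_state();T=np.array(s['position']);R=np.array(s['tcp_rot']);print(T,np.round(R,3).tolist())
pips(w,T,R)
for q in [(.05,-.025),(.05,.025),(-.05,.025),(-.05,-.025)]: print(np.round(proj(w,[*(T+R@[*q,0])[:2],.064]),1))
asc(w['color'],210,345,110,270,3)
E
```

```text
[ 0.6048507  -0.33735201  0.20719224] [[0.975, -0.221, -0.002], [-0.221, -0.975, 0.003], [-0.002, -0.002, -1.0]]
pip [388.5  12.9] [ 25  28 491] tool [0.1549 0.0933 0.1426]
pip [422.8   2.5] [16  8 77] tool [0.1635 0.1213 0.1426]
pip [462.5  14.3] [ 28  29 506] tool [0.1556 0.1557 0.1425]
pip [492.    5.3] [ 25  15 255] tool [0.1638 0.1806 0.1424]
pip [430.9  32.1] [ 25  28 435] tool [0.1409 0.1299 0.1426]
pip [401.2  45.6] [ 27  29 516] tool [0.1297 0.1055 0.1427]
pip [412.2 156.2] [20  5 69] tool [0.0375 0.1228 0.1428]
pip [441.6 157. ] [11  5 31] tool [0.037  0.1499 0.1428]
pip [528.2 161.6] [ 8 10 39] tool [0.0337 0.2332 0.1426]
pip [276.5 189.6] [ 12  12 117] tool [0.0069 0.0013 0.1432]
pip [555.9 206. ] [ 10  18 104] tool [-0.0085  0.2701  0.1426]
pip [277.1 211. ] [ 11  11 106] tool [-0.0133  0.0019  0.1432]
pip [109.1 235.9] [11 11 98] tool [-0.0379 -0.1594  0.1436]
pip [126.1 249. ] [11 11 98] tool [-0.0513 -0.1443  0.1436]
pip [115.8 261.8] [11 11 93] tool [-0.0648 -0.1563  0.1437]
[246.9 141.2]
[303.8 141.2]
[301.8 247.8]
[249.3 247.8]
*@@@@%%%%%%%%%%%%%%%%%%%%%%%###%%%%%%
[... 1746 characters left out ...]
%@%%%%%%@@
#@@@@@%%%@@@@@=%=+**+#%%#+***-%-%%%%%@@@@@@@%
%%%%%@@@@@@@@@=%=+**==%%+=**=-%-%@@@@@@@%%%%%
@@@@@%%%@@@@@%+@===+===+===+==%-@@@%%%%%%@@@%
@%%%@@@@%%%%%%+%%%%%%#####*###*-%%%%@@@%%%%%%
@@@%%%%%%##%@@*-----------------@@@@%%%%%%%%%
%%%%%##++++++#*-----------------%%%%%%%%%%%%%
%%%#+++++++++++****#############%%%%%%%%%%%%%
%#==-==++++++++*@@@@@@@@%%%%%%%%%%%%%%%%%%%%%
*=-----=+++++++*@@@@@%%%%%%%%%%%%%%%%%%%%%%%%
=-=-----=+++++++%@%%%%%%%%%%%%%%%%%%%%%%%%%%%
===------+++++++%%%%%%%%%%%@@@%%%%%%%%%%%%%%%
***+==---=++++++%%%%%@@@@@%%%%%%%%%%%%%%%%%%#
%%%%#*=---+++++*@@@@@@%%%%%%%%%%%%%%%%%%#####
@%%%%%*=--++++#%@@@%%%%%%%%%%%%%%%%%#####%%%%
%%%%%%%+--+++#%%%%%%%%%%@%%%%%%#####%%%%%%%%%
```

Blank 2 is still at its original place and square to the tool, offset about (+3, +1.5) mm. I'll pick it up.

>>> servo_tool --gripper -1 --targets '[{"offset": [0.003,0.0015,0.03],"dr": [0,0,0]},{"offset": [0.003,0.0015,0.06],"dr": [0,0,0]},{"offset": [0.003,0.0015,0.09],"dr": [0,0,0]},{"offset": [0.003,0.0015,0.12],"dr": [0,0,0]},{"offset": [0.003,0.0015,0.15],"dr": [0,0,0]},{"offset": [0.003,0.0015,0.17],"dr": [0,0,0]},{"offset": [0.003,0.0015,0.185],"dr": [0,0,0]},{"offset": [0.003,0.0015,0.193],"dr": [0,0,0]},{"offset": [0.003,0.0015,0.193],"dr": [0,0,0]}]'

```text
time_s: 45.77
position: [0.6076, -0.3392, 0.0139]
tcp_rot: [[0.976, -0.22, -0.002], [-0.22, -0.976, 0.002], [-0.002, -0.001, -1.0]]
force: [-0.4, -0.6, -0.6]
opening: 1.002
grasp_force: 0.0
```

>>> servo_tool --gripper 1 --targets '[{"offset": [0,0,0],"dr": [0,0,0]},{"offset": [0,0,0],"dr": [0,0,0]},{"offset": [0,0,0],"dr": [0,0,0]},{"offset": [0,0,0],"dr": [0,0,0]},{"offset": [0,0,0],"dr": [0,0,0]},{"offset": [0,0,0],"dr": [0,0,0]},{"offset": [0,0,0],"dr": [0,0,0]},{"offset": [0,0,0],"dr": [0,0,0]},{"offset": [0,0,0],"dr": [0,0,0]},{"offset": [0,0,0],"dr": [0,0,0]}]'

```text
time_s: 46.6
position: [0.6083, -0.3409, 0.0156]
tcp_rot: [[0.975, -0.222, 0.0], [-0.222, -0.975, 0.0], [0.0, -0.001, -1.0]]
force: [-0.0, 2.5, 5.2]
opening: 0.572
grasp_force: 29.8
```

>>> servo_tool --gripper 1 --targets '[{"offset": [0,0,-0.02],"dr": [0,0,0]},{"offset": [0,0,-0.05],"dr": [0,0,0]},{"offset": [0,0,-0.08],"dr": [0,0,0]},{"offset": [0,0,-0.115],"dr": [0,0,0]},{"offset": [0,0,-0.145],"dr": [0,0,0]},{"offset": [0,0,-0.17],"dr": [0,0,0]},{"offset": [0,0,-0.17],"dr": [0,0,0]},{"offset": [0,0,-0.17],"dr": [0,0,0]}]'

```text
time_s: 47.27
position: [0.6081, -0.342, 0.1856]
tcp_rot: [[0.975, -0.222, 0.001], [-0.222, -0.975, -0.002], [0.002, 0.002, -1.0]]
force: [0.0, -0.1, -2.8]
opening: 0.572
grasp_force: 29.8
```

>>> servo_tool --gripper 1 --targets '[{"offset": [-0.0165,-0.0242,0],"dr": [0,0,-0.8]},{"offset": [-0.033,-0.0483,0],"dr": [0,0,-1.7]},{"offset": [-0.0495,-0.0725,0],"dr": [0,0,-2.5]},{"offset": [-0.066,-0.0967,0],"dr": [0,0,-3.4]},{"offset": [-0.0825,-0.121,0],"dr": [0,0,-4.2]},{"offset": [-0.099,-0.145,0],"dr": [0,0,-5]},{"offset": [-0.1155,-0.169,0],"dr": [0,0,-5.9]},{"offset": [-0.132,-0.193,0],"dr": [0,0,-6.7]},{"offset": [-0.1485,-0.2175,0],"dr": [0,0,-7.6]},{"offset": [-0.165,-0.2417,0],"dr": [0,0,-8.4]},{"offset": [-0.1815,-0.266,0],"dr": [0,0,-9.3]},{"offset": [-0.198,-0.29,0],"dr": [0,0,-10]},{"offset": [-0.2147,-0.3142,0],"dr": [0,0,-11]},{"offset": [-0.2147,-0.3142,0],"dr": [0,0,-11]},{"offset": [-0.2147,-0.3142,0],"dr": [0,0,-11]},{"offset": [-0.2147,-0.3142,0],"dr": [0,0,-11]}]'

```text
time_s: 48.6
position: [0.4676, 0.0126, 0.1836]
tcp_rot: [[1.0, -0.031, -0.002], [-0.031, -1.0, -0.0], [-0.002, 0.0, -1.0]]
force: [-0.3, 0.3, -2.8]
opening: 0.573
grasp_force: 29.8
```

```bash
python3 - <<'E'
from h import *
w=cap('wrist','w13.png');s=bot.read_state();T=np.array(s['position']);R=np.array(s['tcp_rot']);print(T,np.round(R,3).tolist(),s['opening'],s['grasp_force'])
asc(w['color'],180,380,110,290,5)
E
```

```text
[0.46821711 0.01206692 0.18396986] [[0.999, -0.032, -0.001], [-0.032, -0.999, -0.0], [-0.001, 0.0, -1.0]] 0.5724439003302736 29.819359914399683
@@@@@@@@@@@@@@@@@@@@@@@@@@@@@@@@@@@@@@@@
@@@@@@@@@@@@@@@@@@@@@@@@@@@@@@@@@@@@@@@@
@@@@@@@@@@@@@%%#@@@%%##@@@#####@@#*****#
@@@@@%%#++++++++++++++++++=++++=++++****
@@@#######******************************
@@@#**********++++++*+++**++++++----+***
@@@%%%%%%%%%%%%%%%%%%###%%+===+=====+***
@@@%%%%%%%%%%%%%%%%%%###======+=====****
@@@%%%%%%%%%@%%%%%%%%###======+=====****
@@@%%%%%%%%%%%%%%%%%%###======+=====+++*
@@@%%%%%%%%%%%%##******+--:-:=======****
@@@@%%%@@.....................=++==+****
@@@@%%%@.......................=+===****
@@@@%%+.........................:===****
@@@@%=...........................:=+****
@@@@-:::--:-:-::::::::::::::::::::=+****
@@@@--------:::::::::::::::::::::.=+****
@@@@=------::::::::::::::::::::...=+****
@@@@=-----------------=------:::::=+####
@@@@#================++======::::-=+***#
@@@@%:::::::----:=====++===::::::-=+****
@@@@#::::::::----:==++++===::::::-=+****
@@@@%-::::-------:=====--==::::::-=+####
@@@@%-::::::-----:---------::::::-=+****
@@@@@=::::::-----::------::::::::-=*****
@@@@@+:::::::----::------::::::::==*****
@@@@@*::::::--:--:--------::----:=+*****
@@@@@*:*************************::=*****
@@@@@=:*----------------:::----*:.=***#@
@@@@@.:*----==-----*----:==----*:..@@@@@
@@@@:.:*=--==+=---***--:==++-:-*:..*@@@@
@@@:..:*=-=++===-*****==+====--*:...*@@@
@@....:++-===++=-*****--=+=+--=*:....+@@
----------------------------------------
+++++++++++++---------------------------
**********+*============================
```

>>> servo_tool --gripper 1 --targets '[{"offset": [0,0,0.025],"dr": [0,0,0]},{"offset": [0,0,0.045],"dr": [0,0,0]},{"offset": [0,0,0.06],"dr": [0,0,0]},{"offset": [0,0,0.072],"dr": [0,0,0]},{"offset": [0,0,0.081],"dr": [0,0,0]},{"offset": [0,0,0.087],"dr": [0,0,0]},{"offset": [0,0,0.09],"dr": [0,0,0]},{"offset": [0,0,0.0915],"dr": [0,0,0]},{"offset": [0,0,0.0915],"dr": [0,0,0]}]'

```text
time_s: 49.4
position: [0.4686, 0.0124, 0.0936]
tcp_rot: [[0.999, -0.032, 0.0], [-0.032, -0.999, -0.0], [0.0, 0.0, -1.0]]
force: [-0.1, 0.4, -2.9]
opening: 0.573
grasp_force: 29.8
```

>>> servo_tool --gripper -1 --targets '[{"offset": [0,0,0],"dr": [0,0,0]},{"offset": [0,0,0],"dr": [0,0,0]},{"offset": [0,0,0],"dr": [0,0,0]},{"offset": [0,0,0],"dr": [0,0,0]},{"offset": [0,0,0],"dr": [0,0,0]},{"offset": [0,0,0],"dr": [0,0,0]},{"offset": [0,0,0],"dr": [0,0,0]},{"offset": [0,0,-0.02],"dr": [0,0,0]},{"offset": [0,0,-0.05],"dr": [0,0,0]},{"offset": [0,0,-0.08],"dr": [0,0,0]},{"offset": [0,0,-0.095],"dr": [0,0,0]},{"offset": [0,0,-0.095],"dr": [0,0,0]}]'

```text
time_s: 50.4
position: [0.4706, 0.0123, 0.1918]
tcp_rot: [[0.999, -0.031, 0.008], [-0.031, -1.0, -0.002], [0.008, 0.001, -1.0]]
force: [-0.2, 0.2, -0.4]
opening: 0.998
grasp_force: 0.0
```

>>> servo_tool --gripper 1 --targets '[{"offset": [-0.03,0,0],"dr": [0,0,0]},{"offset": [-0.06,0,0],"dr": [0,0,0]},{"offset": [-0.078,0,0],"dr": [0,0,0]},{"offset": [-0.078,0,0],"dr": [0,0,0]},{"offset": [-0.078,0,0],"dr": [0,0,0]},{"offset": [-0.078,0,0],"dr": [0,0,0]},{"offset": [-0.078,0,0],"dr": [0,0,0]},{"offset": [-0.078,0,0.02],"dr": [0,0,0]},{"offset": [-0.078,0,0.045],"dr": [0,0,0]},{"offset": [-0.078,0,0.07],"dr": [0,0,0]},{"offset": [-0.078,0,0.09],"dr": [0,0,0]},{"offset": [-0.078,0,0.1],"dr": [0,0,0]},{"offset": [-0.078,0,0.1],"dr": [0,0,0]},{"offset": [-0.078,0,0.1],"dr": [0,0,0]}]'

```text
time_s: 51.57
position: [0.391, 0.015, 0.0879]
tcp_rot: [[1.0, -0.031, -0.001], [-0.031, -1.0, 0.0], [-0.001, -0.0, -1.0]]
force: [0.1, -0.3, -0.2]
opening: 0.046
grasp_force: 0.0
```

```bash
python3 - <<'E'
from h import *
w=cap('wrist','w14.png');s=bot.read_state();T=np.array(s['position']);print(T)
w0=cv2.imread('pics/w9.png')[:,:,::-1]
for im in (w0,w['color']):
    g=cv2.cvtColor(np.ascontiguousarray(im),cv2.COLOR_RGB2GRAY).astype(int)
    print([(v,g[v,280]) for v in range(200,250,4)]); asc(im,180,380,40,260,10)
E
```

```text
[0.3912641  0.01491268 0.08849594]
[(200, np.int64(210)), (204, np.int64(211)), (208, np.int64(207)), (212, np.int64(90)), (216, np.int64(63)), (220, np.int64(90)), (224, np.int64(139)), (228, np.int64(64)), (232, np.int64(64)), (236, np.int64(64)), (240, np.int64(64)), (244, np.int64(63)), (248, np.int64(80))]
@@=@++%+++@++#%+=@-*
@@=%+++++++++=++=@++
@@=%+++++++++=++=@+#
%@=@+++++++++=++=@#*
@@=@+++++++++=++=###
@@=@++++++++++++=+#*
@@=@+++++@@++++++=*#
@@=@++++@@@@++++*=*#
@@=@++++@@@@++++%=#+
@@=@+++++@@*++++@=**
@@=@++++++++++++@=*#
@@=@+++++++=++++@-#*
@@=@+++++++=++++@-#*
@@=@+++++++++++=@=##
@@=@+++++++=+++=@=*+
@@=@+%%++@@++%+=@**#
@@=@+%%%@@@#%%+-+***
%@+@++%++@#+*+--=##*
%@+##***++==-----##*
%@=----------::::*#*
%%=---:-----:::::===
::::::::.:%:#:::::::
[(200, np.int64(209)), (204, np.int64(208)), (208, np.int64(208)), (212, np.int64(143)), (216, np.int64(70)), (220, np.int64(112)), (224, np.int64(134)), (228, np.int64(60)), (232, np.int64(64)), (236, np.int64(62)), (240, np.int64(63)), (244, np.int64(61)), (248, np.int64(124))]
@@#++%%++@@++%*++=#*
@@+++++++++++=++==*+
@@=++++++++++=+++=*#
%@=*+++++@@+==+++=#*
@@=#++++@@@@+=+++=##
@@=@++++@@@@=+++*=#*
@@=@+++++@@+==++*=*#
@@=@++++++++++++*=*#
@@=@++++++++==++#=#+
@@=@++++++++++++%=**
@@+@+++++@@@++++%=*#
@@#@++++@@@@+++=@=#*
@@%@+++++@@@+++=@=#*
@@@@+++++++=+++=@=##
@@#@+++++++=++==@=*+
%@@#++%*+%@++%%=@-*#
%@@++%%%*@@@%%+-*:*+
%@@=++%#++@=-+--*:#*
%@#====++++++****-**
%@@-:-::----:::::-#*
%%%-:-:-----:::::-==
:::::::...@.@:::::::
```

The setup matches the successful run, so I'll repeat the same push.

>>> servo_tool --gripper 1 --targets '[{"offset": [0.008,0,0.001],"dr": [0,0,0]},{"offset": [0.022,0,0.001],"dr": [0,0,0]},{"offset": [0.043,0,0.001],"dr": [0,0,0]},{"offset": [0.064,0,0.001],"dr": [0,0,0]},{"offset": [0.085,0,0.001],"dr": [0,0,0]},{"offset": [0.103,0,0.001],"dr": [0,0,0]},{"offset": [0.109,0,0.001],"dr": [0,0,0]},{"offset": [0.109,0,0.001],"dr": [0,0,0]},{"offset": [0.109,0,0.001],"dr": [0,0,0]},{"offset": [0.109,0,0.001],"dr": [0,0,0]},{"offset": [0.109,0,0.001],"dr": [0,0,0]},{"offset": [0.109,0,0.001],"dr": [0,0,0]},{"offset": [0.109,0,0.001],"dr": [0,0,0]},{"offset": [0.109,0,0.001],"dr": [0,0,0]},{"offset": [0.109,0,0.001],"dr": [0,0,0]},{"offset": [0.109,0,0.001],"dr": [0,0,0]}]'

```text
time_s: 52.95
position: [0.4991, 0.0117, 0.0875]
tcp_rot: [[1.0, -0.031, -0.0], [-0.031, -1.0, 0.0], [-0.0, -0.0, -1.0]]
force: [1.2, -0.0, -0.3]
opening: 0.01
grasp_force: 0.0
```

>>> servo_tool --gripper 1 --targets '[{"offset": [-0.02,0,-0.01],"dr": [0,0,0]},{"offset": [-0.04,0,-0.04],"dr": [0,0,0]},{"offset": [-0.04,0,-0.07],"dr": [0,0,0]},{"offset": [-0.04,0,-0.1],"dr": [0,0,0]},{"offset": [-0.04,0,-0.14],"dr": [0,0,0]},{"offset": [-0.04,0,-0.16],"dr": [0,0,0]},{"offset": [-0.04,0,-0.16],"dr": [0,0,0]},{"offset": [-0.04,0,-0.16],"dr": [0,0,0]}]'

```text
time_s: 53.62
position: [0.4598, 0.0129, 0.2487]
tcp_rot: [[1.0, -0.031, 0.003], [-0.031, -1.0, -0.001], [0.003, 0.001, -1.0]]
force: [-0.4, -0.5, -0.5]
opening: 0.008
grasp_force: 0.0
```

```bash
python3 - <<'E'
from h import *
d=cap('scene','c9.png');print(bot.read_state()['position'])
asc(d['color'],254,298,200,256)
E
```

```text
[0.45866863 0.01305958 0.24730291]
::::::::::::::::::::::::::::::::::::::::::::
::::::::::::::::::::::::::::::::::::::::::::
::::::::::::::::::::::::::::::::::::::::::::
::::::::::::::::::::::::::::::::::::::::::::
::::::::::::::::::::::::::::::::::::::::::::
::::::::::::::::::::::::::::::::::::::::::::
:::::::::::::::::::::::::::::::::::::::::::-
::::::::::::--------------:::::::::::::::::-
:::::::::::-=+=============-:::::::::::::::-
:::::::::::-+++++++++++++++-:::::::::::::::-
:::::::::::=+++++++++++++++-:::::::::::::::-
:::::::::::=+++=+++++++++++-:::::::::::::::-
-::::::::::=+=--=++++====++-:::::::::::::::-
---------::==-:::++++-:.:++-:::::::::::::::-
=+++====+=-+=::.:++++:...++-:----=++++++++++
+****+++*+-++--:=++++=::-+=--=+++***********
+****++**=-++===++++++==++=--***************
+***+++**=-+++++++++++++++=--***************
+***+++++=-+++++++++++++++=--+**************
+***+++++--+++++++++++++++=:-+++++++++******
****+++++--==============+-:-=++++++++******
****+++++----::::----------:-+++++++++******
****+++++-::::::::::::::::::-+++++++++******
****++=++-::::::::::::::::::-+
[... 754 characters left out ...]
:::::::::-=++++++==******
----------::::::::::::::::::-=++++++++******
----------::::::::::::::::::-=++++++++******
----------::::::::::::::::::=+******++******
----------::::.::::::::.:..:=***************
----------:::...............=**************+
---------------::-----==----+**************+
+==+=-----++++++++++++**++++***************+
*++*++++++*********************************+
*++****************************************+
*++****************************************+
*++****************************************+
+++****************************************+
++++++++++**++++***************************+
=================+++++++++++++++++++++*****+
---------------------------================+
```

Blank 2 stands with its two-pip end up.

```bash
python3 - <<'E'
from h import *
d=cap('scene')
q=np.array([plane(d,u,v,.112)[:2] for u,v in [(265,207.5),(281,207.5),(281.7,221),(264,221)]]);print(np.round(q,4),q.mean(0))
print(np.round([plane(d,u,v,.012)[:2] for u,v in [(264,246.3),(282,246.3)]],4))
g=cv2.cvtColor(d['color'],cv2.COLOR_RGB2GRAY).astype(int)
print([(v,g[v,268],g[v,278]) for v in range(243,250)]); print(list(g[240,260:268]),list(g[240,278:286]))
E
```

```text
[[ 0.5991 -0.0157]
 [ 0.599   0.0281]
 [ 0.6474  0.0305]
 [ 0.6475 -0.0167]] [0.62323453 0.00653458]
[[ 0.656  -0.0202]
 [ 0.6558  0.0305]]
[(243, np.int64(42), np.int64(41)), (244, np.int64(41), np.int64(40)), (245, np.int64(39), np.int64(36)), (246, np.int64(60), np.int64(79)), (247, np.int64(105), np.int64(119)), (248, np.int64(126), np.int64(130)), (249, np.int64(126), np.int64(130))]
[np.int64(68), np.int64(65), np.int64(63), np.int64(65), np.int64(48), np.int64(56), np.int64(47), np.int64(48)] [np.int64(47), np.int64(42), np.int64(55), np.int64(45), np.int64(64), np.int64(94), np.int64(101), np.int64(106)]
```

>>> servo_tool --gripper -1 --targets '[{"offset": [0.035,0,0],"dr": [0,0,-0.5]},{"offset": [0.07,0,0],"dr": [0,0,-1]},{"offset": [0.11,0,0],"dr": [0,0,-1.5]},{"offset": [0.15,0.001,0],"dr": [0,0,-1.5]},{"offset": [0.163,0.002,0],"dr": [0,0,-1.5]},{"offset": [0.163,0.002,0],"dr": [0,0,-1.5]},{"offset": [0.163,0.002,0],"dr": [0,0,-1.5]},{"offset": [0.163,0.002,0.03],"dr": [0,0,-1.5]},{"offset": [0.163,0.002,0.06],"dr": [0,0,-1.5]},{"offset": [0.163,0.002,0.09],"dr": [0,0,-1.5]},{"offset": [0.163,0.002,0.12],"dr": [0,0,-1.5]},{"offset": [0.163,0.002,0.145],"dr": [0,0,-1.5]},{"offset": [0.163,0.002,0.165],"dr": [0,0,-1.5]},{"offset": [0.163,0.002,0.18],"dr": [0,0,-1.5]},{"offset": [0.163,0.002,0.1865],"dr": [0,0,-1.5]},{"offset": [0.163,0.002,0.1865],"dr": [0,0,-1.5]},{"offset": [0.163,0.002,0.1865],"dr": [0,0,-1.5]}]'

```text
time_s: 55.13
position: [0.6211, 0.006, 0.0611]
tcp_rot: [[1.0, -0.005, -0.001], [-0.005, -1.0, 0.0], [-0.001, -0.0, -1.0]]
force: [0.3, 0.3, 0.9]
opening: 0.996
grasp_force: 0.0
```

>>> servo_tool --gripper 1 --targets '[{"offset": [0,0,0],"dr": [0,0,0]},{"offset": [0,0,0],"dr": [0,0,0]},{"offset": [0,0,0],"dr": [0,0,0]},{"offset": [0,0,0],"dr": [0,0,0]},{"offset": [0,0,0],"dr": [0,0,0]},{"offset": [0,0,0],"dr": [0,0,0]},{"offset": [0,0,0],"dr": [0,0,0]},{"offset": [0,0,0],"dr": [0,0,0]},{"offset": [0,0,0],"dr": [0,0,0]},{"offset": [0,0,0],"dr": [0,0,0]}]'

```text
time_s: 55.97
position: [0.6221, 0.0059, 0.0612]
tcp_rot: [[1.0, -0.005, 0.0], [-0.005, -1.0, -0.0], [0.0, 0.0, -1.0]]
force: [-1.0, 0.5, 2.7]
opening: 0.572
grasp_force: 29.8
```

>>> servo_tool --gripper 1 --targets '[{"offset": [0,0,-0.02],"dr": [0,0,0]},{"offset": [0,0,-0.05],"dr": [0,0,0]},{"offset": [0,0,-0.08],"dr": [0,0,0]},{"offset": [0,0,-0.11],"dr": [0,0,0]},{"offset": [0,0,-0.135],"dr": [0,0,0]},{"offset": [0,0,-0.135],"dr": [0,0,0]},{"offset": [0,0,-0.135],"dr": [0,0,0]},{"offset": [0,0,-0.135],"dr": [0,0,0]}]'

```text
time_s: 56.63
position: [0.6205, 0.0061, 0.1942]
tcp_rot: [[1.0, -0.005, -0.004], [-0.005, -1.0, 0.001], [-0.004, -0.001, -1.0]]
force: [-0.5, 0.2, -3.7]
opening: 0.575
grasp_force: 29.8
```

```bash
cat >> h.py <<'E'
def tool():
    s=bot.read_state();return np.array(s['position']),np.array(s['tcp_rot']),s
def held(w,zoff=.049):
    """rows/cols of dark front-bottom edge of the held blank"""
    T,R,s=tool(); g=cv2.cvtColor(w['color'],cv2.COLOR_RGB2GRAY).astype(int)
    print('col',[(v,int(g[v,250]),int(g[v,300])) for v in range(158,192,2)])
    L=lambda u,v,z:np.round(R.T@(plane(w,u,v,z)-T),4)
    print('box185',L(277,185,T[2]-zoff))
E
python3 - <<'E'
from h import *
w=cap('wrist','w15.png');T,R,s=tool();print(T,np.round(R[0],3),s['opening'],s['grasp_force']);held(w)
E
```

```text
[0.62017377 0.00612791 0.19354095] [ 1.    -0.005 -0.005] 0.5725409798263652 29.822933496907353
col [(158, 235, 232), (160, 235, 231), (162, 235, 232), (164, 235, 232), (166, 230, 230), (168, 208, 212), (170, 191, 204), (172, 181, 213), (174, 183, 219), (176, 194, 225), (178, 195, 222), (180, 96, 187), (182, 43, 51), (184, 44, 42), (186, 54, 53), (188, 69, 71), (190, 56, 73)]
box185 [0.0296 0.0004 0.0488]
```

>>> servo_tool --gripper 1 --targets '[{"offset": [-0.003,-0.026,0],"dr": [0,0,0.8]},{"offset": [-0.005,-0.052,0],"dr": [0,0,1.5]},{"offset": [-0.008,-0.079,0],"dr": [0,0,2.3]},{"offset": [-0.011,-0.105,0],"dr": [0,0,3.1]},{"offset": [-0.014,-0.131,0],"dr": [0,0,3.8]},{"offset": [-0.016,-0.157,0],"dr": [0,0,4.6]},{"offset": [-0.019,-0.184,0],"dr": [0,0,5.4]},{"offset": [-0.022,-0.21,0],"dr": [0,0,6.2]},{"offset": [-0.025,-0.236,0],"dr": [0,0,6.9]},{"offset": [-0.027,-0.262,0],"dr": [0,0,7.7]},{"offset": [-0.03,-0.288,0],"dr": [0,0,8.5]},{"offset": [-0.033,-0.315,0],"dr": [0,0,9.2]},{"offset": [-0.0357,-0.341,0],"dr": [0,0,10]},{"offset": [-0.0357,-0.341,0],"dr": [0,0,10]},{"offset": [-0.0357,-0.341,0.02],"dr": [0,0,10]},{"offset": [-0.0357,-0.341,0.045],"dr": [0,0,10]},{"offset": [-0.0357,-0.341,0.065],"dr": [0,0,10]},{"offset": [-0.0357,-0.341,0.074],"dr": [0,0,10]},{"offset": [-0.0357,-0.341,0.074],"dr": [0,0,10]},{"offset": [-0.0357,-0.341,0.074],"dr": [0,0,10]}]'

```text
time_s: 58.35
position: [0.5877, 0.3465, 0.1206]
tcp_rot: [[0.984, -0.179, -0.003], [-0.179, -0.984, -0.001], [-0.002, 0.001, -1.0]]
force: [0.9, -0.6, -1.8]
opening: 0.573
grasp_force: 29.8
```

```bash
cat >> h.py <<'E'
def pocket(w,c):
    T,R,s=tool();print(T,np.round(R[0],3),s['opening'],s['grasp_force'])
    ex=np.array([.984,-.179,0]);ey=np.array([.179,.984,0]);c=np.array([*c,.046])
    for n,a,b in [('in+x',.036,0),('out+x',.044,0),('in+x+y',.036,.029),('in+x-y',.036,-.029),('out+x+y',.044,.035),('out+x-y',.044,-.035)]: print(n,np.round(proj(w,c+a*ex+b*ey),1),end=' ')
    print();asc(w['color'],210,346,150,194,2)
E
python3 - <<'E'
from h import *
w=cap('wrist','w16.png');pocket(w,(.586,.3468));held(w)
E
```

```text
[0.58867472 0.3469564  0.12204957] [ 0.984 -0.179  0.   ] 0.5755859066325587 29.822849719785154
in+x [276.1 170.8] out+x [276.1 159.3] in+x+y [234.5 170.9] in+x-y [317.6 170.9] out+x+y [225.6 159.4] out+x-y [326.6 159.4] 
@@@@@@@@@@@@@@@@@@%#################################################
@@@@@@@@@@@@@@%########*############################################
@@@@@@@@@@@#***++++++++++++++++*****+*+++++++++++*******############
@@@@@@@@@@#+++++++++++++++++++++++++++++++++++++++++++++*###########
@@@@@@@@@%####################+++++++++++++++++++++++++++*##########
@@@@@@@@@@@@@@@@@@@@@@@@@@@@@@#****************************#########
@@@@@@@@@@@@@@@@@@@@@@@@@@@@@@#****************************#########
@@@@@@@@@@@@@@@@@@@@@@@@@@@@@@#****************************#########
@@@@@@@@@@@@@@@@@@@@@@@@@@@@@#*****************************#########
@@@@@@@@@@@@@@@@@@@@@@@@@%*********************************#########
@@@@@@@@@@@@%+**+++++++++++*++++++++++=========++++*++*****#########
@@@@@@@@@@@@%=++---------=+**********+----------=-=*==****##########
@@@@@@@@@@@@%=++----------++++********==----------
[... 242 characters left out ...]
:::::::::::::::::::.:::....::....:.:.:-***##########
@@@@@@@@@@@@@-:::::::::::::::::::::::::::::::::::::::::***##########
@@@@@@@@@@@@@--=-::::----::::::::---:::::::::::::::::::+***#########
@@@@@@@@@@@@*:=+-::-----------========-----------:::==:-**##########
@@@@@@@@@@@@--+=:::::------::--===+===------------::-+=:+*##########
@@@@@@@@@@@+:=+::::::::::::::-=+++*+++=-:::::-:::::::=+--*##########
col [(158, 155, 109), (160, 222, 128), (162, 226, 131), (164, 224, 132), (166, 220, 130), (168, 210, 128), (170, 118, 97), (172, 71, 75), (174, 70, 72), (176, 74, 72), (178, 73, 76), (180, 45, 59), (182, 44, 37), (184, 47, 46), (186, 55, 55), (188, 74, 74), (190, 57, 78)]
box185 [0.0285 0.0012 0.049 ]
```

>>> servo_tool --gripper 1 --targets '[{"offset": [-0.002,0,0.005],"dr": [0,0,0]},{"offset": [-0.002,0,0.01],"dr": [0,0,0]},{"offset": [-0.002,0,0.015],"dr": [0,0,0]},{"offset": [-0.002,0,0.02],"dr": [0,0,0]},{"offset": [-0.002,0,0.025],"dr": [0,0,0]},{"offset": [-0.002,0,0.03],"dr": [0,0,0]},{"offset": [-0.002,0,0.03],"dr": [0,0,0]},{"offset": [-0.002,0,0.03],"dr": [0,0,0]}]'

```text
time_s: 59.07
position: [0.5859, 0.3472, 0.0914]
tcp_rot: [[0.984, -0.179, -0.001], [-0.179, -0.984, -0.0], [-0.001, 0.001, -1.0]]
force: [0.6, -0.4, -3.5]
opening: 0.572
grasp_force: 29.8
```

>>> servo_tool --gripper 1 --targets '[{"offset": [0,0,0.005],"dr": [0,0,0]},{"offset": [0,0,0.01],"dr": [0,0,0]},{"offset": [0,0,0.015],"dr": [0,0,0]},{"offset": [0,0,0.02],"dr": [0,0,0]},{"offset": [0,0,0.024],"dr": [0,0,0]},{"offset": [0,0,0.0265],"dr": [0,0,0]},{"offset": [0,0,0.0265],"dr": [0,0,0]},{"offset": [0,0,0.0265],"dr": [0,0,0]}]'

```text
time_s: 59.73
position: [0.5861, 0.3474, 0.0653]
tcp_rot: [[0.984, -0.179, -0.0], [-0.179, -0.984, -0.0], [-0.0, 0.0, -1.0]]
force: [-0.0, -0.0, -2.9]
opening: 0.575
grasp_force: 29.8
```

>>> servo_tool --gripper 1 --targets '[{"offset": [0,0,0.0012],"dr": [0,0,0]},{"offset": [0,0,0.0025],"dr": [0,0,0]},{"offset": [0,0,0.0025],"dr": [0,0,0]}]'

```text
time_s: 59.98
position: [0.5866, 0.3475, 0.0633]
tcp_rot: [[0.984, -0.179, 0.001], [-0.179, -0.984, 0.0], [0.001, -0.0, -1.0]]
force: [0.1, 0.6, -2.4]
opening: 0.579
grasp_force: 29.8
```

>>> servo_tool --gripper -1 --targets '[{"offset": [0,0,0],"dr": [0,0,0]},{"offset": [0,0,0],"dr": [0,0,0]},{"offset": [0,0,0],"dr": [0,0,0]},{"offset": [0,0,0],"dr": [0,0,0]},{"offset": [0,0,0],"dr": [0,0,0]},{"offset": [0,0,0],"dr": [0,0,0]},{"offset": [0,0,0],"dr": [0,0,0]},{"offset": [0,0,-0.02],"dr": [0,0,0]},{"offset": [0,0,-0.05],"dr": [0,0,0]},{"offset": [0,0,-0.08],"dr": [0,0,0]},{"offset": [0,0,-0.12],"dr": [0,0,0]},{"offset": [0,0,-0.16],"dr": [0,0,0]},{"offset": [0,0,-0.18],"dr": [0,0,0]},{"offset": [0,0,-0.18],"dr": [0,0,0]}]'

```text
time_s: 61.15
position: [0.5896, 0.3489, 0.2505]
tcp_rot: [[0.984, -0.179, 0.013], [-0.179, -0.984, 0.005], [0.012, -0.007, -1.0]]
force: [-0.0, 0.1, 1.4]
opening: 0.995
grasp_force: 0.0
```

>>> servo_tool --gripper -1 --targets '[{"offset": [0.007,0.036,0],"dr": [0,0,-3.4]},{"offset": [0.014,0.073,0],"dr": [0,0,-6.7]},{"offset": [0.022,0.109,0],"dr": [0,0,-10]},{"offset": [0.029,0.145,0],"dr": [0,0,-13.4]},{"offset": [0.036,0.181,0],"dr": [0,0,-16.8]},{"offset": [0.044,0.218,0],"dr": [0,0,-20]},{"offset": [0.051,0.254,0],"dr": [0,0,-23.5]},{"offset": [0.058,0.29,0],"dr": [0,0,-26.9]},{"offset": [0.066,0.327,0],"dr": [0,0,-30.2]},{"offset": [0.073,0.363,0],"dr": [0,0,-33.6]},{"offset": [0.08,0.399,0.01],"dr": [0,0,-37]},{"offset": [0.087,0.435,0.02],"dr": [0,0,-40.3]},{"offset": [0.095,0.472,0.03],"dr": [0,0,-43.6]},{"offset": [0.102,0.508,0.035],"dr": [0,0,-47]},{"offset": [0.102,0.508,0.035],"dr": [0,0,-47]},{"offset": [0.102,0.508,0.035],"dr": [0,0,-47]},{"offset": [0.102,0.508,0.035],"dr": [0,0,-47]}]'

```text
time_s: 62.57
position: [0.595, -0.1702, 0.2072]
tcp_rot: [[0.803, 0.597, -0.002], [0.597, -0.803, 0.002], [-0.0, -0.002, -1.0]]
force: [-0.3, -0.3, 1.0]
opening: 1.004
grasp_force: 0.0
```

```bash
python3 - <<'E'
from h import *
d=cap('scene','c10.png')
# top faces of racked blanks: light & pip region
ex=np.array([.984,-.179,0]);ey=np.array([.179,.984,0])
for n,c in (('b1',(.566,.2386)),('b2',(.5863,.347))):
    p=[proj(d,np.array([*c,0])+a*.032*ex+b*.025*ey+[0,0,.114]) for a,b in [(-1,-1),(-1,1),(1,1),(1,-1)]];print(n,np.round(p,1).tolist())
asc(d['color'],342,410,182,212,1)
w=cap('wrist','w17.png');T,R,s=tool();print(s['time_s'],T,np.round(R[0],3));pips(w,T,R)
for q in [(.05,-.025),(.05,.025),(-.05,.025),(-.05,-.025)]: print(np.round(proj(w,[*(T+R@[*q,0])[:2],.064]),1))
asc(w['color'],180,375,110,270,4)
E
```

```text
b1 [[349.0, 189.1], [366.7, 191.4], [365.0, 208.0], [346.8, 205.5]]
b2 [[388.1, 194.4], [405.9, 196.7], [405.6, 213.7], [387.1, 211.1]]
+++++++=----------==+++--=++++++++++++++++++++++++++++++++++++++++++
+++++++=-----------------=+++++++++++++++++++++-:-++==++++++++++++++
***++++-------------------=+++++++++++++++*+++=:.:=-::++--=+++++++++
*****++-------------------++++++++++++++=+*++++-:==-::==:::++*++++++
+++++++-------------------+++++++++++++++++=----==+==-++---+++++++++
----=++-------------------+++*++++++++++==+=-----------===+*++++++++
----=++--::---:-----------++****++++**++==+=------------------++++++
----+++--:::--::::---:----+************+==+=------------------++++++
----+++-::-----::::::::-:=+*******++***+-++=------------------++++++
----++=-:--::::::-:::::::=+******+-------++=------------------++****
---=++=::=====-----::::::=+*****+-------=++-------------------++****
---=++=::+++++++=====---:=+******-------=++-:::--------------:++**#*
---=++-::++++++++++++++=-=+*****+=--=-=-=++--::::::---:------:++****
-=-+++-:-+++++++++++++++-=+*****+-------=++----:-:---:::::::::++***
[... 2776 characters left out ...]

#%%%%%%%%%+=----------*==+====#%%%%%%%%%%%%%%%#@@
###%%%%%%#+=-%%---+=--+====+==#%%%%%%%%%%%%%%%@@@
####%%%%%%+=*@@#-%@@=-+===+=+=%%%%%#%%%%%%%%%%@@@
%%####%%%%+==@@*-#@@+-========#%%%%%++#=+++++@@@@
#%%%###%%%+=-==---##-=========%%%%%%+====+++++#%%
##%%%####%+--=--=----=========%%%%%%=+====+++++++
####%%%###+=**=*#++*==-=======%%%%%%+=======+++%%
=####%%%##+==*=*#++*++-+==+===%%%%%%++==+==+=+=*+
...####%%#*#***++===-+-+++====%#%%%%+++==+====...
...#####%#------====++-#***+++%%#%%%=+=++=====...
...#%%####=------------%%%%%%%%%%#%%===+=+==+=...
...*%%%####%%%#######*#%%%%%%#++*#%#+=+=+=+===...
...*%%%%%###%%%%###%%%%%%%%%++===-+#======+++=...
...=%%%%%%####%%%###%%%%%%%*++===--+===+===+==...
```

Blanks 1 and 2 stand in their pockets. Blank 4 has been knocked about 3 cm; its centre is now at tool (−8, −30) mm, turned 3.4°. I'll correct for that and pick it up.

>>> servo_tool --gripper -1 --targets '[{"offset": [-0.004,-0.015,0],"dr": [0,0,1.7]},{"offset": [-0.008,-0.03,0],"dr": [0,0,3.4]},{"offset": [-0.008,-0.03,0.02],"dr": [0,0,3.4]},{"offset": [-0.008,-0.03,0.05],"dr": [0,0,3.4]},{"offset": [-0.008,-0.03,0.08],"dr": [0,0,3.4]},{"offset": [-0.008,-0.03,0.11],"dr": [0,0,3.4]},{"offset": [-0.008,-0.03,0.14],"dr": [0,0,3.4]},{"offset": [-0.008,-0.03,0.165],"dr": [0,0,3.4]},{"offset": [-0.008,-0.03,0.183],"dr": [0,0,3.4]},{"offset": [-0.008,-0.03,0.193],"dr": [0,0,3.4]},{"offset": [-0.008,-0.03,0.193],"dr": [0,0,3.4]}]'

```text
time_s: 63.58
position: [0.5702, -0.1494, 0.0133]
tcp_rot: [[0.835, 0.551, -0.004], [0.551, -0.835, 0.002], [-0.002, -0.004, -1.0]]
force: [-1.3, 0.4, -0.5]
opening: 1.001
grasp_force: 0.0
```

>>> servo_tool --gripper 1 --targets '[{"offset": [0,0,0],"dr": [0,0,0]},{"offset": [0,0,0],"dr": [0,0,0]},{"offset": [0,0,0],"dr": [0,0,0]},{"offset": [0,0,0],"dr": [0,0,0]},{"offset": [0,0,0],"dr": [0,0,0]},{"offset": [0,0,0],"dr": [0,0,0]},{"offset": [0,0,0],"dr": [0,0,0]},{"offset": [0,0,0],"dr": [0,0,0]},{"offset": [0,0,0],"dr": [0,0,0]},{"offset": [0,0,0],"dr": [0,0,0]}]'

```text
time_s: 64.42
position: [0.5713, -0.1513, 0.0155]
tcp_rot: [[0.836, 0.549, -0.0], [0.549, -0.836, 0.0], [0.0, -0.0, -1.0]]
force: [-1.2, 1.2, 5.7]
opening: 0.568
grasp_force: 30.0
```

>>> servo_tool --gripper 1 --targets '[{"offset": [0,0,-0.02],"dr": [0,0,0]},{"offset": [0,0,-0.05],"dr": [0,0,0]},{"offset": [0,0,-0.08],"dr": [0,0,0]},{"offset": [0,0,-0.115],"dr": [0,0,0]},{"offset": [0,0,-0.145],"dr": [0,0,0]},{"offset": [0,0,-0.17],"dr": [0,0,0]},{"offset": [0,0,-0.17],"dr": [0,0,0]},{"offset": [0,0,-0.17],"dr": [0,0,0]}]'

```text
time_s: 65.08
position: [0.5718, -0.1517, 0.1856]
tcp_rot: [[0.836, 0.549, 0.002], [0.549, -0.836, -0.001], [0.001, 0.002, -1.0]]
force: [-0.5, 0.0, -4.2]
opening: 0.575
grasp_force: 30.0
```

```bash
python3 - <<'E'
from h import *
w=cap('wrist','w18.png');T,R,s=tool();print(T,np.degrees(np.arctan2(R[1,0],R[0,0])),s['opening'],s['grasp_force'])
asc(w['color'],180,380,130,290,5)
t=np.array([.4685,.012])-T[:2];print('tool disp',R.T@[*t,0])
E
```

```text
[ 0.57047397 -0.15108844  0.18388165] 33.30335408243906 0.5737812901630569 29.99740973347798
@@@@+*@@@@@@@@@@@@@@@@@@@@@@@@@@@@@@@@@@
@@@@**@@@@@@@@@@@@@@@@@@@@@@@@@@@@@@@@@@
@@@++@@@@@@@@@@@@@@@@@@@@@@@@@@@@@@@@@@@
@@**#@@@@@@@@@@@@@@@@@@@@@@@@@@@@@@@@@@@
@@+%@@@@@@@@@@@@@@@@@@@@@@@@@@@@@@@@@@@@
@+*@@@@@@@@@@@@@@@@@@@@@@@@@@@@@@@@@@@@@
%*@@@@@@@@++++=++==+++++==+++*@@@@@@@@@@
+*@@@@@@%.....................-@@@@@@@@@
*@@@@@@*.......................:@@@@@@@@
***@@@=..........................@@@@@@@
+*+*%:............................#@@@@@
+++*+::::::::::::::::::::::::::::::#*#*#
+++++::::::::::::::::::::::::::::::***+*
*++++:::::::::::::::::::::::::::::-*****
+*+++====================---------******
+++*++=====================--====-******
++++%#=====================-=-=-=-+*****
++++@#=====================---==--+*****
+++%@#=====================--==---++****
++*@@%====================---==---**++**
++@@@@====================----=---*+**+*
*%@@@@=-:-=================---=---**+**+
*@@@@@:----=+=++++++++++++++++++--+***+*
@@@@@@:+**++***@@@@@@@@@@@@@@@@@=-******
@@@@@+:+=::::::================@=:+*****
@@@@@.:++:::==-:=-=+*:-=-=*=-=:*:::*****
@@@@:.:=+::====-:-++++::====-::*::.=+***
@@@:..:=*:======-++++++======::*:...-+**
@@:...:-*::=====:=++++::====-::*:....-*+
========================================
++++++++++++++++++++++++++++++++++++++++
****************************************
tool disp [ 0.00431993 -0.19229608  0.00029664]
```

>>> servo_tool --gripper 1 --targets '[{"offset": [0,-0.019,0],"dr": [0,0,3.5]},{"offset": [0.001,-0.038,0],"dr": [0,0,7]},{"offset": [0.001,-0.058,0],"dr": [0,0,10.5]},{"offset": [0.002,-0.077,0],"dr": [0,0,14]},{"offset": [0.002,-0.096,0],"dr": [0,0,17.5]},{"offset": [0.003,-0.115,0],"dr": [0,0,21]},{"offset": [0.003,-0.135,0],"dr": [0,0,24.5]},{"offset": [0.003,-0.154,0],"dr": [0,0,28]},{"offset": [0.004,-0.173,0],"dr": [0,0,31.5]},{"offset": [0.0045,-0.1925,0],"dr": [0,0,35.1]},{"offset": [0.0045,-0.1925,0],"dr": [0,0,35.1]},{"offset": [0.0045,-0.1925,0],"dr": [0,0,35.1]},{"offset": [0.0045,-0.1925,0],"dr": [0,0,35.1]}]'

```text
time_s: 66.22
position: [0.4692, 0.0118, 0.1837]
tcp_rot: [[1.0, -0.03, -0.002], [-0.03, -1.0, 0.0], [-0.002, -0.0, -1.0]]
force: [0.3, -0.1, -3.0]
opening: 0.572
grasp_force: 30.0
```

```bash
python3 - <<'E'
from h import *
w=cap('wrist','w19.png');T,R,s=tool();print(T,np.degrees(np.arctan2(R[1,0],R[0,0])),s['opening'],s['grasp_force'])
asc(w['color'],180,380,110,290,8)
E
```

```text
[0.4696216  0.01147597 0.18403292] -1.7866385543905545 0.5741202093229089 29.997339549008757
@@@@@@@@@@@@@@@@@@@@@@@@@
@@@@@@@@@@@@@@@@@@@@@@@@@
@@@@@**+++++++++++=+++***
@@*******++++++++++=--=**
@@%%%%%%%%#%%##%+======**
@@%%%%%%%%%%%##========**
@@%%%%%%%%#####========++
@@%%%+.............:===**
@@%%:................=+**
@@%:::::::::::::::::::+**
@@@----:::::::::::::::+**
@@@-------------:::.::***
@@@#-=----====+===:::-***
@@@%:::::-:===+===:::=***
@@@%::::---:==+==-:::=**#
@@@%:::::--::---:::::=***
@@@%:::::--::---:::::=***
@@@%:**++**+++++++++:=***
@@@::+--=---*--:=--=:.@@@
@@*.:*-++=-***:++=:=:.=@@
@+..:*-=+=-***:=++-+:..-@
=========----------------
*********================
```

>>> servo_tool --gripper 1 --targets '[{"offset": [-0.001,0,0.025],"dr": [0,0,0]},{"offset": [-0.001,0,0.045],"dr": [0,0,0]},{"offset": [-0.001,0,0.06],"dr": [0,0,0]},{"offset": [-0.001,0,0.072],"dr": [0,0,0]},{"offset": [-0.001,0,0.081],"dr": [0,0,0]},{"offset": [-0.001,0,0.087],"dr": [0,0,0]},{"offset": [-0.001,0,0.09],"dr": [0,0,0]},{"offset": [-0.001,0,0.0915],"dr": [0,0,0]},{"offset": [-0.001,0,0.0915],"dr": [0,0,0]}]'

```text
time_s: 67.02
position: [0.4688, 0.0118, 0.0936]
tcp_rot: [[1.0, -0.032, 0.0], [-0.032, -1.0, -0.0], [0.0, 0.0, -1.0]]
force: [-1.0, -0.5, -3.0]
opening: 0.571
grasp_force: 30.0
```

>>> servo_tool --gripper -1 --targets '[{"offset": [0,0,0],"dr": [0,0,0]},{"offset": [0,0,0],"dr": [0,0,0]},{"offset": [0,0,0],"dr": [0,0,0]},{"offset": [0,0,0],"dr": [0,0,0]},{"offset": [0,0,0],"dr": [0,0,0]},{"offset": [0,0,0],"dr": [0,0,0]},{"offset": [0,0,0],"dr": [0,0,0]},{"offset": [0,0,-0.02],"dr": [0,0,0]},{"offset": [0,0,-0.05],"dr": [0,0,0]},{"offset": [0,0,-0.08],"dr": [0,0,0]},{"offset": [0,0,-0.095],"dr": [0,0,0]},{"offset": [0,0,-0.095],"dr": [0,0,0]}]'

```text
time_s: 68.02
position: [0.4709, 0.0116, 0.1918]
tcp_rot: [[0.999, -0.031, 0.008], [-0.031, -1.0, -0.002], [0.008, 0.001, -1.0]]
force: [0.5, -0.4, -0.3]
opening: 1.0
grasp_force: 0.0
```

>>> servo_tool --gripper 1 --targets '[{"offset": [-0.03,0,0],"dr": [0,0,0]},{"offset": [-0.06,0,0],"dr": [0,0,0]},{"offset": [-0.078,0,0],"dr": [0,0,0]},{"offset": [-0.078,0,0],"dr": [0,0,0]},{"offset": [-0.078,0,0],"dr": [0,0,0]},{"offset": [-0.078,0,0],"dr": [0,0,0]},{"offset": [-0.078,0,0],"dr": [0,0,0]},{"offset": [-0.078,0,0.02],"dr": [0,0,0]},{"offset": [-0.078,0,0.045],"dr": [0,0,0]},{"offset": [-0.078,0,0.07],"dr": [0,0,0]},{"offset": [-0.078,0,0.09],"dr": [0,0,0]},{"offset": [-0.078,0,0.1],"dr": [0,0,0]},{"offset": [-0.078,0,0.1],"dr": [0,0,0]},{"offset": [-0.078,0,0.1],"dr": [0,0,0]}]'

```text
time_s: 69.18
position: [0.3912, 0.0143, 0.0879]
tcp_rot: [[1.0, -0.031, -0.001], [-0.031, -1.0, 0.0], [-0.001, -0.0, -1.0]]
force: [-0.0, 0.7, 0.4]
opening: 0.038
grasp_force: 0.0
```

```bash
python3 - <<'E'
from h import *
w=cap('wrist','w20.png');T,R,s=tool();print(T)
g=cv2.cvtColor(w['color'],cv2.COLOR_RGB2GRAY).astype(int)
print([(v,g[v,280]) for v in range(200,250,4)]); asc(w['color'],180,380,40,260,10)
E
```

```text
[0.39149105 0.01427223 0.08848189]
[(200, np.int64(204)), (204, np.int64(204)), (208, np.int64(205)), (212, np.int64(91)), (216, np.int64(61)), (220, np.int64(133)), (224, np.int64(90)), (228, np.int64(61)), (232, np.int64(59)), (236, np.int64(59)), (240, np.int64(61)), (244, np.int64(60)), (248, np.int64(128))]
@@=+++%++#@+=#*==%**
@@=*+++++++===+==**=
@@=*++++++++==+==+**
%@=%+#@@@++*@@@===#*
@@=@+@@@@++@@@@+==##
@@=@+@@@@++@@@@=+=#*
@@=@++@@+++=@@+=*=*#
@@=@+++++++===+=#=**
@@=@+++++++===+=%=*+
@@=@+++*+++=+++=@=+*
@@=@++@@@+=@@@@=@=*#
@@+@+@@@@+=@@@@=@=#*
@@*@++@@@+=#@@+=@-#*
@@%@++++=+==+===@-##
@@+@++++=+==++==@-*+
@@#@++%*+@@++%#=@-*#
@@@@+%%%*@@@%%+-*=**
%@@@++%==*@==*--*+*+
#@@=***************+
%@@::::--:--:::::+#+
%%%:::::---::::::===
..::::.:..@.@:::.:::
```

Same setup again; push.

>>> servo_tool --gripper 1 --targets '[{"offset": [0.008,0,0.001],"dr": [0,0,0]},{"offset": [0.022,0,0.001],"dr": [0,0,0]},{"offset": [0.043,0,0.001],"dr": [0,0,0]},{"offset": [0.064,0,0.001],"dr": [0,0,0]},{"offset": [0.085,0,0.001],"dr": [0,0,0]},{"offset": [0.103,0,0.001],"dr": [0,0,0]},{"offset": [0.109,0,0.001],"dr": [0,0,0]},{"offset": [0.109,0,0.001],"dr": [0,0,0]},{"offset": [0.109,0,0.001],"dr": [0,0,0]},{"offset": [0.109,0,0.001],"dr": [0,0,0]},{"offset": [0.109,0,0.001],"dr": [0,0,0]},{"offset": [0.109,0,0.001],"dr": [0,0,0]},{"offset": [0.109,0,0.001],"dr": [0,0,0]},{"offset": [0.109,0,0.001],"dr": [0,0,0]},{"offset": [0.109,0,0.001],"dr": [0,0,0]},{"offset": [0.109,0,0.001],"dr": [0,0,0]}]'

```text
time_s: 70.57
position: [0.4994, 0.011, 0.0876]
tcp_rot: [[1.0, -0.031, -0.0], [-0.031, -1.0, -0.0], [-0.0, 0.0, -1.0]]
force: [-0.1, 0.2, -0.6]
opening: 0.003
grasp_force: 0.0
```

>>> servo_tool --gripper 1 --targets '[{"offset": [-0.02,0,-0.01],"dr": [0,0,0]},{"offset": [-0.04,0,-0.04],"dr": [0,0,0]},{"offset": [-0.04,0,-0.07],"dr": [0,0,0]},{"offset": [-0.04,0,-0.1],"dr": [0,0,0]},{"offset": [-0.04,0,-0.14],"dr": [0,0,0]},{"offset": [-0.04,0,-0.16],"dr": [0,0,0]},{"offset": [-0.04,0,-0.16],"dr": [0,0,0]},{"offset": [-0.04,0,-0.16],"dr": [0,0,0]}]'

```text
time_s: 71.23
position: [0.46, 0.0122, 0.2487]
tcp_rot: [[1.0, -0.031, 0.003], [-0.031, -1.0, -0.001], [0.003, 0.001, -1.0]]
force: [0.2, 0.0, -0.2]
opening: 0.002
grasp_force: 0.0
```

```bash
python3 - <<'E'
from h import *
d=cap('scene','c11.png');print(bot.read_state()['position'])
g=cv2.cvtColor(d['color'],cv2.COLOR_RGB2GRAY).astype(int)
asc(d['color'],254,298,200,256)
print([(v,g[v,268],g[v,278]) for v in range(242,252)])
for v in (245,246,247,248): print(v,np.round(plane(d,273,v,.012),4))
for v in (207.5,221,222): print(v,np.round(plane(d,265,v,.112),4),np.round(plane(d,282,v,.112),4))
E
```

```text
[0.45890378 0.01239775 0.24730566]
::::::::::::::::::::::::::::::::::::::::::::
::::::::::::::::::::::::::::::::::::::::::::
::::::::::::::::::::::::::::::::::::::::::::
::::::::::::::::::::::::::::::::::::::::::::
::::::::::::::::::::::::::::::::::::::::::::
::::::::::::::::::::::::::::::::::::::::::::
:::::::::::::::::::::::::::::::::::::::::::-
::::::::::::---------::::::::::::::::::::::-
:::::::::::-===============-:::::::::::::::-
:::::::::::-+====+++++===++=:::::::::::::::-
:::::::::::-+-:.:=+++=-::=+-:::::::::::::::-
:::::::::::-+-:.:-+++-:..-+-:::::::::::::::-
-::::::::::-+=-:-=+++=-::=+-:::::::::::::::-
----------:=++==+++++++==++-:::::::::::::::-
=++======+-=+++++++++++++++-:----=++++++++++
+****+++*+-=+====++++===+++-:=+++***********
+***++++*+-==-:::++++-::-==-:+**************
+***+++**+-==::::+++=:...==-:+**************
+***+++++=-+=-::-+++=-:::==-:+**************
+***+++++=:+++==++++++===++-:+++++++++******
****+++++=:==============+=-:=++++++++******
****+++++-::---------------::+++++++++******
****+++++-:::::::::::::::::::+++++++++******
****++=++-:::::::::::::::::::=
[... 1384 characters left out ...]
+++++++++++++++++++*****+
---------------------------================+
[(242, np.int64(47), np.int64(46)), (243, np.int64(41), np.int64(40)), (244, np.int64(40), np.int64(41)), (245, np.int64(38), np.int64(38)), (246, np.int64(59), np.int64(79)), (247, np.int64(104), np.int64(117)), (248, np.int64(125), np.int64(129)), (249, np.int64(125), np.int64(129)), (250, np.int64(125), np.int64(128)), (251, np.int64(125), np.int64(129))]
245 [0.6513 0.0051 0.012 ]
246 [0.6549 0.0052 0.012 ]
247 [0.6584 0.0052 0.012 ]
248 [0.6619 0.0053 0.012 ]
207.5 [ 0.5991 -0.0157  0.112 ] [0.599  0.0308 0.112 ]
221 [ 0.6475 -0.014   0.112 ] [0.6474 0.0313 0.112 ]
222 [ 0.651  -0.0139  0.112 ] [0.6509 0.0313 0.112 ]
```

Blank 4 stands with its four-pip end up, at almost the same place as blank 2. I'll grasp it and carry it to pocket 4.

>>> servo_tool --gripper -1 --targets '[{"offset": [0.035,0,0],"dr": [0,0,-0.5]},{"offset": [0.07,0,0],"dr": [0,0,-1]},{"offset": [0.11,0,0],"dr": [0,0,-1.5]},{"offset": [0.15,0.001,0],"dr": [0,0,-1.5]},{"offset": [0.163,0.001,0],"dr": [0,0,-1.5]},{"offset": [0.163,0.001,0],"dr": [0,0,-1.5]},{"offset": [0.163,0.001,0],"dr": [0,0,-1.5]},{"offset": [0.163,0.001,0.03],"dr": [0,0,-1.5]},{"offset": [0.163,0.001,0.06],"dr": [0,0,-1.5]},{"offset": [0.163,0.001,0.09],"dr": [0,0,-1.5]},{"offset": [0.163,0.001,0.12],"dr": [0,0,-1.5]},{"offset": [0.163,0.001,0.145],"dr": [0,0,-1.5]},{"offset": [0.163,0.001,0.165],"dr": [0,0,-1.5]},{"offset": [0.163,0.001,0.18],"dr": [0,0,-1.5]},{"offset": [0.163,0.001,0.1865],"dr": [0,0,-1.5]},{"offset": [0.163,0.001,0.1865],"dr": [0,0,-1.5]},{"offset": [0.163,0.001,0.1865],"dr": [0,0,-1.5]}]'

```text
time_s: 72.7
position: [0.6213, 0.0063, 0.0611]
tcp_rot: [[1.0, -0.005, -0.001], [-0.005, -1.0, 0.0], [-0.001, -0.0, -1.0]]
force: [0.1, 0.0, 0.2]
opening: 0.993
grasp_force: 0.0
```

>>> servo_tool --gripper 1 --targets '[{"offset": [0,0,0],"dr": [0,0,0]},{"offset": [0,0,0],"dr": [0,0,0]},{"offset": [0,0,0],"dr": [0,0,0]},{"offset": [0,0,0],"dr": [0,0,0]},{"offset": [0,0,0],"dr": [0,0,0]},{"offset": [0,0,0],"dr": [0,0,0]},{"offset": [0,0,0],"dr": [0,0,0]},{"offset": [0,0,0],"dr": [0,0,0]},{"offset": [0,0,0],"dr": [0,0,0]},{"offset": [0,0,0],"dr": [0,0,0]}]'

```text
time_s: 73.53
position: [0.6224, 0.0063, 0.0612]
tcp_rot: [[1.0, -0.005, 0.0], [-0.005, -1.0, 0.0], [0.0, -0.0, -1.0]]
force: [-0.5, 1.5, 2.4]
opening: 0.576
grasp_force: 29.9
```

>>> servo_tool --gripper 1 --targets '[{"offset": [0,0,-0.02],"dr": [0,0,0]},{"offset": [0,0,-0.05],"dr": [0,0,0]},{"offset": [0,0,-0.08],"dr": [0,0,0]},{"offset": [0,0,-0.11],"dr": [0,0,0]},{"offset": [0,0,-0.135],"dr": [0,0,0]},{"offset": [0,0,-0.135],"dr": [0,0,0]},{"offset": [0,0,-0.135],"dr": [0,0,0]},{"offset": [0,0,-0.135],"dr": [0,0,0]}]'

```text
time_s: 74.2
position: [0.6208, 0.0063, 0.1941]
tcp_rot: [[1.0, -0.005, -0.004], [-0.005, -1.0, 0.001], [-0.004, -0.001, -1.0]]
force: [-0.3, 0.2, -3.7]
opening: 0.572
grasp_force: 29.8
```

```bash
python3 - <<'E'
from h import *
w=cap('wrist','w21.png');T,R,s=tool();print(T,np.round(R[0],3),s['opening'],s['grasp_force']);held(w)
print(R.T@(np.array([.4664,.2568,T[2]])-T))
E
```

```text
[0.62040341 0.00638545 0.19350417] [ 1.    -0.005 -0.005] 0.5737627182061197 29.846298526972532
col [(158, 230, 226), (160, 230, 226), (162, 230, 226), (164, 230, 225), (166, 224, 225), (168, 201, 210), (170, 184, 194), (172, 171, 204), (174, 172, 212), (176, 183, 220), (178, 184, 218), (180, 90, 176), (182, 37, 39), (184, 43, 41), (186, 48, 49), (188, 66, 68), (190, 52, 74)]
box185 [0.0296 0.0004 0.0488]
[-0.15532694 -0.24959369  0.0010146 ]
```

>>> servo_tool --gripper 1 --targets '[{"offset": [-0.012,-0.019,0],"dr": [0,0,0.8]},{"offset": [-0.024,-0.038,0],"dr": [0,0,1.5]},{"offset": [-0.036,-0.058,0],"dr": [0,0,2.3]},{"offset": [-0.048,-0.077,0],"dr": [0,0,3.1]},{"offset": [-0.06,-0.096,0],"dr": [0,0,3.8]},{"offset": [-0.072,-0.115,0],"dr": [0,0,4.6]},{"offset": [-0.084,-0.134,0],"dr": [0,0,5.4]},{"offset": [-0.096,-0.154,0],"dr": [0,0,6.2]},{"offset": [-0.108,-0.173,0],"dr": [0,0,6.9]},{"offset": [-0.12,-0.192,0],"dr": [0,0,7.7]},{"offset": [-0.132,-0.211,0],"dr": [0,0,8.5]},{"offset": [-0.144,-0.23,0],"dr": [0,0,9.2]},{"offset": [-0.1553,-0.2496,0],"dr": [0,0,10]},{"offset": [-0.1553,-0.2496,0],"dr": [0,0,10]},{"offset": [-0.1553,-0.2496,0.02],"dr": [0,0,10]},{"offset": [-0.1553,-0.2496,0.045],"dr": [0,0,10]},{"offset": [-0.1553,-0.2496,0.065],"dr": [0,0,10]},{"offset": [-0.1553,-0.2496,0.074],"dr": [0,0,10]},{"offset": [-0.1553,-0.2496,0.074],"dr": [0,0,10]},{"offset": [-0.1553,-0.2496,0.074],"dr": [0,0,10]}]'

```text
time_s: 75.92
position: [0.4681, 0.2561, 0.1211]
tcp_rot: [[0.984, -0.179, -0.002], [-0.179, -0.984, -0.001], [-0.002, 0.001, -1.0]]
force: [0.5, 0.0, -3.2]
opening: 0.57
grasp_force: 29.8
```

```bash
python3 - <<'E'
from h import *
w=cap('wrist','w22.png');pocket(w,(.4664,.2568));held(w)
T,R,s=tool();print(R.T@(np.array([.4664,.2568,T[2]])-T))
E
```

```text
[0.46893558 0.25642682 0.1220836 ] [ 0.984 -0.179  0.   ] 0.5731587665452138 29.846385028213263
in+x [275.6 170.9] out+x [275.6 159.5] in+x+y [234.2 171. ] in+x-y [317. 171.] out+x+y [225.2 159.5] out+x-y [325.9 159.5] 
@@@@@@@@@@@@@@@@@@@@@%%#############################################
@@@@@@@@@@@@@@@@@%%#################################################
@@@@@@@@@@@@@####*******#*#*########################################
@@@@@@@@@@%++++++++++++++++++++++++++++++++++++++++++**#############
@@@@@@@@@#++++++++++++++++++++++++++++++++++++++++++++++*###########
@@@@@@@@@%%%%%%%%%%%%%%%%%%#%#******+**++++++++++++++++++*##########
@@@@@@@@@@@@@@@@@@@@@@@@@@@@@@#######*##******************##########
@@@@@@@@@@@@@@@@@@@@@@@@@@@@@@##**************************##########
@@@@@@@@@@@@@@@@@@@@@@@@@@@%##****************************##########
@@@@@@@@@@@@@@@@@@@@@@@@@@@******************************###########
@@@@@@@@@@@@@@@@@@@@@@@@@%*******************************#%%%%%%%%%%
@@@@@@@@@@@@*+*+++++++++++****++*+***+==========++*++****###%##%%%#%
@@@@@@@@@@@@+=*=---------=************=--=-----=-=*+
[... 292 characters left out ...]

@@@@@@@@@@@@*-::::::::::::::::::::::::::::::::::::::::-**###########
@@@@@@@@@@@@+:-=-::::------::::-----::::::::-::::::::::**###########
@@@@@@@@@@@@=:+=::-----==-----=========-----------::==:=*****######*
@@@@@@@@@@@%:=+-::::--====-----=======------==----::-+=:+*##########
@@@@@@@@@@@=:+=::::-++******++-:::-:::=++++++++=-::::=+--*##########
col [(158, 105, 105), (160, 163, 113), (162, 227, 131), (164, 228, 133), (166, 226, 135), (168, 219, 134), (170, 206, 131), (172, 108, 94), (174, 73, 75), (176, 72, 78), (178, 72, 75), (180, 47, 65), (182, 47, 38), (184, 48, 48), (186, 56, 57), (188, 78, 77), (190, 62, 82)]
box185 [0.0286 0.001  0.049 ]
[-2.56141565e-03  8.69357816e-05 -6.16436770e-07]
```

>>> servo_tool --gripper 1 --targets '[{"offset": [-0.003,-0.0007,0.005],"dr": [0,0,0]},{"offset": [-0.003,-0.0007,0.01],"dr": [0,0,0]},{"offset": [-0.003,-0.0007,0.015],"dr": [0,0,0]},{"offset": [-0.003,-0.0007,0.02],"dr": [0,0,0]},{"offset": [-0.003,-0.0007,0.025],"dr": [0,0,0]},{"offset": [-0.003,-0.0007,0.03],"dr": [0,0,0]},{"offset": [-0.003,-0.0007,0.03],"dr": [0,0,0]},{"offset": [-0.003,-0.0007,0.03],"dr": [0,0,0]}]'

```text
time_s: 76.63
position: [0.4653, 0.2577, 0.0916]
tcp_rot: [[0.984, -0.179, -0.001], [-0.179, -0.984, -0.0], [-0.001, 0.0, -1.0]]
force: [-0.6, 0.3, -3.2]
opening: 0.575
grasp_force: 29.8
```

>>> servo_tool --gripper 1 --targets '[{"offset": [0,0,0.005],"dr": [0,0,0]},{"offset": [0,0,0.01],"dr": [0,0,0]},{"offset": [0,0,0.015],"dr": [0,0,0]},{"offset": [0,0,0.02],"dr": [0,0,0]},{"offset": [0,0,0.024],"dr": [0,0,0]},{"offset": [0,0,0.0265],"dr": [0,0,0]},{"offset": [0,0,0.0265],"dr": [0,0,0]},{"offset": [0,0,0.0265],"dr": [0,0,0]}]'

```text
time_s: 77.3
position: [0.4655, 0.2578, 0.0653]
tcp_rot: [[0.984, -0.179, -0.0], [-0.179, -0.984, -0.0], [-0.0, 0.0, -1.0]]
force: [1.2, -0.5, -3.2]
opening: 0.576
grasp_force: 29.8
```

>>> servo_tool --gripper 1 --targets '[{"offset": [0,0,0.0012],"dr": [0,0,0]},{"offset": [0,0,0.0025],"dr": [0,0,0]},{"offset": [0,0,0.0025],"dr": [0,0,0]}]'

```text
time_s: 77.55
position: [0.4658, 0.2579, 0.0632]
tcp_rot: [[0.984, -0.179, 0.001], [-0.179, -0.984, 0.0], [0.001, -0.0, -1.0]]
force: [-0.2, 0.3, -2.7]
opening: 0.571
grasp_force: 29.8
```

>>> servo_tool --gripper -1 --targets '[{"offset": [0,0,0],"dr": [0,0,0]},{"offset": [0,0,0],"dr": [0,0,0]},{"offset": [0,0,0],"dr": [0,0,0]},{"offset": [0,0,0],"dr": [0,0,0]},{"offset": [0,0,0],"dr": [0,0,0]},{"offset": [0,0,0],"dr": [0,0,0]},{"offset": [0,0,0],"dr": [0,0,0]},{"offset": [0,0,-0.02],"dr": [0,0,0]},{"offset": [0,0,-0.05],"dr": [0,0,0]},{"offset": [0,0,-0.08],"dr": [0,0,0]},{"offset": [0,0,-0.12],"dr": [0,0,0]},{"offset": [0,0,-0.16],"dr": [0,0,0]},{"offset": [0,0,-0.18],"dr": [0,0,0]},{"offset": [0,0,-0.18],"dr": [0,0,0]}]'

```text
time_s: 78.72
position: [0.4688, 0.2589, 0.2486]
tcp_rot: [[0.984, -0.179, 0.012], [-0.179, -0.984, 0.004], [0.011, -0.006, -1.0]]
force: [1.2, 0.8, -0.2]
opening: 1.006
grasp_force: 0.0
```

>>> servo_tool --gripper -1 --targets '[{"offset": [0,0.03,0],"dr": [0,0,0]},{"offset": [0,0.06,0],"dr": [0,0,0]},{"offset": [0,0.09,0],"dr": [0,0,0]},{"offset": [0,0.12,0],"dr": [0,0,0]},{"offset": [0,0.15,0],"dr": [0,0,0]},{"offset": [0,0.18,0],"dr": [0,0,0]},{"offset": [0,0.2,0],"dr": [0,0,0]},{"offset": [0,0.2,0],"dr": [0,0,0]}]'

```text
time_s: 79.38
position: [0.4283, 0.0583, 0.242]
tcp_rot: [[0.983, -0.183, -0.003], [-0.183, -0.983, -0.001], [-0.003, 0.001, -1.0]]
force: [0.5, 0.7, 0.1]
opening: 0.998
grasp_force: 0.0
```

```bash
python3 - <<'E'
from h import *
d=cap('scene','c12.png');T,R,s=tool();print(s['time_s'],T)
ex=np.array([.984,-.179,0]);ey=np.array([.179,.984,0])
for n,c in (('b1',(.566,.2386)),('b2',(.5863,.347)),('b4',(.4655,.2575))):
    p=[proj(d,np.array([*c,0])+a*.032*ex+b*.025*ey+[0,0,.114]) for a,b in [(-1,-1),(-1,1),(1,1),(1,-1)]];print(n,np.round(p,1).tolist())
asc(d['color'],340,412,158,218,1)
b=cv2.imread('pics/scene0.png')[:,:,::-1]
g0=cv2.cvtColor(np.ascontiguousarray(b),cv2.COLOR_RGB2GRAY).astype(int);g1=cv2.cvtColor(d['color'],cv2.COLOR_RGB2GRAY).astype(int)
for n,(u0,u1,v0,v1) in dict(casket=(245,300,256,300),tape=(338,392,248,296),glue=(425,462,178,222),chisel=(160,184,232,304),brush=(98,124,220,280),sander=(114,140,176,208),pot=(180,196,200,222),decoy=(165,200,140,180)).items(): print(n,np.abs(g0-g1)[v0:v1,u0:u1].mean().round(1))
E
```

```text
79.4333 [0.42884865 0.05978199 0.2422019 ]
b1 [[349.0, 189.1], [366.7, 191.4], [365.0, 208.0], [346.8, 205.5]]
b2 [[388.1, 194.4], [405.9, 196.7], [405.6, 213.7], [387.1, 211.1]]
b4 [[352.4, 164.9], [369.2, 167.0], [367.8, 182.0], [350.5, 179.7]]
++++++++-----------------------------------------------------+++++++++++
+++++++++----------------------------------------------------+++++++++++
+++++++++----------------------------------------------------+++++++++++
+++++++++=---------------------------------------------------+++++++++++
++++++++++=--------------------------------------------------+++++++++++
+++++++++++=-------------------------------------------------+++++++++++
++++++++++++==-----------------------------------------------+++++++++++
+++++++++++++=----------------------------------------------++++++++++++
+++++++++++++::-:::::--------------------------------------+++++++++++++
+++++++++++++:-----:::::::::------------------------------=+++++++++====
++++++++++++=:=+====------::::----------------------------=+=++=========
++++++++++++--+--:=+++++====-:--------------------
[... 2908 characters left out ...]
---=+++=:::-=====+++++++++=:*****-
------:.:::::::::::::::::-+++++++=--------==--::::::::--======++=-****+-
-----::::::::::::::::::::-+++++++-----------::::::::::::::::---=--*****=
-----::::.:::::::::::::::=++*++++-----------:::...:::::::::::::::-******
-----:::::.:...::::::::::=+++++++=======----:::::::.....:::::::::-******
-----::::..........::::::=+++++++++++++=----:::::::::::::::..::::-+*****
-----:.::.:......:....:::++++++++====---:---::.:::::::::::::::::.=+++++*
-----:.:::...:::.:.::::::++++++++-------:--:::.::::::::::::::::::+++++++
-----:.:.::.:----.:.::::-++++++++-------:--::::::::::::-:::::::::+++++++
casket 3.0
tape 3.6
glue 3.6
chisel 16.1
brush 3.7
sander 5.8
pot 21.7
decoy 16.8
```

All three top faces sit at the height and place of a fully home blank. One quick check that the pot and chisel didn't move, as lighting changed there, and then I'll hand in.

```bash
python3 - <<'E'
from h import *
for f in ('scene0','c12'):
    h=cv2.cvtColor(cv2.imread(f'pics/{f}.png'),cv2.COLOR_BGR2HSV)
    pot=cv2.inRange(h,(12,150,40),(30,255,255))[200:225,176:200]; ys,xs=np.nonzero(pot); print(f,'pot',xs.mean()+176,ys.mean()+200,len(xs))
    c=cv2.inRange(h,(5,130,80),(16,255,220))[262:306,155:190]; ys,xs=np.nonzero(c); print('chisel handle',xs.mean()+155,ys.mean()+262,len(xs))
    r=cv2.inRange(h,(170,140,60),(180,255,255))[135:185,160:205]|cv2.inRange(h,(0,180,60),(4,255,255))[135:185,160:205]; ys,xs=np.nonzero(r); print('red',xs.mean()+160,ys.mean()+135,len(xs))
E
```

```text
scene0 pot 182.0 207.5 2
chisel handle 169.68571428571428 284.53469387755104 245
red 177.075 148.625 120
c12 pot nan nan 0
chisel handle 169.69911504424778 284.54424778761063 226
red 173.7 151.375 40<stdin>:4: RuntimeWarning: Mean of empty slice.
  ret = ret.dtype.type(ret / rcount)
```

```bash
python3 -c "
from rig import ticket
print(ticket.hand_in())"
```

```text
the job is handed in; nothing more can be done
None
```

Job handed in at about 79 s: blanks 1, 2 and 4 (3 was absent) were tumbled in order and stand foot down in their matching pockets; blank 1 toppled past upright twice and needed three tumbles, and I landed all three with a faster push than the listed 4 cm/s (about 25 cm/s). I couldn't confirm the wax pot and red decoy by camera at the end, though nothing appeared to touch them.

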